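Level the curing tray and cure the balsa poppers

TASK

Level the curing tray with its two knobs until the bubbles of both tube levels sit between their marks, then lay every balsa popper body there is on the tray floor, none on top of another, push the UV lamp lever fully on, leave it on for at least three seconds with all of them on the level tray, and push it fully off. Then move all the poppers to the cork pad, lying directly on it, and leave the tray level. The poppers are soft, so hold them with the lightest grip (the fingers must never press one with more than 35 N each), and leave the other things on the bench where they are.

Things in the scene. Friction and masses are not known exactly. Their poses are not given: they have to be found in the camera images.
- tray_pitch (a joint): tilt of the curing tray about the stand's y axis, rad; 0 is level, positive = the front edge (nearest the robot) is high. It equals 0.05 x (angle of the orange knob) + a constant; starts 0.05 to 0.12
- tray_roll (a joint): tilt of the curing tray about the stand's x axis, rad; 0 is level, positive = the left (+y) end is high. It equals 0.05 x (angle of the blue knob) + a constant; starts anywhere in -0.12 to 0.12
- knob_pitch_grip (a point): orange cam knob on the stand's front middle that sets the tray's pitch: an upright bar grip 44 long (its x axis), 14 wide, 36 tall over a disc 44 across. The point lies on the knob's vertical axis, 13 below the bar's top, 22 above the disc. This frame turns with the knob. Turning counter-clockwise seen from above raises tray_pitch by 0.05 rad per rad
- knob_roll_grip (a point): blue cam knob of the same shape on the stand's front left corner: sets the tray's roll. Turning counter-clockwise seen from above raises tray_roll by 0.05 rad per rad
- tray_mid (a point): centre of the floor (upper face) of the aluminium curing tray, inside size 130 (x) by 200 (y), with a white rim 5 wide and 8 high, floor about 58 above the table; x points away from the robot side, y along the tray, z up out of the tray. A black UV light bar stands behind the tray (95 to 125 beyond this point, its top 99 above the table)
- pitch_vial (a point): top centre of the green tube level (56 by 16, lying along x) fixed to the tray's right (-y) end, which shows the pitch. Its white bubble, 10 long, moves to the high side, 1.36 mm per 0.01 rad; level = bubble between the two black marks, which are 15 apart
- roll_vial (a point): top centre of the same green tube level lying along y, on the grey front bar at the stand's front right, which shows the roll; same bubble and marks
- lamp (a joint): UV lamp lever: 0 = off (leaning to the switch box's -x), 1.0 rad = fully on (leaning to its +x); stays where left
- lamp_tip (a point): centre of the red ball, 26 across, at the end of the lamp lever (80 long, shaft 10 thick)
- lamp_switch (a point): the lever's pivot on the grey switch box (70 by 50, 25 high), 22 above the table; x is the direction in which the lever is pushed for on (about world +y, away from the tray); the lever swings from 0.5 rad before to 0.5 rad past the vertical
- pad_mid (a point): centre of the upper face of the fixed cork pad, 170 (x) by 120 (y) by 8 thick
- popper1: red balsa popper (fishing lure) body, 18 g; origin at the centre of its square block of 44 (x) by 26 by 26; a cream tail 14 thick reaches 41 behind the origin (-x). Starts lying on the table; may be absent
- popper2: yellow balsa popper (fishing lure) body, 18 g; origin at the centre of its square block of 44 (x) by 26 by 26; a cream tail 14 thick reaches 41 behind the origin (-x). Starts lying on the table; may be absent
- popper3: green balsa popper (fishing lure) body, 18 g; origin at the centre of its square block of 44 (x) by 26 by 26; a cream tail 14 thick reaches 41 behind the origin (-x). Starts lying on the table; may be absent
- popper4: blue balsa popper (fishing lure) body, 18 g; origin at the centre of its square block of 44 (x) by 26 by 26; a cream tail 14 thick reaches 41 behind the origin (-x). Starts lying on the table; may be absent
- spool_purple: bystander: thread spool, 34 across, 40 high (purple); origin at the centre of its underside
- spool_orange: bystander: thread spool, 34 across, 40 high (orange); origin at the centre of its underside
- spool_white: bystander: thread spool, 34 across, 40 high (white); origin at the centre of its underside
- resin_blue: bystander: small black resin bottle, 28 across, 75 high (blue); origin at the centre of its underside
- resin_green: bystander: small black resin bottle, 28 across, 75 high (green); origin at the centre of its underside
- head_jar: bystander: amber glass jar, 44 across, 45 high (jar); origin at the centre of its underside
Mind the look-alikes: they are no part of the job. Leave any orange, pink or purple look-alike of the popper3 alone.

How it is judged:
By the outcome, as a careful person would: the job done as asked, in the order asked, and still so for the second after the job is handed in, with the robot touching nothing.
Of popper1, popper2, popper3, popper4 only 2 to 3 are there at a start; the rules pass over those that are not, and their reading is None.
At some moment in a run one of popper1, popper2, popper3, popper4 may be knocked a few centimetres aside while the robot is not near it.
Once in a run the grip may slacken for a moment while it holds something.
It also fails if it takes over 210 s, if anything falls off the work surface, if the arm or the gripper's body presses on something with over 40 N, if the wrist force passes 120 N, or if a joint passes its speed limit or range.

ROBOT

A 6-joint arm with a two-finger parallel gripper is mounted at the origin on the work surface. World frame = base frame: x ahead of the robot, y to its left, z up, the work surface at z = 0. Lengths are in m, angles in rad, forces in N, time in s.
With the tool pointing down it reaches from about 0.3 to 0.775 m from the base axis. Payload 14.6 kg.
Tool frame: the origin (TCP) lies on the front face of the gripper's body, between the roots of the fingers; the fingertips stand 97 mm ahead of it and the grasp point (between the pads) lies 78 mm ahead of it; z points along the fingers, y is the direction in which the jaws open and shut (so a half turn about z gives the same grasp; the last joint's range is limited). The gripper opens to 94 mm and grips with 3 to 60 N. Pads are 16 mm wide; open, the fingers measure 119 mm over their backs; the gripper's body (75 mm by 177 mm) begins 78 mm behind the grasp point.
Start: joints at [-1.285, 0.3, 1.521, -0, 1.321, -0.067], TCP at [0.19, -0.516, 0.303] pointing down, gripper open.
Joint ranges: [-3.03, 3.03], [-0.79, 2.21], [0.23, 2.52], [-1.04, 4.18], [0, 3.07], [-2.55, 2.55]. Speed limits (rad/s): [2.22, 2.22, 2.57, 3.14, 3.14, 3.14].

INTERFACE

Orientations are given as [roll, pitch, yaw] about the fixed x, y, z axes, in that order (R = Rz(yaw) Ry(pitch) Rx(roll)).
In Python, from station import ctrl gives the robot as it stands. The module is installed in compiled form; this text tells all that it offers.
- The arm moves only by the shell command python3 -m pendant 'ROWS' [FORCE]. ROWS is JSON, a list of rows, each an object of numbers: "rx", "ry", "rz": the turn, a rotation vector about the tool's x, y, z each as a share of 4 degrees, from -1 to 1; "tx", "ty", "tz": the shift along the tool's x, y, z each as a share of 0.04 m, from -1 to 1; "grip": the gripper command: -1 is fully open, 1 is shut, values between are in proportion. A call has 1 to 8 rows; each row shifts and turns the pose as measured when the row begins, along the tool's axes as they then stand; what a row does not reach is not made up. A row lasts 1/12 s, in which the tool goes at most 41.7 mm and 7.16 degrees, less where a joint would pass 70% of its speed; a pose out of reach is approached as far as the arm can. A call with a number of a shift or a turn outside -1 to 1 is refused whole. A call with a gripper value outside its range is refused whole. The fingers move at their own pace and stop on an object; FORCE is the grip in N (left out, the last holds). Time passes only in rows, so rows that do not move let the fingers close. It gives the time, the measured TCP pose, the force and the opening at its end, in the units of the state.
- ctrl.get_obs(): the state, without advancing time (a new reading comes with each control period).
- ctrl.camera(name): name is "scene" or "top" or "wrist"; returns a dict with "pixels" (400x640x3 uint8, blue, green, red), "fx", "fy", "cx", "cy" (pixels), "world_from_camera" (4x4, takes a point from camera to world coordinates). Camera axes: x right, y up, looking along -z (the intrinsics and any distortion apply to the point x, -y, -z); pixel columns grow to the right and rows downward; lengths in m; the calibration is good to about 2 mm. A picture is of the moment at which its call begins. There is no depth.
- ctrl.hand_in(): hands the job in, once; it reports no verdict.
The state is a dict: "time_s": time; "qpos": joint angles; "joint_vel": joint speeds; "tau": joint torques, N m; "ee_pos": TCP position; "eef_rot": TCP orientation; "force": force on the tool from outside, world axes, zero at the start; "moment": the same for the moment, N m; "grip_width": finger opening in m.
Only numpy, scipy, OpenCV 4.12 (cv2) and the standard library are available. Lean on these libraries where they do the work, as an engineer would, in place of code of your own. Each camera call takes 0.05 s, during which the arm holds its last target.

## Working session

There is one attempt and no reset: what is moved stays moved. The work goes in short steps, Python scripts to look and compute and a shell command to move; the robot and the scene stay as the last step left them, time stands still between calls to the robot, and variables do not carry over. Pictures are saved under pics/ and viewed, and the job is handed in when it is done.

```bash
mkdir -p pics; cat > h.py <<'E'
import numpy as np, cv2
from station import ctrl
def shot(name, fn, crop=None, s=1):
    c=ctrl.camera(name); im=np.array(c["pixels"],np.uint8).copy()
    np.savez(f"pics/{fn}.npz",im=im,fx=c["fx"],fy=c["fy"],cx=c["cx"],cy=c["cy"],T=np.array(c["world_from_camera"]))
    cv2.imwrite(f"pics/{fn}.png",im); 
    print({k:(v if k!="pixels" else 0) for k,v in c.items()})
    return c
def crop(fn,x0,y0,x1,y1,s,out):
    im=np.load(f"pics/{fn}.npz")["im"][y0:y1,x0:x1]
    cv2.imwrite(f"pics/{out}.png",cv2.resize(im,None,fx=s,fy=s,interpolation=cv2.INTER_CUBIC))
def ray(fn,u,v,z):
    d=np.load(f"pics/{fn}.npz"); T=d["T"]
    r=np.array([(u-d["cx"])/d["fx"],-(v-d["cy"])/d["fy"],-1.0]); w=T[:3,:3]@r; o=T[:3,3]
    return (o+w*(z-o[2])/w[2])
def proj(fn,p):
    d=np.load(f"pics/{fn}.npz"); T=d["T"]
    q=T[:3,:3].T@(np.array(p)-T[:3,3]); return d["cx"]+d["fx"]*q[0]/-q[2], d["cy"]-d["fy"]*q[1]/-q[2]
E
python3 - <<'E'
from h import *
print(ctrl.get_obs())
for n in("top","scene","wrist"): shot(n,n+"0")
E
```

```text
{'time_s': 0.0, 'qpos': array([-1.28461820e+00,  3.00466947e-01,  1.52162519e+00, -6.12346534e-06,
        1.32067529e+00, -6.66442442e-02]), 'joint_vel': array([ 2.33603055e-04, -1.14388618e-03, -9.00362576e-04, -4.34469271e-05,
        3.08978435e-03,  2.13695520e-04]), 'tau': array([ 2.66431867e-03, -5.31801867e+01, -3.52738202e+01,  7.09397555e-02,
        2.43992714e-02, -8.99324527e-05]), 'ee_pos': array([ 0.1899791 , -0.51597552,  0.30206988]), 'eef_rot': array([-3.14042010e+00, -7.23155657e-05,  3.52823848e-01]), 'force': array([ 0.77306789, -0.50291093, -0.0847996 ]), 'moment': array([ 0.00105873, -0.01588785,  0.03127744]), 'grip_width': 0.09413774634288927}
{'pixels': 0, 'fx': 373.0187438586598, 'fy': 373.0187438586598, 'cx': 318.20011823219187, 'cy': 199.84205599647586, 'world_from_camera': array([[ 0.0159948 ,  0.99621551, -0.08543314,  0.45421252],
       [-0.99986612,  0.01564128, -0.00480571,  0.02431614],
       [-0.00345124,  0.08549857,  0.99633232,  1.08117119],
       [ 0.        ,  0.        ,  0.        ,  1.        ]])}
{'pixels': 0, 'fx': 488.444214665119, 'fy': 488.444214665119, 'cx': 324.6181685528701, 'cy': 198.45318194013905, 'world_from_camera': array([[ 0.75356134, -0.36102276,  0.54937044,  1.26617537],
       [ 0.65727491,  0.42855195, -0.6199459 , -0.78357522],
       [-0.01161919,  0.82825467,  0.56023138,  0.84506208],
       [ 0.        ,  0.        ,  0.        ,  1.        ]])}
{'pixels': 0, 'fx': 353.39764254113265, 'fy': 353.39764254113265, 'cx': 319.96094204010365, 'cy': 197.55732296536843, 'world_from_camera': array([[ 3.45845044e-01,  9.11009823e-01,  2.24615912e-01,
         2.53858088e-01],
       [-9.38291245e-01,  3.36009367e-01,  8.18977709e-02,
        -4.93042722e-01],
       [-8.63376652e-04, -2.39079082e-01,  9.70999715e-01,
         3.84249383e-01],
       [ 0.00000000e+00,  0.00000000e+00,  0.00000000e+00,
         1.00000000e+00]])}
```

View pics/top0.png

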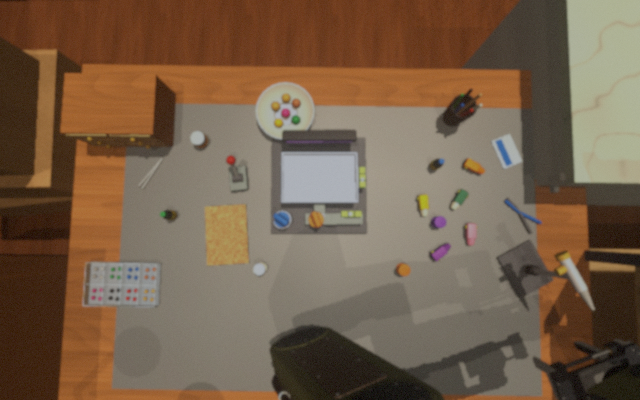

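View pics/scene0.png

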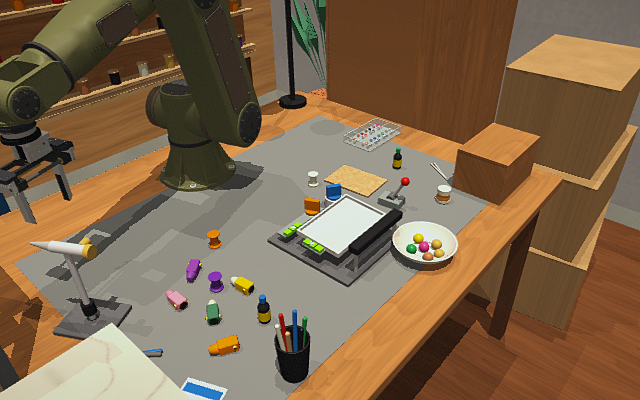

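View pics/wrist0.png

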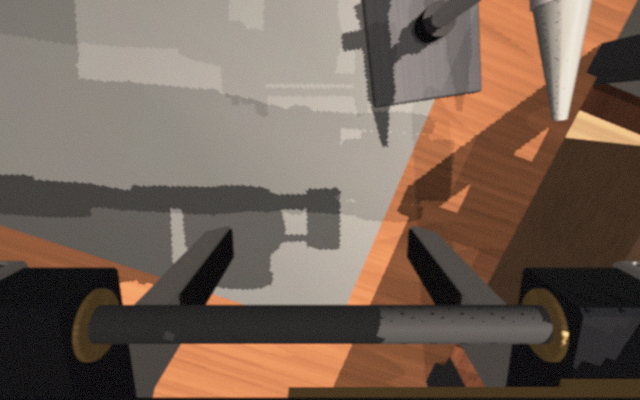

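```bash
python3 - <<'E'
from h import *
crop("top0",380,130,540,280,5,"c1")
crop("top0",190,120,380,250,4,"c2")
crop("scene0",130,220,330,380,4,"c3")
crop("scene0",260,160,460,280,4,"c4")
E
```

```text
(no output)
```

View pics/c1.png

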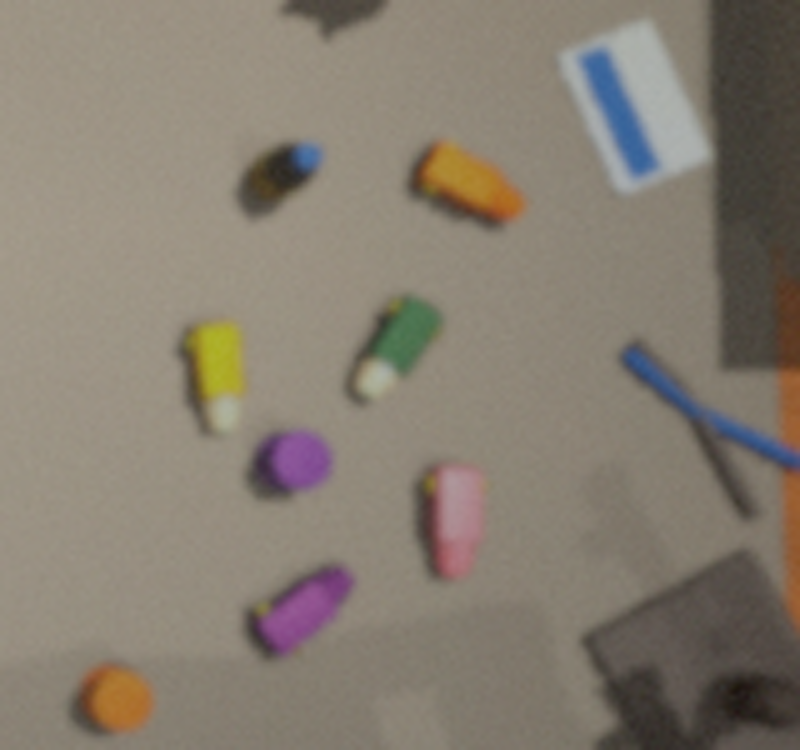

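View pics/c2.png

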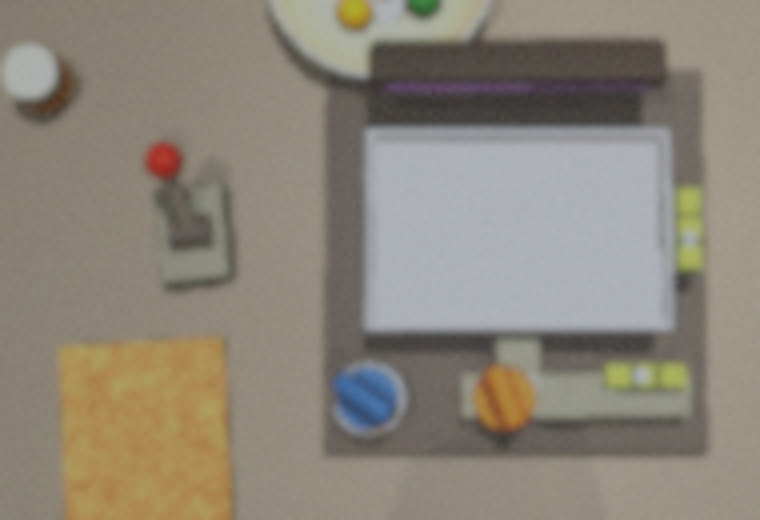

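View pics/c3.png

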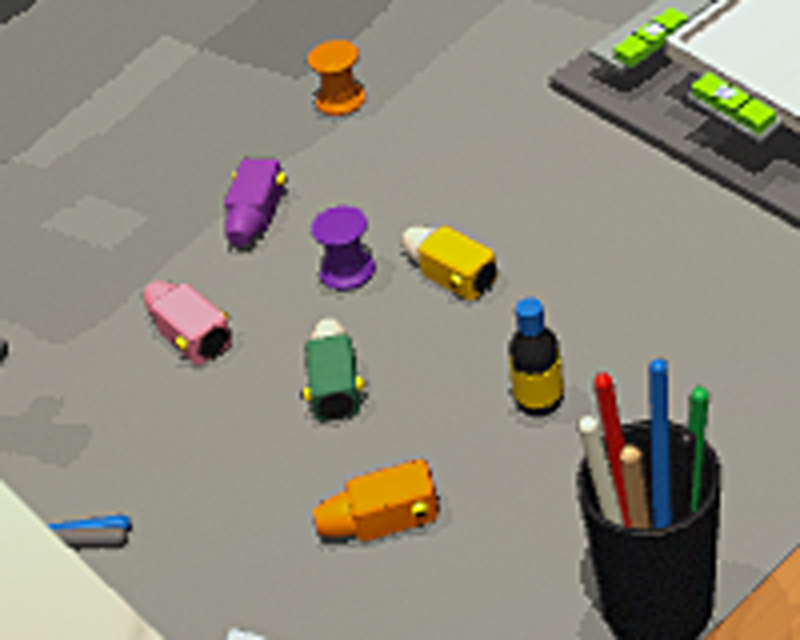

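View pics/c4.png

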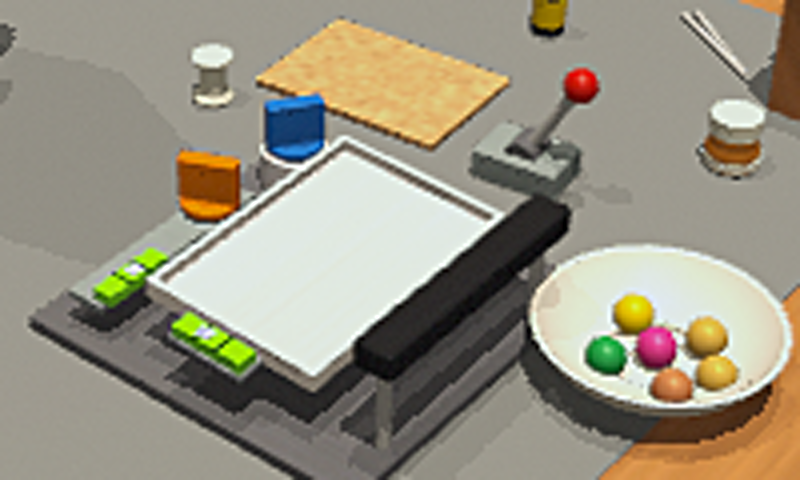

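```bash
cat >> h.py <<'E'
def tri(a,b):
    A=[];B=[]
    for fn,u,v in(a,b):
        o=np.load(f"pics/{fn}.npz")["T"][:3,3]; d=ray(fn,u,v,0)-o; d/=np.linalg.norm(d); P=np.eye(3)-np.outer(d,d); A.append(P);B.append(P@o)
    p=np.linalg.lstsq(np.vstack(A),np.hstack(B),rcond=None)[0]; return p.round(4)
E
python3 - <<'E'
from h import *
np.set_printoptions(suppress=True,precision=4)
print("ball",tri(("top0",190+163/4,120+160/4),("scene0",260+581/4,160+85/4)))
for n,(u,v) in dict(tl=(155,188),tr=(225,180),br=(230,280),bl=(165,287)).items(): print("box",n,ray("top0",190+u/4,120+v/4,.025))
print("slot",ray("top0",190+190/4,120+237/4,.025))
print("knobO",tri(("top0",190+504/4,120+398/4),("scene0",260+209/4,160+157/4)))
print("knobB",tri(("top0",190+366/4,120+398/4),("scene0",260+295/4,160+102/4)))
for n,(u,v) in dict(tl=(365,128),tr=(672,126),br=(674,333),bl=(364,333)).items(): print("tray",n,ray("top0",190+u/4,120+v/4,.064))
for n,(u,v) in dict(tl=(60,347),tr=(222,338),br=(231,516),bl=(68,520)).items(): print("pad",n,ray("top0",190+u/4,120+v/4,.008))
def T(u,v,z): return ray("top0",380+u/5,130+v/5,z)
print("yel",T(218,357,.026),T(225,413,.018)); print("grn",T(408,335,.026),T(375,378,.018))
for n,(u,v) in dict(purple=(300,460),bluebottlecap=(308,157)).items(): print(n,T(u,v,.04),T(u,v,.075))
E
```

```text
ball [0.6449 0.2679 0.0898]
box tl [0.6352 0.2872 0.025 ]
box tr [0.6418 0.2373 0.025 ]
box br [0.5698 0.2313 0.025 ]
box bl [0.564  0.2775 0.025 ]
slot [0.6002 0.2609 0.025 ]
knobO [0.4893 0.0364 0.0792]
knobB [0.4883 0.1295 0.0786]
tray tl [0.6727 0.1336 0.064 ]
tray tr [ 0.6774 -0.0787  0.064 ]
tray br [ 0.5338 -0.0811  0.064 ]
tray bl [0.5305 0.1308 0.064 ]
pad tl [0.5211 0.3558 0.008 ]
pad tr [0.5294 0.2391 0.008 ]
pad br [0.4021 0.2285 0.008 ]
pad bl [0.3974 0.3449 0.008 ]
yel [ 0.5449 -0.2695  0.026 ] [ 0.5137 -0.2754  0.018 ]
grn [ 0.5592 -0.3773  0.026 ] [ 0.535  -0.3611  0.018 ]
purple [ 0.4869 -0.3107  0.04  ] [ 0.4858 -0.2995  0.075 ]
bluebottlecap [ 0.6579 -0.3173  0.04  ] [ 0.651  -0.3058  0.075 ]
```

```bash
cat >> h.py <<'E'
from scipy.spatial.transform import Rotation as R
def plan(x,y,z,yaw=None):
    "x,y,z = wanted grasp point; prints shift in tool axes (units of 0.04), turn (units of 4 deg)"
    o=ctrl.get_obs(); M=R.from_euler("xyz",o["eef_rot"]).as_matrix(); p=o["ee_pos"]+.078*M[:,2]
    d=M.T@(np.array([x,y,z])-p)/.04
    yw=np.arctan2(M[1,0],M[0,0])
    print("t%.1f grasp"%o["time_s"],p.round(4),"yaw %.3f tilt %s"%(yw,(M[:,2]).round(3)),"q6 %.2f"%o["qpos"][5],"w %.4f"%o["grip_width"],"F",o["force"].round(1))
    print(" shift",d.round(2),"rows>=",int(np.ceil(abs(d).max())),"" if yaw is None else "turn rz %.2f"%(-np.rad2deg(yaw-yw)/4))
E
python3 - <<'E'
from h import *
plan(.42,.03,.225,0)
E
```

```text
t0.1 grasp [ 0.19   -0.5159  0.2242] yaw 0.353 tilt [-0.     0.001 -1.   ] q6 -0.07 w 0.0938 F [-0.1 -0.8 -0.5]
 shift [ 1.011e+01 -1.082e+01 -1.000e-02] rows>= 11 turn rz 5.05
```

```bash
python3 -m pendant '[{"tx":0.67,"ty":-0.72,"grip":-1},{"tx":0.67,"ty":-0.72},{"tx":0.67,"ty":-0.72},{"tx":0.67,"ty":-0.72},{"tx":0.67,"ty":-0.72},{"tx":0.67,"ty":-0.72},{"tx":0.67,"ty":-0.72},{"tx":0.67,"ty":-0.72}]'
python3 -m pendant '[{"tx":0.67,"ty":-0.72},{"tx":0.67,"ty":-0.72},{"tx":0.67,"ty":-0.72},{"tx":0.67,"ty":-0.72},{"tx":0.67,"ty":-0.72},{"tx":0.67,"ty":-0.72},{"tx":0.67,"ty":-0.72},{"rz":1}]'
python3 -c "
from h import *
plan(.42,.03,.225,0)"
```

```text
t0.1 grasp [ 0.19   -0.5159  0.2242] yaw 0.353 tilt [-0.     0.001 -1.   ] q6 -0.07 w 0.0938 F [-0.1 -0.8 -0.5]
 shift [ 1.011e+01 -1.082e+01 -1.000e-02] rows>= 11 turn rz 5.05$[0]: bad value
$[0]: bad value
```

```bash
python3 -m pendant '[{"rx":0,"ry":0,"rz":0,"tx":0.67,"ty":-0.72,"tz":0,"grip":-1}]'
```

```text
time_s: 0.23
ee_pos: [0.2038, -0.4822, 0.3012]
eef_rot: [-3.14, 0.001, 0.35]
force: [0.8, -0.3, 0.2]
grip_width: 0.094
```

```bash
python3 -m pendant '[{"rx":0,"ry":0,"rz":0,"tx":0.67,"ty":-0.72,"tz":0,"grip":-1},{"rx":0,"ry":0,"rz":0,"tx":0.67,"ty":-0.72,"tz":0,"grip":-1},{"rx":0,"ry":0,"rz":0,"tx":0.67,"ty":-0.72,"tz":0,"grip":-1},{"rx":0,"ry":0,"rz":0,"tx":0.67,"ty":-0.72,"tz":0,"grip":-1},{"rx":0,"ry":0,"rz":0,"tx":0.67,"ty":-0.72,"tz":0,"grip":-1},{"rx":0,"ry":0,"rz":0,"tx":0.67,"ty":-0.72,"tz":0,"grip":-1},{"rx":0,"ry":0,"rz":0,"tx":0.67,"ty":-0.72,"tz":0,"grip":-1},{"rx":0,"ry":0,"rz":0,"tx":0.67,"ty":-0.72,"tz":0,"grip":-1}]'
python3 -m pendant '[{"rx":0,"ry":0,"rz":0,"tx":0.67,"ty":-0.72,"tz":0,"grip":-1},{"rx":0,"ry":0,"rz":0,"tx":0.67,"ty":-0.72,"tz":0,"grip":-1},{"rx":0,"ry":0,"rz":0,"tx":0.67,"ty":-0.72,"tz":0,"grip":-1},{"rx":0,"ry":0,"rz":0,"tx":0.67,"ty":-0.72,"tz":0,"grip":-1},{"rx":0,"ry":0,"rz":1,"tx":0,"ty":0,"tz":0,"grip":-1},{"rx":0,"ry":0,"rz":1,"tx":0,"ty":0,"tz":0,"grip":-1},{"rx":0,"ry":0,"rz":1,"tx":0,"ty":0,"tz":0,"grip":-1},{"rx":0,"ry":0,"rz":1,"tx":0,"ty":0,"tz":0,"grip":-1}]'
python3 -c "
from h import *
plan(.42,.03,.225,0)"
```

```text
time_s: 0.9
ee_pos: [0.3277, -0.1801, 0.2994]
eef_rot: [-3.137, 0.0, 0.343]
force: [1.3, -1.1, -0.4]
grip_width: 0.0941
time_s: 1.57
ee_pos: [0.3919, -0.0186, 0.3001]
eef_rot: [-3.136, 0.001, 0.067]
force: [0.3, -0.5, -0.6]
grip_width: 0.0941
t1.6 grasp [ 0.3919 -0.0182  0.2221] yaw 0.067 tilt [-0.001  0.005 -1.   ] q6 1.36 w 0.0941 F [ 0.3 -0.5 -0.6]
 shift [ 0.78 -1.16 -0.07] rows>= 2 turn rz 0.97
```

```bash
python3 -m pendant '[{"rx":0,"ry":0,"rz":0.5,"tx":0.4,"ty":-0.6,"tz":0,"grip":-1},{"rx":0,"ry":0,"rz":0.5,"tx":0.4,"ty":-0.6,"tz":0,"grip":-1},{"rx":0,"ry":0,"rz":0,"tx":0,"ty":0,"tz":0,"grip":-1}]'
python3 -c "
from h import *
plan(.42,.03,.225,0)
shot('wrist','w1');shot('top','t1')
crop('w1',0,0,640,260,1.25,'w1c')"
```

```text
time_s: 1.82
ee_pos: [0.4222, 0.0323, 0.3003]
eef_rot: [-3.137, 0.001, -0.013]
force: [-0.1, -0.8, -0.4]
grip_width: 0.0939
t1.8 grasp [0.4222 0.0326 0.2223] yaw -0.013 tilt [-0.001  0.005 -1.   ] q6 1.57 w 0.0939 F [-0.1 -0.8 -0.4]
 shift [-0.05  0.07 -0.07] rows>= 1 turn rz -0.19
{'pixels': 0, 'fx': 353.39764254113265, 'fy': 353.39764254113265, 'cx': 319.96094204010365, 'cy': 197.55732296536843, 'world_from_camera': array([[-0.01311764,  0.9707352 ,  0.23979385,  0.4903872 ],
       [-0.99990144, -0.01153456, -0.00800412,  0.03003946],
       [-0.00500396, -0.23987522,  0.97079083,  0.38232079],
       [ 0.        ,  0.        ,  0.        ,  1.        ]])}
{'pixels': 0, 'fx': 373.0187438586598, 'fy': 373.0187438586598, 'cx': 318.20011823219187, 'cy': 199.84205599647586, 'world_from_camera': array([[ 0.0159948 ,  0.99621551, -0.08543314,  0.45421252],
       [-0.99986612,  0.01564128, -0.00480571,  0.02431614],
       [-0.00345124,  0.08549857,  0.99633232,  1.08117119],
       [ 0.        ,  0.        ,  0.        ,  1.        ]])}
```

View pics/w1.png

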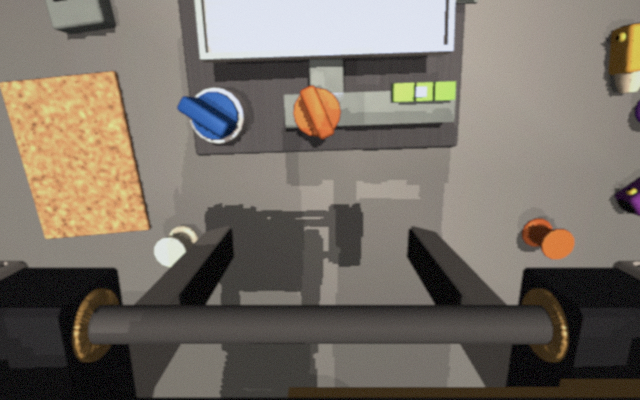

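View pics/t1.png

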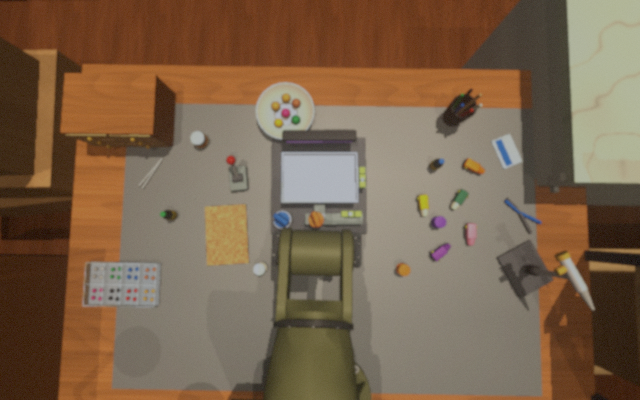

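```bash
python3 -c "
from h import *
crop('w1',160,60,480,160,2.5,'w1a')"
```

```text
(no output)
```

View pics/w1a.png

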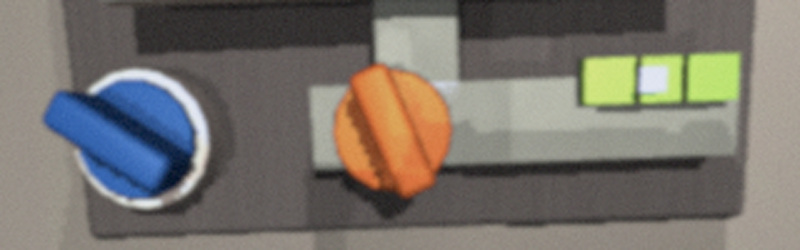

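```bash
python3 -c "
from h import *
for n,(a,b) in dict(o=((369,71),(416,188)),b=((54,107),(160,178))).items():
    A=ray('w1',160+a[0]/2.5,60+a[1]/2.5,.079);B=ray('w1',160+b[0]/2.5,60+b[1]/2.5,.079); print(n,(A+B)/2,np.linalg.norm(A-B),np.arctan2(*(A-B)[[1,0]]))
    plan(*((A+B)/2)[:2],.15,None)
"
```

```text
o [0.48888065 0.03392779 0.079     ] 0.041031212307437545 0.3771597660251923
t1.9 grasp [0.4208 0.0307 0.2221] yaw -0.010 tilt [-0.002  0.004 -1.   ] q6 1.56 w 0.0941 F [-0.9 -0.6 -0.8]
 shift [ 1.7  -0.09  1.8 ] rows>= 2 
b [0.4860827  0.12968992 0.079     ] 0.04096965797691662 0.9552282495226508
t1.9 grasp [0.4208 0.0307 0.2221] yaw -0.010 tilt [-0.002  0.004 -1.   ] q6 1.56 w 0.0941 F [-0.9 -0.6 -0.8]
 shift [ 1.61 -2.48  1.81] rows>= 3
```

```bash
python3 -m pendant '[{"rx":0,"ry":0,"rz":-0.93,"tx":0.2,"ty":0,"tz":0,"grip":0.05},{"rx":0,"ry":0,"rz":-0.93,"tx":0.2,"ty":0,"tz":0,"grip":0.05},{"rx":0,"ry":0,"rz":-0.93,"tx":0.2,"ty":0,"tz":0,"grip":0.05},{"rx":0,"ry":0,"rz":-0.93,"tx":0.2,"ty":0,"tz":0,"grip":0.05},{"rx":0,"ry":0,"rz":-0.93,"tx":0.2,"ty":0,"tz":0,"grip":0.05},{"rx":0,"ry":0,"rz":-0.93,"tx":0.2,"ty":0,"tz":0,"grip":0.05},{"rx":0,"ry":0,"rz":0,"tx":0.2,"ty":0,"tz":0.5,"grip":0.05},{"rx":0,"ry":0,"rz":0,"tx":0,"ty":0,"tz":0.5,"grip":0.05}]' 30
python3 -c "
from h import *
plan(.489,.035,.12,.377)
shot('wrist','w2')"
```

```text
time_s: 2.58
ee_pos: [0.4753, 0.0352, 0.2622]
eef_rot: [-3.14, -0.004, 0.401]
force: [0.4, -0.2, -1.0]
grip_width: 0.0459
t2.6 grasp [0.4756 0.0354 0.1842] yaw 0.401 tilt [ 0.003  0.003 -1.   ] q6 1.16 w 0.0459 F [ 0.4 -0.2 -1. ]
 shift [0.3  0.14 1.61] rows>= 2 turn rz 0.34
{'pixels': 0, 'fx': 353.39764254113265, 'fy': 353.39764254113265, 'cx': 319.96094204010365, 'cy': 197.55732296536843, 'world_from_camera': array([[ 0.39057898,  0.89464001,  0.21695002,  0.5376889 ],
       [-0.92056811,  0.37997408,  0.09041044,  0.0610475 ],
       [-0.00155059, -0.23502969,  0.97198696,  0.34460296],
       [ 0.        ,  0.        ,  0.        ,  1.        ]])}
```

View pics/w2.png

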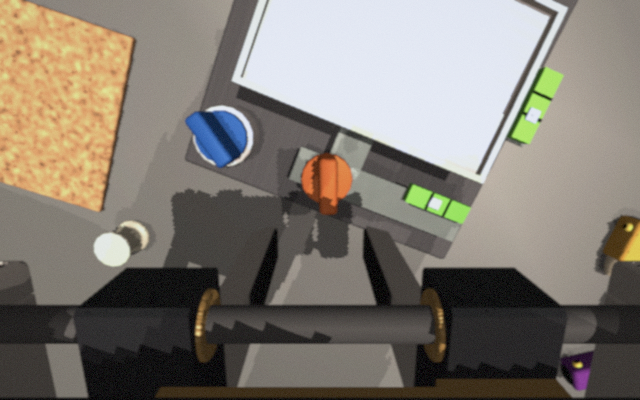

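```bash
python3 -c "
from h import *
im=np.load('pics/w2.npz')['im']
a=cv2.resize(im[60:150,490:580],None,fx=6,fy=6,interpolation=2);b=cv2.resize(im[130:220,280:370],None,fx=6,fy=6,interpolation=2)
cv2.imwrite('pics/w2c.png',cv2.resize(np.hstack([a,b]),(800,400)))"
```

```text
(no output)
```

View pics/w2c.png

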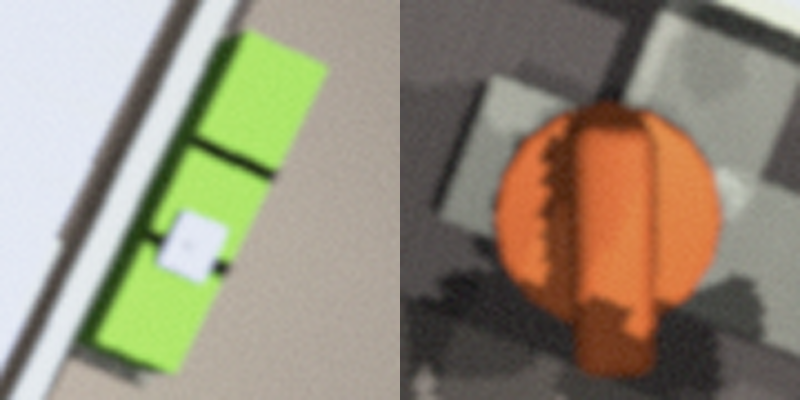

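```bash
python3 -m pendant '[{"rx":0,"ry":0,"rz":0.1,"tx":0.15,"ty":0.07,"tz":0.8,"grip":0.05},{"rx":0,"ry":0,"rz":0,"tx":0.15,"ty":0.07,"tz":0.8,"grip":0.05},{"rx":0,"ry":0,"rz":0,"tx":0,"ty":0,"tz":0,"grip":0.05}]' 30
python3 -c "
from h import *
plan(.489,.035,.066,.39)"
```

```text
time_s: 2.88
ee_pos: [0.4865, 0.0323, 0.1938]
eef_rot: [-3.138, 0.0, 0.393]
force: [-1.0, 0.1, -1.5]
grip_width: 0.0447
t2.9 grasp [0.4864 0.0326 0.1158] yaw 0.393 tilt [-0.001  0.003 -1.   ] q6 1.17 w 0.0447 F [-1.   0.1 -1.5]
 shift [ 0.08 -0.03  1.25] rows>= 2 turn rz 0.05
```

```bash
python3 -m pendant '[{"rx":0,"ry":0,"rz":0,"tx":0.05,"ty":-0.02,"tz":0.65,"grip":0.05},{"rx":0,"ry":0,"rz":0,"tx":0.02,"ty":-0.01,"tz":0.6,"grip":0.05},{"rx":0,"ry":0,"rz":0,"tx":0,"ty":0,"tz":0,"grip":0.05}]' 30
python3 -c "
from h import *
plan(.489,.035,.066,.39)
shot('wrist','w3')"
```

```text
time_s: 3.13
ee_pos: [0.4897, 0.033, 0.1478]
eef_rot: [-3.14, -0.004, 0.392]
force: [-0.5, -0.1, -0.4]
grip_width: 0.0446
t3.1 grasp [0.4899 0.0332 0.0698] yaw 0.392 tilt [ 0.003  0.003 -1.   ] q6 1.17 w 0.0446 F [-0.5 -0.1 -0.4]
 shift [-0.   -0.05  0.1 ] rows>= 1 turn rz 0.03
{'pixels': 0, 'fx': 353.39764254113265, 'fy': 353.39764254113265, 'cx': 319.96094204010365, 'cy': 197.55732296536843, 'world_from_camera': array([[ 0.38261845,  0.89788745,  0.21771828,  0.55223815],
       [-0.92390527,  0.37221906,  0.08861168,  0.05830802],
       [-0.00147557, -0.23505553,  0.97198082,  0.23019563],
       [ 0.        ,  0.        ,  0.        ,  1.        ]])}
```

View pics/w3.png

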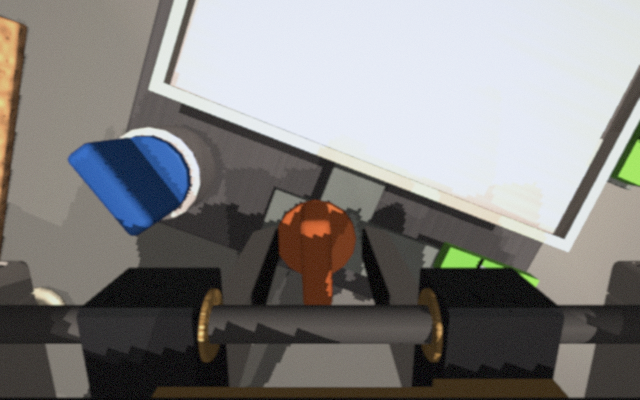

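Bar centred between the fingers (bar at u≈317). Close.

```bash
python3 -m pendant '[{"rx":0,"ry":0,"rz":0,"tx":0,"ty":0,"tz":0.08,"grip":1},{"rx":0,"ry":0,"rz":0,"tx":0,"ty":0,"tz":0,"grip":1},{"rx":0,"ry":0,"rz":0,"tx":0,"ty":0,"tz":0,"grip":1},{"rx":0,"ry":0,"rz":0,"tx":0,"ty":0,"tz":0,"grip":1},{"rx":0,"ry":0,"rz":0,"tx":0,"ty":0,"tz":0,"grip":1},{"rx":0,"ry":0,"rz":0,"tx":0,"ty":0,"tz":0,"grip":1}]' 25
python3 -c "
from h import *
plan(.489,.035,.066,.39)"
```

```text
time_s: 3.68
ee_pos: [0.489, 0.0345, 0.1507]
eef_rot: [-3.135, -0.007, 0.391]
force: [2.7, 0.2, -5.5]
grip_width: 0.014
t3.7 grasp [0.4893 0.0352 0.0727] yaw 0.391 tilt [ 0.004  0.009 -1.   ] q6 1.17 w 0.0140 F [ 2.7  0.2 -5.5]
 shift [-0.01  0.    0.17] rows>= 1 turn rz 0.02
```

```bash
python3 -m pendant '[{"rx":0,"ry":0,"rz":0.8,"tx":0,"ty":0,"tz":0,"grip":1},{"rx":0,"ry":0,"rz":0.8,"tx":0,"ty":0,"tz":0,"grip":1},{"rx":0,"ry":0,"rz":0.8,"tx":0,"ty":0,"tz":0,"grip":1},{"rx":0,"ry":0,"rz":0.8,"tx":0,"ty":0,"tz":0,"grip":1},{"rx":0,"ry":0,"rz":0.8,"tx":0,"ty":0,"tz":0,"grip":1},{"rx":0,"ry":0,"rz":0.8,"tx":0,"ty":0,"tz":0,"grip":1},{"rx":0,"ry":0,"rz":0.8,"tx":0,"ty":0,"tz":0,"grip":1},{"rx":0,"ry":0,"rz":0.8,"tx":0,"ty":0,"tz":0,"grip":1}]' 25
python3 -c "
from h import *
plan(.489,.035,.0727,-.56)"
```

```text
time_s: 4.35
ee_pos: [0.4888, 0.0346, 0.1508]
eef_rot: [-3.131, -0.004, -0.073]
force: [3.1, 0.9, -6.5]
grip_width: 0.0142
t4.3 grasp [0.4892 0.0354 0.0728] yaw -0.073 tilt [ 0.005  0.01  -1.   ] q6 1.63 w 0.0142 F [ 3.1  0.9 -6.5]
 shift [-0.    0.01  0.  ] rows>= 1 turn rz 6.98
```

```bash
python3 -m pendant '[{"rx":0,"ry":0,"rz":0.9,"tx":0,"ty":0,"tz":0,"grip":1},{"rx":0,"ry":0,"rz":0.9,"tx":0,"ty":0,"tz":0,"grip":1},{"rx":0,"ry":0,"rz":0.9,"tx":0,"ty":0,"tz":0,"grip":1},{"rx":0,"ry":0,"rz":0.9,"tx":0,"ty":0,"tz":0,"grip":1},{"rx":0,"ry":0,"rz":0.9,"tx":0,"ty":0,"tz":0,"grip":1},{"rx":0,"ry":0,"rz":0.9,"tx":0,"ty":0,"tz":0,"grip":1},{"rx":0,"ry":0,"rz":0.9,"tx":0,"ty":0,"tz":0,"grip":1},{"rx":0,"ry":0,"rz":0.4,"tx":0,"ty":0,"tz":0,"grip":1}]' 25
python3 -c "
from h import *
plan(.489,.035,.0727,-.56)
shot('wrist','w4')
im=np.load('pics/w4.npz')['im']
"
```

```text
time_s: 5.02
ee_pos: [0.4888, 0.0347, 0.1508]
eef_rot: [-3.129, 0.001, -0.567]
force: [3.5, -0.1, -6.2]
grip_width: 0.0137
t5.0 grasp [0.4893 0.0356 0.0728] yaw -0.567 tilt [ 0.006  0.011 -1.   ] q6 2.12 w 0.0137 F [ 3.5 -0.1 -6.2]
 shift [0.   0.02 0.  ] rows>= 1 turn rz -0.10
{'pixels': 0, 'fx': 353.39764254113265, 'fy': 353.39764254113265, 'cx': 319.96094204010365, 'cy': 197.55732296536843, 'world_from_camera': array([[-0.53650697,  0.82077607,  0.19618085,  0.54564605],
       [-0.84379496, -0.51815078, -0.13974921, -0.00427466],
       [-0.01305155, -0.24051283,  0.97055821,  0.23278846],
       [ 0.        ,  0.        ,  0.        ,  1.        ]])}
```

View pics/w4.png

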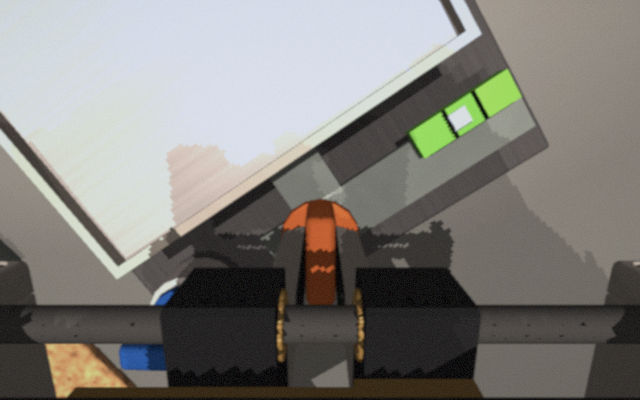

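```bash
python3 -m pendant '[{"rx":0,"ry":0,"rz":0,"tx":0,"ty":0,"tz":0,"grip":0.05},{"rx":0,"ry":0,"rz":0,"tx":0,"ty":0,"tz":0,"grip":0.05},{"rx":0,"ry":0,"rz":0,"tx":0,"ty":0,"tz":0,"grip":0.05},{"rx":0,"ry":0,"rz":-1,"tx":0,"ty":0,"tz":-0.8,"grip":0.05},{"rx":0,"ry":0,"rz":-1,"tx":0,"ty":0,"tz":-0.8,"grip":0.05},{"rx":0,"ry":0,"rz":-1,"tx":0,"ty":0,"tz":-0.8,"grip":0.05},{"rx":0,"ry":0,"rz":-1,"tx":0,"ty":0,"tz":-0.5,"grip":0.05},{"rx":0,"ry":0,"rz":-1,"tx":0,"ty":0,"tz":0,"grip":0.05}]' 25
python3 -c "
from h import *
plan(.489,.035,.0727,.955)
shot('wrist','w5')
"
```

```text
time_s: 5.73
ee_pos: [0.4871, 0.0331, 0.2724]
eef_rot: [-3.131, 0.0, -0.198]
force: [0.2, -0.5, 0.4]
grip_width: 0.0444
t5.7 grasp [0.4873 0.0339 0.1944] yaw -0.198 tilt [ 0.002  0.011 -1.   ] q6 1.75 w 0.0444 F [ 0.2 -0.5  0.4]
 shift [ 0.04 -0.    3.04] rows>= 4 turn rz -16.52
{'pixels': 0, 'fx': 353.39764254113265, 'fy': 353.39764254113265, 'cx': 319.96094204010365, 'cy': 197.55732296536843, 'world_from_camera': array([[-0.19648987,  0.95254656,  0.23247964,  0.55368237],
       [-0.98044294, -0.18818876, -0.05759019,  0.01770552],
       [-0.01110729, -0.23924891,  0.97089474,  0.35449558],
       [ 0.        ,  0.        ,  0.        ,  1.        ]])}
```

View pics/w5.png

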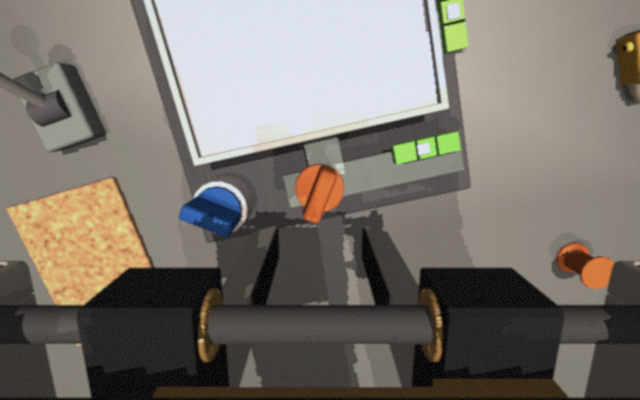

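```bash
python3 -m pendant '[{"rx":0,"ry":0,"rz":-1,"tx":0,"ty":0,"tz":0,"grip":0.05},{"rx":0,"ry":0,"rz":-1,"tx":0,"ty":0,"tz":0,"grip":0.05},{"rx":0,"ry":0,"rz":-1,"tx":0,"ty":0,"tz":0,"grip":0.05},{"rx":0,"ry":0,"rz":-1,"tx":0,"ty":0,"tz":0,"grip":0.05},{"rx":0,"ry":0,"rz":-1,"tx":0,"ty":0,"tz":0,"grip":0.05},{"rx":0,"ry":0,"rz":-1,"tx":0,"ty":0,"tz":0,"grip":0.05},{"rx":0,"ry":0,"rz":-1,"tx":0,"ty":0,"tz":0,"grip":0.05},{"rx":0,"ry":0,"rz":-1,"tx":0,"ty":0,"tz":0,"grip":0.05}]' 25
python3 -c "
from h import *
shot('wrist','w6')
im=np.load('pics/w6.npz')['im']
"
python3 -m pendant '[{"rx":0,"ry":0,"rz":-1,"tx":0,"ty":0,"tz":0,"grip":0.05},{"rx":0,"ry":0,"rz":-1,"tx":0,"ty":0,"tz":0,"grip":0.05},{"rx":0,"ry":0,"rz":-1,"tx":0,"ty":0,"tz":0,"grip":0.05},{"rx":0,"ry":0,"rz":-1,"tx":0,"ty":0,"tz":0,"grip":0.05},{"rx":0,"ry":0,"rz":-1,"tx":0,"ty":0,"tz":0,"grip":0.05},{"rx":0,"ry":0,"rz":-1,"tx":0,"ty":0,"tz":0,"grip":0.05},{"rx":0,"ry":0,"rz":-1,"tx":0,"ty":0,"tz":0,"grip":0.05},{"rx":0,"ry":0,"rz":-1,"tx":0,"ty":0,"tz":0,"grip":0.05}]' 25
python3 -c "
from h import *
plan(.486,.13,.12,.955)
"
```

```text
time_s: 6.45
ee_pos: [0.4853, 0.033, 0.2684]
eef_rot: [-3.131, -0.0, 0.381]
force: [0.8, 0.1, 0.4]
grip_width: 0.0444
{'pixels': 0, 'fx': 353.39764254113265, 'fy': 353.39764254113265, 'cx': 319.96094204010365, 'cy': 197.55732296536843, 'world_from_camera': array([[ 0.37233908,  0.90031482,  0.22538154,  0.54872586],
       [-0.92803556,  0.36395839,  0.07927348,  0.05700727],
       [-0.01065841, -0.2386787 ,  0.9710401 ,  0.35057194],
       [ 0.        ,  0.        ,  0.        ,  1.        ]])}
time_s: 7.17
ee_pos: [0.4838, 0.0329, 0.2647]
eef_rot: [-3.127, -0.002, 0.947]
force: [0.1, -0.5, 0.0]
grip_width: 0.0447
t7.2 grasp [0.483  0.0336 0.1867] yaw 0.947 tilt [-0.011  0.01  -1.   ] q6 0.61 w 0.0447 F [ 0.1 -0.5  0. ]
 shift [ 2.   -1.32  1.69] rows>= 2 turn rz -0.12
```

View pics/w6.png

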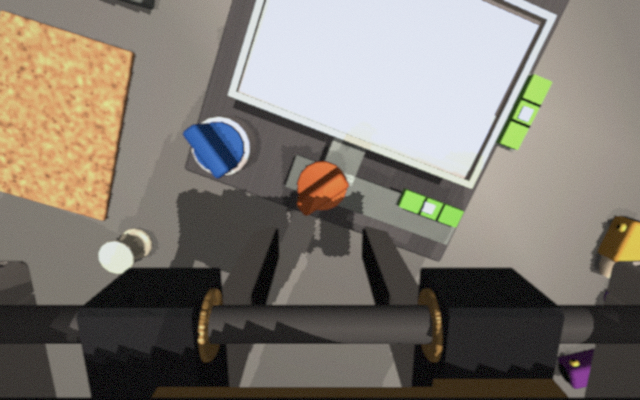

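```bash
python3 -m pendant '[{"rx":0.1,"ry":-0.1,"rz":0,"tx":0.5,"ty":-0.33,"tz":0.2,"grip":0.05},{"rx":0,"ry":0,"rz":0,"tx":0.5,"ty":-0.33,"tz":0.2,"grip":0.05},{"rx":0,"ry":0,"rz":0,"tx":0.5,"ty":-0.33,"tz":0.2,"grip":0.05},{"rx":0,"ry":0,"rz":0,"tx":0.5,"ty":-0.33,"tz":0.2,"grip":0.05},{"rx":0,"ry":0,"rz":0,"tx":0,"ty":0,"tz":0,"grip":0.05}]' 25
python3 -c "
from h import *
plan(.486,.13,.066,.955)
shot('wrist','w7')
im=np.load('pics/w6.npz')['im']
cv2.imwrite('pics/w6c.png',cv2.resize(np.hstack([im[65:160,480:575],im[165:260,380:475]]),(800,400),interpolation=2))
"
```

```text
time_s: 7.58
ee_pos: [0.4868, 0.1314, 0.2307]
eef_rot: [-3.119, 0.007, 0.934]
force: [0.1, -0.8, -0.4]
grip_width: 0.0448
t7.6 grasp [0.485  0.132  0.1527] yaw 0.934 tilt [-0.022  0.007 -1.   ] q6 0.82 w 0.0448 F [ 0.1 -0.8 -0.4]
 shift [-0.01  0.1   2.17] rows>= 3 turn rz -0.30
{'pixels': 0, 'fx': 353.39764254113265, 'fy': 353.39764254113265, 'cx': 319.96094204010365, 'cy': 197.55732296536843, 'world_from_camera': array([[ 0.80388957,  0.57180494,  0.16370911,  0.52862398],
       [-0.5943735 ,  0.78246921,  0.18563964,  0.1855729 ],
       [-0.02194767, -0.24653813,  0.96888454,  0.31224061],
       [ 0.        ,  0.        ,  0.        ,  1.        ]])}
```

View pics/w7.png

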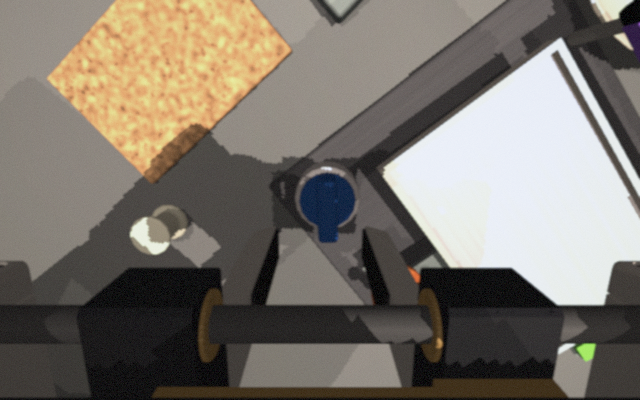

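View pics/w6c.png

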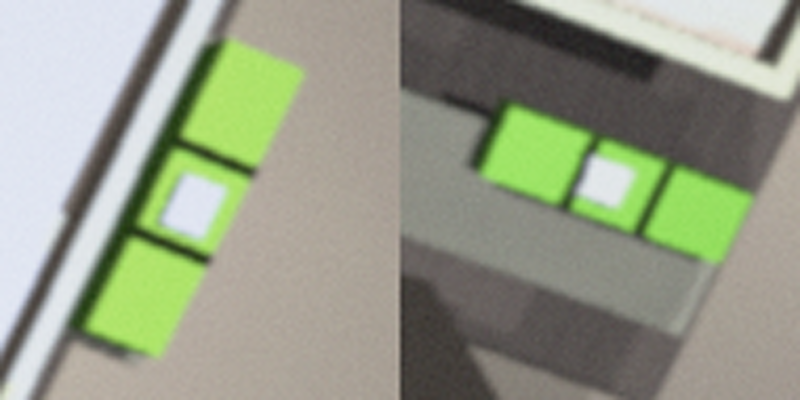

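```bash
sed -i 's/^    print(" shift"/    c=np.rad2deg(M.T@np.cross(M[:,2],[0,0,-1]))\/4; print(" fix rx %.2f ry %.2f"%(c[0],c[1]))\n    print(" shift"/' h.py; python3 -c "
from h import *
plan(.486,.13,.07,.955)"
```

```text
t7.6 grasp [0.4851 0.1307 0.1532] yaw 0.934 tilt [-0.022  0.007 -1.   ] q6 0.82 w 0.0447 F [-0.1  0.5 -0.1]
 fix rx -0.31 ry 0.11
 shift [0.02 0.07 2.08] rows>= 3 turn rz -0.30
```

```bash
python3 -m pendant '[{"rx":-0.3,"ry":0.1,"rz":-0.3,"tx":0,"ty":0.03,"tz":0.2,"grip":0.05},{"rx":0,"ry":0,"rz":0,"tx":0,"ty":0.03,"tz":0.6,"grip":0.05},{"rx":0,"ry":0,"rz":0,"tx":0,"ty":0,"tz":0.6,"grip":0.05},{"rx":0,"ry":0,"rz":0,"tx":0,"ty":0,"tz":0,"grip":0.05}]' 25
python3 -c "
from h import *
plan(.486,.13,.07,.955)
shot('wrist','w8')"
```

```text
time_s: 7.97
ee_pos: [0.489, 0.1272, 0.1745]
eef_rot: [3.14, -0.001, 0.949]
force: [0.2, 0.5, 0.1]
grip_width: 0.0445
t8.0 grasp [0.4891 0.1272 0.0965] yaw 0.949 tilt [ 0.002 -0.    -1.   ] q6 0.80 w 0.0445 F [0.2 0.5 0.1]
 fix rx 0.03 ry -0.01
 shift [ 0.01 -0.11  0.66] rows>= 1 turn rz -0.08
{'pixels': 0, 'fx': 353.39764254113265, 'fy': 353.39764254113265, 'cx': 319.96094204010365, 'cy': 197.55732296536843, 'world_from_camera': array([[ 0.81310326,  0.56579098,  0.1369075 ,  0.52796154],
       [-0.58211486,  0.78935202,  0.19510426,  0.18260514],
       [ 0.00232002, -0.2383358 ,  0.97118004,  0.25664727],
       [ 0.        ,  0.        ,  0.        ,  1.        ]])}
```

View pics/w8.png

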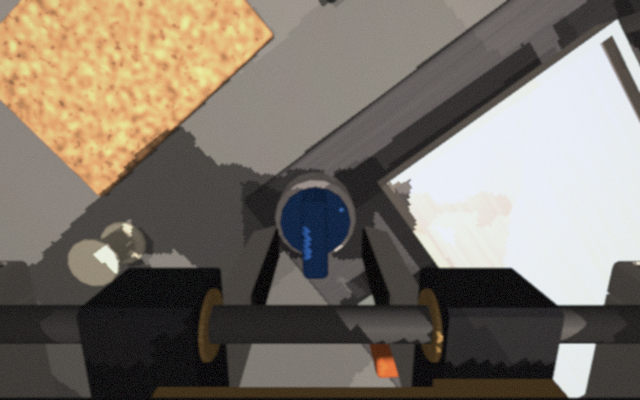

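```bash
python3 -m pendant '[{"rx":0,"ry":0,"rz":-0.1,"tx":0,"ty":-0.08,"tz":0.35,"grip":0.05},{"rx":0,"ry":0,"rz":0,"tx":0,"ty":0,"tz":0.33,"grip":0.05},{"rx":0,"ry":0,"rz":0,"tx":0,"ty":0,"tz":0,"grip":0.05},{"rx":0,"ry":0,"rz":0,"tx":0,"ty":0,"tz":0,"grip":1},{"rx":0,"ry":0,"rz":0,"tx":0,"ty":0,"tz":0,"grip":1},{"rx":0,"ry":0,"rz":0,"tx":0,"ty":0,"tz":0,"grip":1},{"rx":0,"ry":0,"rz":0,"tx":0,"ty":0,"tz":0,"grip":1},{"rx":0,"ry":0,"rz":0,"tx":0,"ty":0,"tz":0,"grip":1}]' 25
python3 -c "
from h import *
plan(.486,.13,.07,.55)"
```

```text
time_s: 8.68
ee_pos: [0.488, 0.1289, 0.1576]
eef_rot: [3.14, -0.007, 0.948]
force: [-27.3, 26.0, 2.6]
grip_width: 0.015
t8.7 grasp [0.4885 0.1292 0.0796] yaw 0.948 tilt [ 0.005  0.005 -1.   ] q6 0.80 w 0.0150 F [-27.3  26.    2.6]
 fix rx 0.02 ry -0.10
 shift [-0.02 -0.06  0.24] rows>= 1 turn rz 5.70
```

```bash
python3 -m pendant '[{"rx":0,"ry":0,"rz":0,"tx":0,"ty":-0.06,"tz":0,"grip":1},{"rx":0,"ry":0,"rz":0,"tx":0,"ty":0,"tz":0,"grip":1},{"rx":0,"ry":0,"rz":0,"tx":0,"ty":0,"tz":0,"grip":1}]' 20
python3 -c "
from h import *
plan(.486,.13,.07,.55)"
```

```text
time_s: 8.93
ee_pos: [0.4866, 0.1298, 0.1579]
eef_rot: [3.137, -0.008, 0.949]
force: [0.8, 3.0, -6.9]
grip_width: 0.0135
t8.9 grasp [0.4873 0.1301 0.0799] yaw 0.949 tilt [ 0.008  0.003 -1.   ] q6 0.81 w 0.0135 F [ 0.8  3.  -6.9]
 fix rx 0.07 ry -0.11
 shift [-0.02 -0.03  0.25] rows>= 1 turn rz 5.71
```

```bash
python3 -m pendant '[{"rx":0,"ry":0,"rz":0.74,"tx":0,"ty":0,"tz":0,"grip":1},{"rx":0,"ry":0,"rz":0.74,"tx":0,"ty":0,"tz":0,"grip":1},{"rx":0,"ry":0,"rz":0.74,"tx":0,"ty":0,"tz":0,"grip":1},{"rx":0,"ry":0,"rz":0.74,"tx":0,"ty":0,"tz":0,"grip":1},{"rx":0,"ry":0,"rz":0.74,"tx":0,"ty":0,"tz":0,"grip":1},{"rx":0,"ry":0,"rz":0.74,"tx":0,"ty":0,"tz":0,"grip":1},{"rx":0,"ry":0,"rz":0.74,"tx":0,"ty":0,"tz":0,"grip":1},{"rx":0,"ry":0,"rz":0.74,"tx":0,"ty":0,"tz":0,"grip":1}]' 20
python3 -c "
from h import *
plan(.486,.13,.07,.55)"
```

```text
time_s: 9.6
ee_pos: [0.4865, 0.13, 0.1579]
eef_rot: [3.141, -0.009, 0.518]
force: [2.6, 0.6, -6.7]
grip_width: 0.0137
t9.6 grasp [0.4871 0.1303 0.0799] yaw 0.518 tilt [ 0.008  0.004 -1.   ] q6 1.24 w 0.0137 F [ 2.6  0.6 -6.7]
 fix rx 0.01 ry -0.13
 shift [-0.03 -0.01  0.25] rows>= 1 turn rz -0.46
```

```bash
python3 -m pendant '[{"rx":0,"ry":0,"rz":0,"tx":0,"ty":0,"tz":0,"grip":0.05},{"rx":0,"ry":0,"rz":0,"tx":0,"ty":0,"tz":0,"grip":0.05},{"rx":0,"ry":0,"rz":0,"tx":0,"ty":0,"tz":0,"grip":0.05},{"rx":0,"ry":0,"rz":0,"tx":0,"ty":0,"tz":-0.8,"grip":0.05},{"rx":0,"ry":0,"rz":0,"tx":0,"ty":0,"tz":-0.8,"grip":0.05},{"rx":0,"ry":0,"rz":0,"tx":0,"ty":0,"tz":-0.8,"grip":0.05},{"rx":0,"ry":0,"rz":0,"tx":0,"ty":0,"tz":-0.8,"grip":0.05}]' 25
python3 -c "
from h import *
plan(.47,-.03,.2,0.3)
"
```

```text
time_s: 10.18
ee_pos: [0.4838, 0.129, 0.2865]
eef_rot: [-3.139, 0.001, 0.524]
force: [0.6, -0.0, -0.1]
grip_width: 0.0445
t10.2 grasp [0.4836 0.1291 0.2085] yaw 0.524 tilt [-0.002  0.002 -1.   ] q6 1.23 w 0.0445 F [ 0.6 -0.  -0.1]
 fix rx -0.03 ry 0.01
 shift [-2.29  3.27  0.21] rows>= 4 turn rz 3.21
```

```bash
python3 -m pendant '[{"rx":0,"ry":0,"rz":0,"tx":-0.5,"ty":0.7,"tz":0,"grip":0.05},{"rx":0,"ry":0,"rz":0,"tx":-0.5,"ty":0.7,"tz":0,"grip":0.05},{"rx":0,"ry":0,"rz":0,"tx":-0.5,"ty":0.7,"tz":0,"grip":0.05},{"rx":0,"ry":0,"rz":0,"tx":-0.5,"ty":0.7,"tz":0,"grip":0.05},{"rx":0,"ry":0,"rz":0.8,"tx":0,"ty":0.3,"tz":0,"grip":0.05},{"rx":0,"ry":0,"rz":0.8,"tx":0,"ty":0,"tz":0,"grip":0.05},{"rx":0,"ry":0,"rz":0.8,"tx":0,"ty":0,"tz":0,"grip":0.05},{"rx":0,"ry":0,"rz":0.8,"tx":0,"ty":0,"tz":0,"grip":0.05}]' 3
python3 -c "
from h import *
plan(.47,-.03,.2,0.3)
shot('wrist','w9')
"
```

```text
time_s: 10.85
ee_pos: [0.4776, -0.025, 0.2983]
eef_rot: [3.138, -0.017, 0.308]
force: [-0.2, 0.1, -1.3]
grip_width: 0.0446
t10.8 grasp [ 0.4789 -0.0248  0.2203] yaw 0.308 tilt [ 0.018  0.002 -1.   ] q6 1.13 w 0.0446 F [-0.2  0.1 -1.3]
 fix rx 0.06 ry -0.25
 shift [-0.26  0.05  0.5 ] rows>= 1 turn rz 0.12
{'pixels': 0, 'fx': 353.39764254113265, 'fy': 353.39764254113265, 'cx': 319.96094204010365, 'cy': 197.55732296536843, 'world_from_camera': array([[ 0.30352076,  0.92926407,  0.21057882,  0.54092384],
       [-0.95281652,  0.29508985,  0.07115241, -0.00498176],
       [ 0.0039797 , -0.22223922,  0.97498405,  0.38157507],
       [ 0.        ,  0.        ,  0.        ,  1.        ]])}
```

View pics/w9.png

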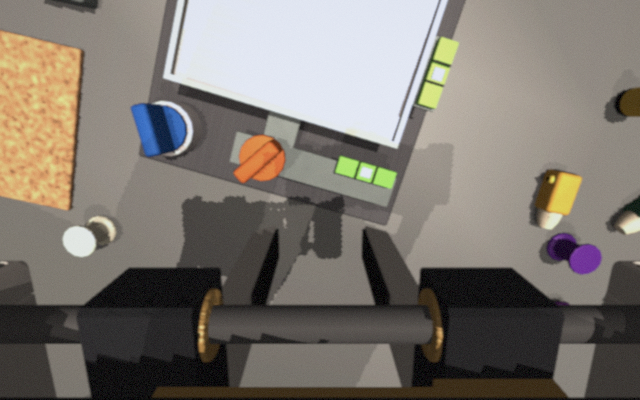

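```bash
python3 -c "
from h import *
im=np.load('pics/w9.npz')['im']
cv2.imwrite('pics/w9c.png',cv2.resize(np.hstack([im[30:120,395:485],im[125:215,320:410]]),(800,400),interpolation=2))
"
```

```text
(no output)
```

View pics/w9c.png

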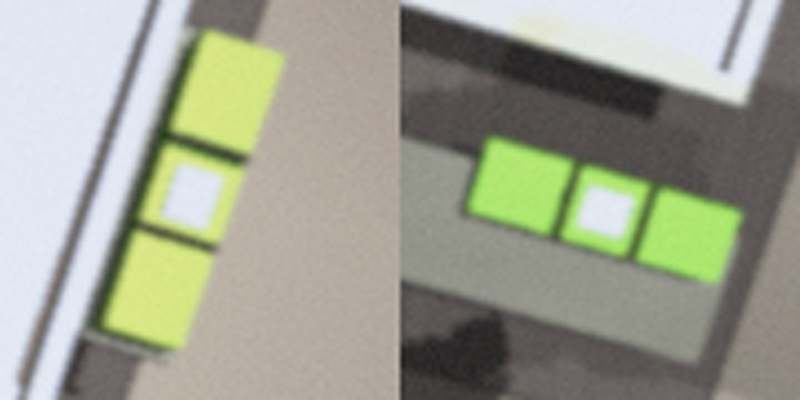

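```bash
python3 -c "
from h import *
crop('w9',520,140,640,270,5,'w9d')
plan(.49,-.27,.16,0.15)
"
```

```text
t10.9 grasp [ 0.4789 -0.0247  0.2204] yaw 0.304 tilt [ 0.018  0.002 -1.   ] q6 1.14 w 0.0447 F [-0.5  0.5  0.1]
 fix rx 0.06 ry -0.25
 shift [-1.6   5.93  1.5 ] rows>= 6 turn rz 2.21
```

View pics/w9d.png

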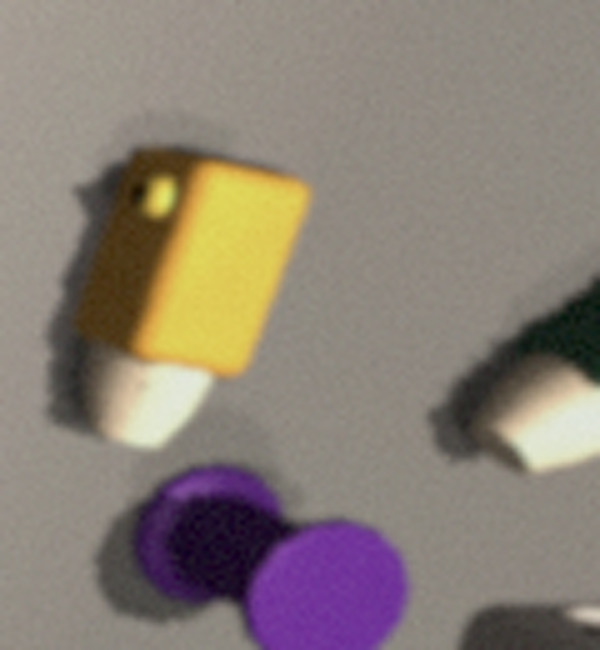

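```bash
python3 -m pendant '[{"rx":0,"ry":-0.25,"rz":0,"tx":-0.23,"ty":0.85,"tz":0,"grip":-0.3},{"rx":0,"ry":0,"rz":0,"tx":-0.23,"ty":0.85,"tz":0,"grip":-0.3},{"rx":0,"ry":0,"rz":0,"tx":-0.23,"ty":0.85,"tz":0.1,"grip":-0.3},{"rx":0,"ry":0,"rz":0,"tx":-0.23,"ty":0.85,"tz":0.1,"grip":-0.3},{"rx":0,"ry":0,"rz":0,"tx":-0.23,"ty":0.85,"tz":0.1,"grip":-0.3},{"rx":0,"ry":0,"rz":0,"tx":-0.23,"ty":0.85,"tz":0.1,"grip":-0.3},{"rx":0,"ry":0,"rz":0.9,"tx":0,"ty":0,"tz":0.3,"grip":-0.3},{"rx":0,"ry":0,"rz":0.9,"tx":0,"ty":0,"tz":0,"grip":-0.3}]' 3
python3 -c "
from h import *
plan(.49,-.27,.16,0.15)
shot('wrist','w10')
"
```

```text
time_s: 11.57
ee_pos: [0.4875, -0.245, 0.2727]
eef_rot: [3.135, -0.004, 0.202]
force: [0.6, 0.7, -0.3]
grip_width: 0.0612
t11.6 grasp [ 0.4879 -0.2454  0.1947] yaw 0.202 tilt [ 0.005 -0.006 -1.   ] q6 0.84 w 0.0612 F [ 0.6  0.7 -0.3]
 fix rx 0.09 ry -0.06
 shift [-0.07  0.61  0.87] rows>= 1 turn rz 0.75
{'pixels': 0, 'fx': 353.39764254113265, 'fy': 353.39764254113265, 'cx': 319.96094204010365, 'cy': 197.55732296536843, 'world_from_camera': array([[ 0.2013078 ,  0.95237842,  0.22902075,  0.55371294],
       [-0.97950509,  0.19412315,  0.05372139, -0.23148117],
       [ 0.00670486, -0.23514153,  0.97193802,  0.35510226],
       [ 0.        ,  0.        ,  0.        ,  1.        ]])}
```

View pics/w10.png

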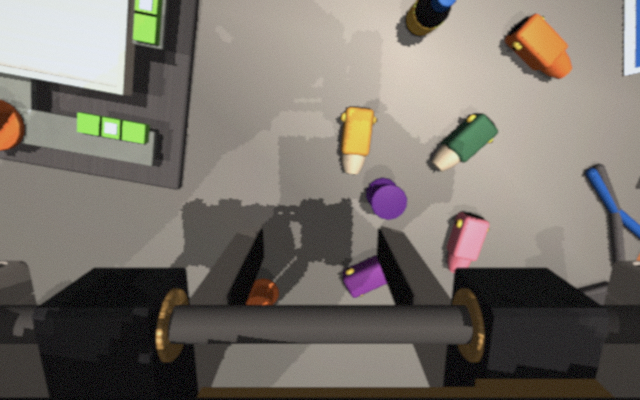

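```bash
python3 -c "
from h import *
crop('w10',320,90,520,190,4,'w10c')
"
```

```text
(no output)
```

View pics/w10c.png

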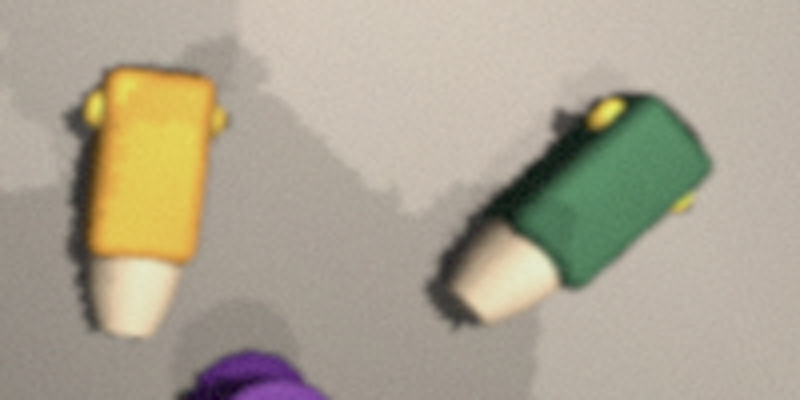

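```bash
python3 -c "
from h import *
for n,a,b in (('y',(162,76),(142,258)),('g',(680,130),(545,255))):
    A=ray('w10',320+a[0]/4,90+a[1]/4,.026);B=ray('w10',320+b[0]/4,90+b[1]/4,.026); c=(A+B)/2;print(n,c,np.linalg.norm(A-B),np.arctan2(*(A-B)[[1,0]]))
    plan(*c[:2],.10,np.arctan2(*(A-B)[[1,0]]))
"
```

```text
y [ 0.54367896 -0.27139976  0.026     ] 0.04125934808741931 0.11653554651033443
t11.6 grasp [ 0.4883 -0.2456  0.196 ] yaw 0.198 tilt [ 0.007 -0.007 -1.   ] q6 0.84 w 0.0611 F [0.6 0.2 0.6]
 fix rx 0.11 ry -0.07
 shift [1.22 0.89 2.41] rows>= 3 turn rz 1.17
g [ 0.55954638 -0.37677097  0.026     ] 0.04020309840422081 -0.5796200224618175
t11.6 grasp [ 0.4883 -0.2456  0.196 ] yaw 0.198 tilt [ 0.007 -0.007 -1.   ] q6 0.84 w 0.0611 F [0.6 0.2 0.6]
 fix rx 0.11 ry -0.07
 shift [1.09 3.55 2.43] rows>= 4 turn rz 11.14
```

```bash
python3 -m pendant '[{"rx":0.1,"ry":-0.07,"rz":0.6,"tx":0.4,"ty":0.3,"tz":0.5,"grip":-0.3},{"rx":0,"ry":0,"rz":0.5,"tx":0.4,"ty":0.3,"tz":0.6,"grip":-0.3},{"rx":0,"ry":0,"rz":0,"tx":0.4,"ty":0.3,"tz":0.6,"grip":-0.3},{"rx":0,"ry":0,"rz":0,"tx":0.1,"ty":0,"tz":0.6,"grip":-0.3},{"rx":0,"ry":0,"rz":0,"tx":0,"ty":0,"tz":0,"grip":-0.3}]' 3
python3 -c "
from h import *
plan(.541,-.2717,.025,0.117)
shot('wrist','w11')
"
```

```text
time_s: 12.03
ee_pos: [0.5485, -0.2734, 0.183]
eef_rot: [3.136, -0.006, 0.135]
force: [-0.9, 0.3, -1.1]
grip_width: 0.061
t12.0 grasp [ 0.5491 -0.2737  0.105 ] yaw 0.135 tilt [ 0.007 -0.004 -1.   ] q6 0.91 w 0.0610 F [-0.9  0.3 -1.1]
 fix rx 0.07 ry -0.09
 shift [-0.21 -0.09  2.  ] rows>= 2 turn rz 0.25
{'pixels': 0, 'fx': 353.39764254113265, 'fy': 353.39764254113265, 'cx': 319.96094204010365, 'cy': 197.55732296536843, 'world_from_camera': array([[ 0.13443405,  0.96378365,  0.23032273,  0.61543959],
       [-0.99090929,  0.12954842,  0.03627647, -0.26465855],
       [ 0.00512472, -0.23310572,  0.97243789,  0.26555986],
       [ 0.        ,  0.        ,  0.        ,  1.        ]])}
```

View pics/w11.png

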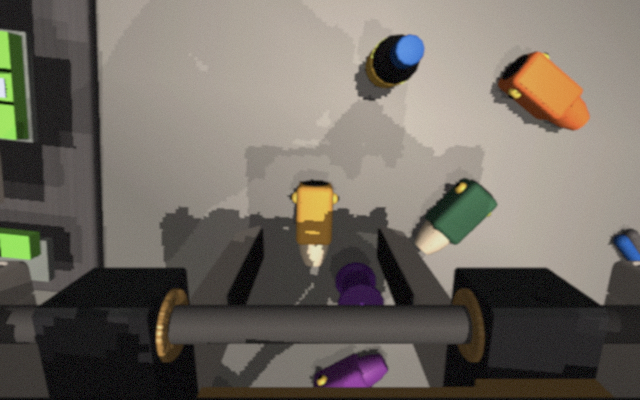

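```bash
python3 -m pendant '[{"rx":0.05,"ry":-0.08,"rz":0.2,"tx":-0.18,"ty":-0.08,"tz":0.5,"grip":-0.3},{"rx":0,"ry":0,"rz":0,"tx":0,"ty":0,"tz":0.5,"grip":-0.3},{"rx":0,"ry":0,"rz":0,"tx":0,"ty":0,"tz":0.5,"grip":-0.3},{"rx":0,"ry":0,"rz":0,"tx":0,"ty":0,"tz":0.2,"grip":-0.3},{"rx":0,"ry":0,"rz":0,"tx":0,"ty":0,"tz":0,"grip":-0.3}]' 3
python3 -c "
from h import *
plan(.541,-.2717,.025,0.117)
"
```

```text
time_s: 12.5
ee_pos: [0.5434, -0.2716, 0.1264]
eef_rot: [3.131, -0.012, 0.131]
force: [-0.1, -0.4, -0.5]
grip_width: 0.061
t12.5 grasp [ 0.5444 -0.2723  0.0484] yaw 0.131 tilt [ 0.013 -0.009 -1.   ] q6 0.92 w 0.0610 F [-0.1 -0.4 -0.5]
 fix rx 0.15 ry -0.17
 shift [-0.09 -0.03  0.58] rows>= 1 turn rz 0.21
```

```bash
python3 -m pendant '[{"rx":0.15,"ry":-0.17,"rz":0.2,"tx":-0.08,"ty":-0.03,"tz":0.35,"grip":-0.3},{"rx":0,"ry":0,"rz":0,"tx":0,"ty":0,"tz":0.25,"grip":-0.3},{"rx":0,"ry":0,"rz":0,"tx":0,"ty":0,"tz":0,"grip":-0.3}]' 3
python3 -c "
from h import *
plan(.541,-.2717,.025,0.117)
"
```

```text
time_s: 12.75
ee_pos: [0.5411, -0.2714, 0.1053]
eef_rot: [3.139, -0.004, 0.118]
force: [-0.3, 0.1, 0.2]
grip_width: 0.0611
t12.8 grasp [ 0.5415 -0.2715  0.0273] yaw 0.118 tilt [ 0.004 -0.002 -1.   ] q6 0.93 w 0.0611 F [-0.3  0.1  0.2]
 fix rx 0.03 ry -0.05
 shift [-0.01  0.    0.06] rows>= 1 turn rz 0.02
```

```bash
python3 -m pendant '[{"rx":0,"ry":0,"rz":0,"tx":0,"ty":0,"tz":0.06,"grip":0.2},{"rx":0,"ry":0,"rz":0,"tx":0,"ty":0,"tz":0,"grip":0.3},{"rx":0,"ry":0,"rz":0,"tx":0,"ty":0,"tz":0,"grip":0.4},{"rx":0,"ry":0,"rz":0,"tx":0,"ty":0,"tz":0,"grip":0.5},{"rx":0,"ry":0,"rz":0,"tx":0,"ty":0,"tz":0,"grip":0.6},{"rx":0,"ry":0,"rz":0,"tx":0,"ty":0,"tz":0,"grip":1},{"rx":0,"ry":0,"rz":0,"tx":0,"ty":0,"tz":0,"grip":1}]' 3
python3 -c "
from h import *
plan(.541,-.2717,.025,0.117)
"
```

```text
time_s: 13.33
ee_pos: [0.5419, -0.2718, 0.1047]
eef_rot: [3.138, -0.006, 0.119]
force: [-0.5, -0.7, -0.9]
grip_width: 0.026
t13.3 grasp [ 0.5424 -0.2721  0.0267] yaw 0.119 tilt [ 0.006 -0.003 -1.   ] q6 0.93 w 0.0260 F [-0.5 -0.7 -0.9]
 fix rx 0.06 ry -0.08
 shift [-0.03 -0.01  0.04] rows>= 1 turn rz 0.02
```

```bash
python3 -m pendant '[{"rx":0,"ry":0,"rz":0,"tx":0,"ty":0,"tz":-0.3,"grip":1},{"rx":0,"ry":0,"rz":0,"tx":0,"ty":0,"tz":-0.5,"grip":1},{"rx":0,"ry":0,"rz":0,"tx":0,"ty":0,"tz":-0.6,"grip":1},{"rx":0,"ry":0,"rz":0,"tx":0,"ty":0,"tz":-0.6,"grip":1},{"rx":0,"ry":0,"rz":0,"tx":0,"ty":0,"tz":-0.6,"grip":1},{"rx":0,"ry":0,"rz":0,"tx":0,"ty":0,"tz":-0.6,"grip":1}]' 3
python3 -c "
from h import *
plan(.61,-.025,.15,0.05)
"
```

```text
time_s: 13.83
ee_pos: [0.5395, -0.2705, 0.2366]
eef_rot: [-3.14, 0.001, 0.119]
force: [-0.5, 0.3, -0.5]
grip_width: 0.026
t13.8 grasp [ 0.5394 -0.2704  0.1586] yaw 0.119 tilt [-0.001  0.001 -1.   ] q6 0.93 w 0.0260 F [-0.5  0.3 -0.5]
 fix rx -0.02 ry 0.02
 shift [ 2.48 -5.88  0.22] rows>= 6 turn rz 0.98
```

```bash
python3 -m pendant '[{"rx":0,"ry":0,"rz":0,"tx":0.31,"ty":-0.74,"tz":0,"grip":1},{"rx":0,"ry":0,"rz":0,"tx":0.31,"ty":-0.74,"tz":0,"grip":1},{"rx":0,"ry":0,"rz":0,"tx":0.31,"ty":-0.74,"tz":0,"grip":1},{"rx":0,"ry":0,"rz":0,"tx":0.31,"ty":-0.74,"tz":0,"grip":1},{"rx":0,"ry":0,"rz":0,"tx":0.31,"ty":-0.74,"tz":0,"grip":1},{"rx":0,"ry":0,"rz":0,"tx":0.31,"ty":-0.74,"tz":0,"grip":1},{"rx":0,"ry":0,"rz":0,"tx":0.31,"ty":-0.74,"tz":0,"grip":1},{"rx":0,"ry":0,"rz":0,"tx":0.31,"ty":-0.74,"tz":0,"grip":1}]' 3
python3 -c "
from h import *
plan(.61,-.025,.082,0.05)
"
```

```text
time_s: 14.5
ee_pos: [0.6123, -0.0197, 0.2535]
eef_rot: [3.133, -0.015, 0.109]
force: [-0.0, 0.0, -0.5]
grip_width: 0.0259
t14.5 grasp [ 0.6136 -0.0202  0.1755] yaw 0.109 tilt [ 0.016 -0.006 -1.   ] q6 1.37 w 0.0259 F [-0.   0.  -0.5]
 fix rx 0.12 ry -0.22
 shift [-0.14  0.09  2.34] rows>= 3 turn rz 0.85
```

```bash
python3 -m pendant '[{"rx":0.12,"ry":-0.22,"rz":0.8,"tx":-0.1,"ty":0.08,"tz":0.5,"grip":1},{"rx":0,"ry":0,"rz":0,"tx":0,"ty":0,"tz":0.5,"grip":1},{"rx":0,"ry":0,"rz":0,"tx":0,"ty":0,"tz":0.5,"grip":1},{"rx":0,"ry":0,"rz":0,"tx":0,"ty":0,"tz":0.3,"grip":1},{"rx":0,"ry":0,"rz":0,"tx":0,"ty":0,"tz":0.2,"grip":1},{"rx":0,"ry":0,"rz":0,"tx":0,"ty":0,"tz":0,"grip":1}]' 3
python3 -c "
from h import *
plan(.61,-.025,.085,0.05)
shot('wrist','w12')
"
```

```text
time_s: 15.0
ee_pos: [0.6109, -0.0154, 0.1773]
eef_rot: [-3.141, -0.007, 0.06]
force: [-0.4, -0.4, -0.1]
grip_width: 0.0263
t15.0 grasp [ 0.6115 -0.0154  0.0993] yaw 0.060 tilt [ 0.007  0.001 -1.   ] q6 1.42 w 0.0263 F [-0.4 -0.4 -0.1]
 fix rx -0.01 ry -0.10
 shift [-0.05  0.24  0.36] rows>= 1 turn rz 0.14
{'pixels': 0, 'fx': 353.39764254113265, 'fy': 353.39764254113265, 'cx': 319.96094204010365, 'cy': 197.55732296536843, 'world_from_camera': array([[ 5.98692234e-02,  9.70904051e-01,  2.31864182e-01,
         6.78348106e-01],
       [-9.98206020e-01,  5.83822178e-02,  1.32762525e-02,
        -1.22858459e-02],
       [-6.46777912e-04, -2.32243062e-01,  9.72657567e-01,
         2.59873543e-01],
       [ 0.00000000e+00,  0.00000000e+00,  0.00000000e+00,
         1.00000000e+00]])}
```

View pics/w12.png

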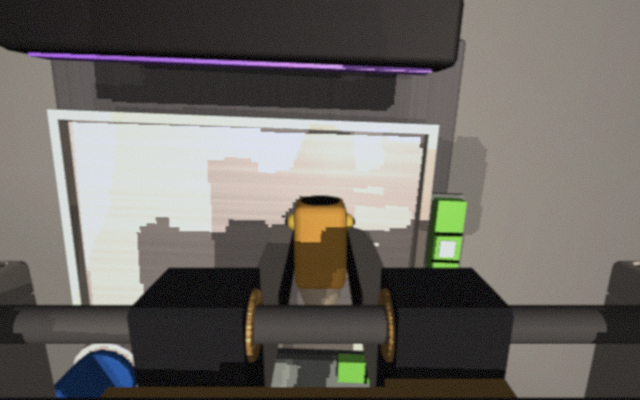

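```bash
python3 -m pendant '[{"rx":0,"ry":-0.1,"rz":0,"tx":-0.05,"ty":0.2,"tz":0.1,"grip":1},{"rx":0,"ry":0,"rz":0,"tx":0,"ty":0,"tz":0.1,"grip":1},{"rx":0,"ry":0,"rz":0,"tx":0,"ty":0,"tz":0.1,"grip":1},{"rx":0,"ry":0,"rz":0,"tx":0,"ty":0,"tz":0,"grip":1}]' 3
python3 -c "
from h import *
plan(.61,-.025,.085,0.05)
"
```

```text
time_s: 15.38
ee_pos: [0.6106, -0.0255, 0.1687]
eef_rot: [3.141, -0.005, 0.058]
force: [0.1, -0.1, -1.0]
grip_width: 0.0259
t15.4 grasp [ 0.611  -0.0255  0.0907] yaw 0.058 tilt [ 0.005 -0.    -1.   ] q6 1.41 w 0.0259 F [ 0.1 -0.1 -1. ]
 fix rx 0.01 ry -0.07
 shift [-0.03 -0.01  0.14] rows>= 1 turn rz 0.12
```

```bash
python3 -m pendant '[{"rx":0,"ry":0,"rz":0,"tx":0,"ty":0,"tz":0.08,"grip":1},{"rx":0,"ry":0,"rz":0,"tx":0,"ty":0,"tz":0.05,"grip":1},{"rx":0,"ry":0,"rz":0,"tx":0,"ty":0,"tz":0.03,"grip":1},{"rx":0,"ry":0,"rz":0,"tx":0,"ty":0,"tz":0,"grip":1}]' 3
python3 -c "
from h import *
plan(.61,-.025,.085,0.05)
"
```

```text
time_s: 15.72
ee_pos: [0.611, -0.0257, 0.1625]
eef_rot: [3.141, -0.007, 0.058]
force: [0.0, 0.2, -0.5]
grip_width: 0.0258
t15.7 grasp [ 0.6115 -0.0257  0.0845] yaw 0.058 tilt [ 0.007 -0.    -1.   ] q6 1.41 w 0.0258 F [ 0.   0.2 -0.5]
 fix rx 0.01 ry -0.09
 shift [-0.04 -0.02 -0.01] rows>= 1 turn rz 0.12
```

```bash
python3 -m pendant '[{"rx":0,"ry":0,"rz":0,"tx":0,"ty":0,"tz":0.03,"grip":1},{"rx":0,"ry":0,"rz":0,"tx":0,"ty":0,"tz":0,"grip":0.4},{"rx":0,"ry":0,"rz":0,"tx":0,"ty":0,"tz":0,"grip":0.1},{"rx":0,"ry":0,"rz":0,"tx":0,"ty":0,"tz":0,"grip":0.1},{"rx":0,"ry":0,"rz":0,"tx":0,"ty":0,"tz":-0.4,"grip":0.1},{"rx":0,"ry":0,"rz":0,"tx":0,"ty":0,"tz":-0.8,"grip":0.1},{"rx":0,"ry":0,"rz":0,"tx":0,"ty":0,"tz":-0.8,"grip":0},{"rx":0,"ry":0,"rz":0,"tx":0,"ty":0,"tz":-0.5,"grip":-0.3}]' 3
python3 -c "
from h import *
plan(.52,-.34,.17,-0.3)
shot('wrist','w13')
"
```

```text
time_s: 16.38
ee_pos: [0.6088, -0.0252, 0.2593]
eef_rot: [-3.14, 0.004, 0.059]
force: [-0.1, -0.5, 0.7]
grip_width: 0.0503
t16.4 grasp [ 0.6085 -0.0252  0.1813] yaw 0.059 tilt [-0.004  0.001 -1.   ] q6 1.41 w 0.0503 F [-0.1 -0.5  0.7]
 fix rx -0.02 ry 0.06
 shift [-2.67  7.73  0.28] rows>= 8 turn rz 5.14
{'pixels': 0, 'fx': 353.39764254113265, 'fy': 353.39764254113265, 'cx': 319.96094204010365, 'cy': 197.55732296536843, 'world_from_camera': array([[ 0.05881363,  0.9683597 ,  0.24252927,  0.6771402 ],
       [-0.99826832,  0.05733067,  0.013174  , -0.02215296],
       [-0.00114719, -0.2428841 ,  0.97005464,  0.34110575],
       [ 0.        ,  0.        ,  0.        ,  1.        ]])}
```

View pics/w13.png

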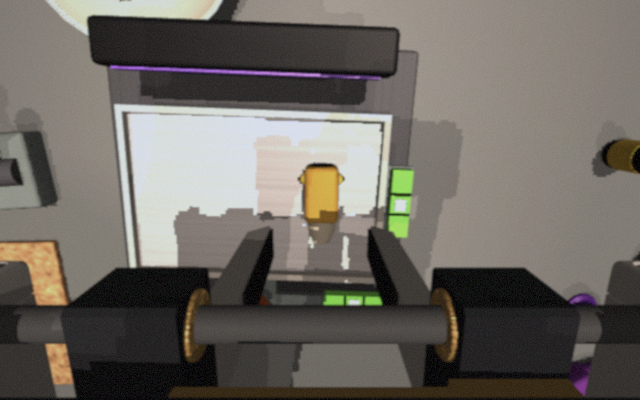

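```bash
python3 -m pendant '[{"rx":0,"ry":0,"rz":0,"tx":-0.27,"ty":0.8,"tz":0,"grip":-0.3},{"rx":0,"ry":0,"rz":0,"tx":-0.27,"ty":0.8,"tz":0,"grip":-0.3},{"rx":0,"ry":0,"rz":0,"tx":-0.27,"ty":0.8,"tz":0,"grip":-0.3},{"rx":0,"ry":0,"rz":0,"tx":-0.27,"ty":0.8,"tz":0,"grip":-0.3},{"rx":0,"ry":0,"rz":0,"tx":-0.27,"ty":0.8,"tz":0,"grip":-0.3},{"rx":0,"ry":0,"rz":0,"tx":-0.27,"ty":0.8,"tz":0,"grip":-0.3},{"rx":0,"ry":0,"rz":0,"tx":-0.27,"ty":0.8,"tz":0,"grip":-0.3},{"rx":0,"ry":0,"rz":0,"tx":-0.27,"ty":0.8,"tz":0,"grip":-0.3}]' 3
python3 -m pendant '[{"rx":0,"ry":0,"rz":1,"tx":0,"ty":0,"tz":0,"grip":-0.3},{"rx":0,"ry":0,"rz":1,"tx":0,"ty":0,"tz":0,"grip":-0.3},{"rx":0,"ry":0,"rz":1,"tx":0,"ty":0,"tz":0,"grip":-0.3},{"rx":0,"ry":0,"rz":1,"tx":0,"ty":0,"tz":0,"grip":-0.3},{"rx":0,"ry":0,"rz":1,"tx":0,"ty":0,"tz":0,"grip":-0.3},{"rx":0,"ry":0,"rz":1,"tx":0,"ty":0,"tz":0,"grip":-0.3},{"rx":0,"ry":0,"rz":1,"tx":0,"ty":0,"tz":0,"grip":-0.3},{"rx":0,"ry":0,"rz":1,"tx":0,"ty":0,"tz":0,"grip":-0.3}]' 3
python3 -c "
from h import *
plan(.52,-.34,.17,-0.58)
shot('wrist','w14')
"
```

```text
time_s: 17.1
ee_pos: [0.5376, -0.2904, 0.2649]
eef_rot: [3.141, -0.007, 0.069]
force: [-0.3, 0.6, -0.3]
grip_width: 0.0614
time_s: 17.77
ee_pos: [0.5339, -0.2986, 0.2622]
eef_rot: [-3.139, -0.004, -0.522]
force: [0.4, -0.4, -0.4]
grip_width: 0.0613
t17.8 grasp [ 0.5342 -0.2985  0.1842] yaw -0.522 tilt [ 0.005  0.001 -1.   ] q6 1.52 w 0.0613 F [ 0.4 -0.4 -0.4]
 fix rx -0.04 ry -0.06
 shift [0.21 1.08 0.35] rows>= 2 turn rz 0.83
{'pixels': 0, 'fx': 353.39764254113265, 'fy': 353.39764254113265, 'cx': 319.96094204010365, 'cy': 197.55732296536843, 'world_from_camera': array([[-0.49841407,  0.84295724,  0.20250066,  0.59233939],
       [-0.86693305, -0.48374974, -0.12005533, -0.33406358],
       [-0.00324187, -0.23539177,  0.97189516,  0.34454901],
       [ 0.        ,  0.        ,  0.        ,  1.        ]])}
```

View pics/w14.png

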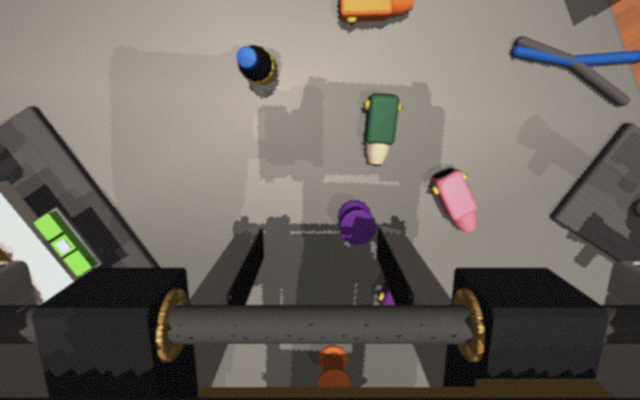

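```bash
python3 -c "
from h import *
crop('w14',330,80,430,180,6,'w14c')
"
```

```text
(no output)
```

View pics/w14c.png

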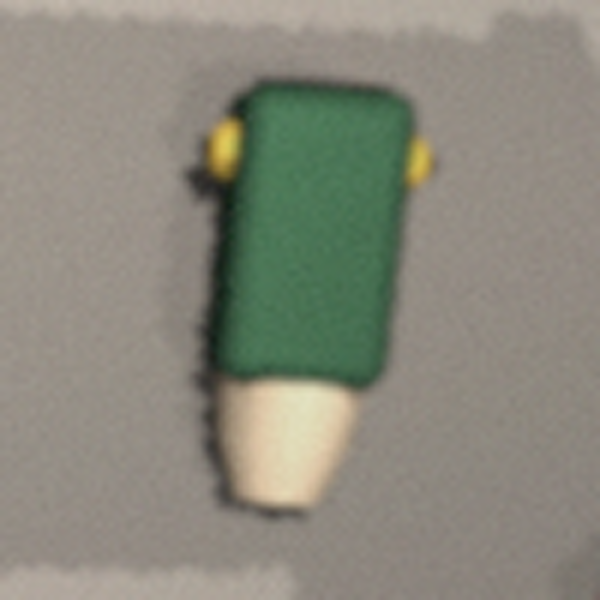

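Green popper with the cream tail (popper3); the same-coloured-tail pink/orange/purple ones are look-alikes. Top-face nose mid (330,88), rear mid (301,378) in the crop.

```bash
python3 -c "
from h import *
a,b=(330,88),(301,378)
A=ray('w14',330+a[0]/6,80+a[1]/6,.026);B=ray('w14',330+b[0]/6,80+b[1]/6,.026); c=(A+B)/2-.003*(A-B)/np.linalg.norm(A-B);yw=np.arctan2(*(A-B)[[1,0]]);print(c,np.linalg.norm(A-B),yw)
plan(*c[:2],.10,yw)
"
```

```text
[ 0.5575351  -0.37615943  0.026     ] 0.04158527649137358 -0.582385065701805
t17.8 grasp [ 0.5342 -0.2985  0.1842] yaw -0.527 tilt [ 0.005  0.001 -1.   ] q6 1.53 w 0.0613 F [-0.8 -0.4  0.2]
 fix rx -0.04 ry -0.06
 shift [1.47 1.39 2.11] rows>= 3 turn rz 0.79
```

```bash
python3 -m pendant '[{"rx":0,"ry":0,"rz":0.8,"tx":0.45,"ty":0.45,"tz":0.5,"grip":-0.3},{"rx":0,"ry":0,"rz":0,"tx":0.5,"ty":0.45,"tz":0.6,"grip":-0.3},{"rx":0,"ry":0,"rz":0,"tx":0.45,"ty":0.4,"tz":0.6,"grip":-0.3},{"rx":0,"ry":0,"rz":0,"tx":0.1,"ty":0.1,"tz":0.4,"grip":-0.3},{"rx":0,"ry":0,"rz":0,"tx":0,"ty":0,"tz":0,"grip":-0.3}]' 3
python3 -c "
from h import *
plan(.5575,-.376,.026,-.582)
"
```

```text
time_s: 18.23
ee_pos: [0.5565, -0.3806, 0.1762]
eef_rot: [-3.138, -0.008, -0.577]
force: [-0.2, 0.2, -0.8]
grip_width: 0.0612
t18.2 grasp [ 0.5571 -0.3807  0.0982] yaw -0.577 tilt [ 0.008 -0.001 -1.   ] q6 1.49 w 0.0612 F [-0.2  0.2 -0.8]
 fix rx -0.05 ry -0.11
 shift [-0.07 -0.1   1.81] rows>= 2 turn rz 0.07
```

```bash
python3 -m pendant '[{"rx":0,"ry":-0.1,"rz":0,"tx":-0.05,"ty":-0.1,"tz":0.5,"grip":-0.3},{"rx":0,"ry":0,"rz":0,"tx":0,"ty":0,"tz":0.5,"grip":-0.3},{"rx":0,"ry":0,"rz":0,"tx":0,"ty":0,"tz":0.4,"grip":-0.3},{"rx":0,"ry":0,"rz":0,"tx":0,"ty":0,"tz":0.2,"grip":-0.3},{"rx":0,"ry":0,"rz":0,"tx":0,"ty":0,"tz":0,"grip":-0.3}]' 3
python3 -c "
from h import *
plan(.5575,-.376,.026,-.582)
shot('wrist','w15')
"
```

```text
time_s: 18.65
ee_pos: [0.5577, -0.375, 0.1128]
eef_rot: [-3.138, -0.002, -0.57]
force: [0.2, 1.0, -0.3]
grip_width: 0.0615
t18.6 grasp [ 0.558  -0.3749  0.0348] yaw -0.570 tilt [ 0.004  0.002 -1.   ] q6 1.49 w 0.0615 F [ 0.2  1.  -0.3]
 fix rx -0.05 ry -0.04
 shift [0.   0.03 0.22] rows>= 1 turn rz 0.17
{'pixels': 0, 'fx': 353.39764254113265, 'fy': 353.39764254113265, 'cx': 319.96094204010365, 'cy': 197.55732296536843, 'world_from_camera': array([[-0.53956073,  0.81845606,  0.19749407,  0.61454312],
       [-0.84193824, -0.52345067, -0.13091752, -0.41341821],
       [-0.00377184, -0.23691576,  0.97152287,  0.19507856],
       [ 0.        ,  0.        ,  0.        ,  1.        ]])}
```

View pics/w15.png

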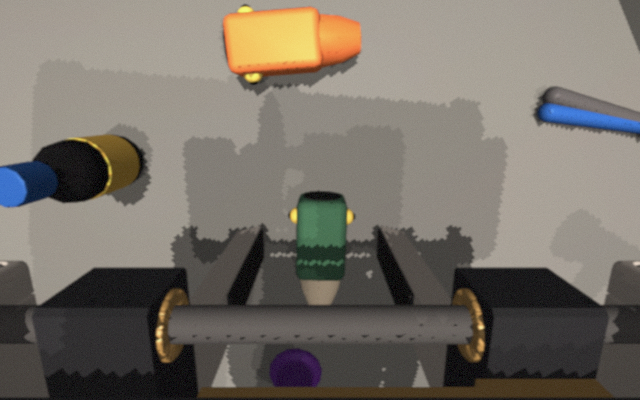

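Centred on the green body. Down and close lightly.

```bash
python3 -m pendant '[{"rx":0,"ry":0,"rz":0,"tx":0,"ty":0,"tz":0.22,"grip":-0.2},{"rx":0,"ry":0,"rz":0,"tx":0,"ty":0,"tz":0.04,"grip":0.1},{"rx":0,"ry":0,"rz":0,"tx":0,"ty":0,"tz":0,"grip":0.3},{"rx":0,"ry":0,"rz":0,"tx":0,"ty":0,"tz":0,"grip":0.4},{"rx":0,"ry":0,"rz":0,"tx":0,"ty":0,"tz":0,"grip":0.5},{"rx":0,"ry":0,"rz":0,"tx":0,"ty":0,"tz":0,"grip":0.7},{"rx":0,"ry":0,"rz":0,"tx":0,"ty":0,"tz":0,"grip":1},{"rx":0,"ry":0,"rz":0,"tx":0,"ty":0,"tz":0,"grip":1}]' 3
python3 -m pendant '[{"rx":0,"ry":0,"rz":0,"tx":0,"ty":0,"tz":-0.3,"grip":1},{"rx":0,"ry":0,"rz":0,"tx":0,"ty":0,"tz":-0.5,"grip":1},{"rx":0,"ry":0,"rz":0,"tx":0,"ty":0,"tz":-0.6,"grip":1},{"rx":0,"ry":0,"rz":0,"tx":0,"ty":0,"tz":-0.6,"grip":1},{"rx":0,"ry":0,"rz":0,"tx":0,"ty":0,"tz":-0.6,"grip":1},{"rx":0,"ry":0,"rz":0,"tx":0,"ty":0,"tz":-0.6,"grip":1},{"rx":0,"ry":0,"rz":0,"tx":0,"ty":0,"tz":-0.4,"grip":1}]' 3
python3 -c "
from h import *
plan(.61,.07,.17,-.58)
"
```

```text
time_s: 19.37
ee_pos: [0.5596, -0.3758, 0.1085]
eef_rot: [-3.139, -0.011, -0.569]
force: [-0.5, -0.0, -0.1]
grip_width: 0.026
time_s: 19.95
ee_pos: [0.5568, -0.3745, 0.2595]
eef_rot: [-3.138, -0.005, -0.569]
force: [0.1, -0.6, 0.3]
grip_width: 0.026
t19.9 grasp [ 0.5572 -0.3745  0.1815] yaw -0.569 tilt [ 0.006  0.    -1.   ] q6 1.49 w 0.0260 F [ 0.1 -0.6  0.3]
 fix rx -0.05 ry -0.07
 shift [ -4.88 -10.07   0.3 ] rows>= 11 turn rz 0.16
```

```bash
python3 -m pendant '[{"rx":0,"ry":0,"rz":0,"tx":-0.35,"ty":-0.72,"tz":0,"grip":1},{"rx":0,"ry":0,"rz":0,"tx":-0.35,"ty":-0.72,"tz":0,"grip":1},{"rx":0,"ry":0,"rz":0,"tx":-0.35,"ty":-0.72,"tz":0,"grip":1},{"rx":0,"ry":0,"rz":0,"tx":-0.35,"ty":-0.72,"tz":0,"grip":1},{"rx":0,"ry":0,"rz":0,"tx":-0.35,"ty":-0.72,"tz":0,"grip":1},{"rx":0,"ry":0,"rz":0,"tx":-0.35,"ty":-0.72,"tz":0,"grip":1},{"rx":0,"ry":0,"rz":0,"tx":-0.35,"ty":-0.72,"tz":0,"grip":1},{"rx":0,"ry":0,"rz":0,"tx":-0.35,"ty":-0.72,"tz":0,"grip":1}]' 3
python3 -c "
from h import *
plan(.61,.07,.17,0)
"
```

```text
time_s: 20.62
ee_pos: [0.5862, -0.1161, 0.2734]
eef_rot: [-3.138, -0.021, -0.578]
force: [0.4, 0.0, -0.5]
grip_width: 0.0259
t20.6 grasp [ 0.5878 -0.1167  0.1954] yaw -0.578 tilt [ 0.02  -0.009 -1.   ] q6 1.89 w 0.0259 F [ 0.4  0.  -0.5]
 fix rx -0.05 ry -0.31
 shift [-2.1  -4.21  0.61] rows>= 5 turn rz -8.28
```

```bash
python3 -m pendant '[{"rx":0,"ry":-0.3,"rz":0,"tx":-0.35,"ty":-0.7,"tz":0,"grip":1},{"rx":0,"ry":0,"rz":0,"tx":-0.35,"ty":-0.7,"tz":0,"grip":1},{"rx":0,"ry":0,"rz":0,"tx":-0.35,"ty":-0.7,"tz":0,"grip":1},{"rx":0,"ry":0,"rz":0,"tx":-0.35,"ty":-0.7,"tz":0,"grip":1},{"rx":0,"ry":0,"rz":0,"tx":-0.35,"ty":-0.7,"tz":0,"grip":1},{"rx":0,"ry":0,"rz":0,"tx":-0.2,"ty":-0.5,"tz":0,"grip":1}]' 3
python3 -m pendant '[{"rx":0,"ry":0,"rz":-1,"tx":0,"ty":0,"tz":0,"grip":1},{"rx":0,"ry":0,"rz":-1,"tx":0,"ty":0,"tz":0,"grip":1},{"rx":0,"ry":0,"rz":-1,"tx":0,"ty":0,"tz":0,"grip":1},{"rx":0,"ry":0,"rz":-1,"tx":0,"ty":0,"tz":0,"grip":1},{"rx":0,"ry":0,"rz":-1,"tx":0,"ty":0,"tz":0,"grip":1},{"rx":0,"ry":0,"rz":-1,"tx":0,"ty":0,"tz":0,"grip":1},{"rx":0,"ry":0,"rz":-1,"tx":0,"ty":0,"tz":0,"grip":1},{"rx":0,"ry":0,"rz":-1,"tx":0,"ty":0,"tz":0,"grip":1}]' 3
python3 -c "
from h import *
plan(.61,.07,.0925,0)
"
```

```text
time_s: 21.12
ee_pos: [0.6072, 0.0715, 0.281]
eef_rot: [-3.135, -0.005, -0.577]
force: [-0.2, -0.1, 0.0]
grip_width: 0.0258
time_s: 21.78
ee_pos: [0.6062, 0.0784, 0.2896]
eef_rot: [-3.137, -0.014, 0.013]
force: [-0.8, 0.2, 0.2]
grip_width: 0.0258
t21.8 grasp [0.6073 0.0787 0.2116] yaw 0.013 tilt [ 0.014  0.004 -1.   ] q6 1.63 w 0.0258 F [-0.8  0.2  0.2]
 fix rx -0.06 ry -0.20
 shift [0.02 0.23 2.98] rows>= 3 turn rz 0.18
```

```bash
python3 -m pendant '[{"rx":0,"ry":-0.2,"rz":0,"tx":0.05,"ty":0.22,"tz":0.5,"grip":1},{"rx":0,"ry":0,"rz":0,"tx":0,"ty":0,"tz":0.6,"grip":1},{"rx":0,"ry":0,"rz":0,"tx":0,"ty":0,"tz":0.6,"grip":1},{"rx":0,"ry":0,"rz":0,"tx":0,"ty":0,"tz":0.6,"grip":1},{"rx":0,"ry":0,"rz":0,"tx":0,"ty":0,"tz":0.4,"grip":1},{"rx":0,"ry":0,"rz":0,"tx":0,"ty":0,"tz":0,"grip":1}]' 3
python3 -c "
from h import *
plan(.61,.07,.0885,0)
shot('wrist','w16')
"
```

```text
time_s: 22.28
ee_pos: [0.6086, 0.0672, 0.1785]
eef_rot: [-3.138, -0.002, 0.008]
force: [-0.6, 0.6, -0.1]
grip_width: 0.0256
t22.3 grasp [0.6087 0.0676 0.1005] yaw 0.008 tilt [ 0.002  0.004 -1.   ] q6 1.61 w 0.0256 F [-0.6  0.6 -0.1]
 fix rx -0.06 ry -0.02
 shift [ 0.03 -0.06  0.3 ] rows>= 1 turn rz 0.11
{'pixels': 0, 'fx': 353.39764254113265, 'fy': 353.39764254113265, 'cx': 319.96094204010365, 'cy': 197.55732296536843, 'world_from_camera': array([[ 0.00806858,  0.97133316,  0.23758534,  0.67652982],
       [-0.999959  ,  0.00881441, -0.00207707,  0.06657621],
       [-0.0041117 , -0.23755884,  0.97136445,  0.26067537],
       [ 0.        ,  0.        ,  0.        ,  1.        ]])}
```

View pics/w16.png

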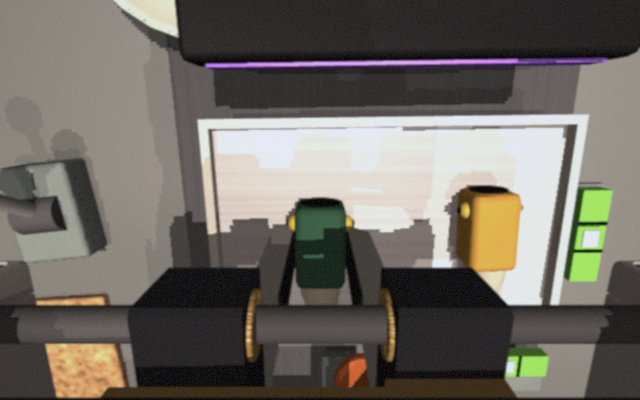

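```bash
python3 -m pendant '[{"rx":0,"ry":0,"rz":0,"tx":0,"ty":-0.05,"tz":0.12,"grip":1},{"rx":0,"ry":0,"rz":0,"tx":0,"ty":0,"tz":0.1,"grip":1},{"rx":0,"ry":0,"rz":0,"tx":0,"ty":0,"tz":0.08,"grip":1},{"rx":0,"ry":0,"rz":0,"tx":0,"ty":0,"tz":0.05,"grip":1},{"rx":0,"ry":0,"rz":0,"tx":0,"ty":0,"tz":0.03,"grip":1},{"rx":0,"ry":0,"rz":0,"tx":0,"ty":0,"tz":0,"grip":1}]' 3
python3 -c "
from h import *
plan(.61,.07,.0885,0)
"
```

```text
time_s: 22.83
ee_pos: [0.6104, 0.069, 0.1679]
eef_rot: [-3.137, -0.009, 0.005]
force: [-0.4, 0.2, -0.0]
grip_width: 0.0259
t22.8 grasp [0.611  0.0694 0.0899] yaw 0.005 tilt [ 0.009  0.004 -1.   ] q6 1.62 w 0.0259 F [-0.4  0.2 -0. ]
 fix rx -0.06 ry -0.12
 shift [-0.03 -0.02  0.04] rows>= 1 turn rz 0.07
```

```bash
python3 -m pendant '[{"rx":0,"ry":0,"rz":0,"tx":0,"ty":0,"tz":0.05,"grip":1},{"rx":0,"ry":0,"rz":0,"tx":0,"ty":0,"tz":0.02,"grip":0.4},{"rx":0,"ry":0,"rz":0,"tx":0,"ty":0,"tz":0,"grip":0.1},{"rx":0,"ry":0,"rz":0,"tx":0,"ty":0,"tz":0,"grip":0.1},{"rx":0,"ry":0,"rz":0,"tx":0,"ty":0,"tz":-0.4,"grip":0.1},{"rx":0,"ry":0,"rz":0,"tx":0,"ty":0,"tz":-0.8,"grip":0.1},{"rx":0,"ry":0,"rz":0,"tx":-0.3,"ty":0,"tz":-0.8,"grip":0.1},{"rx":0,"ry":0,"rz":0,"tx":-0.5,"ty":0,"tz":-0.5,"grip":0.1}]' 3
python3 -c "
from h import *
plan(.56,.15,.2,0)
shot('wrist','w17')
"
```

```text
time_s: 23.5
ee_pos: [0.5773, 0.0682, 0.2633]
eef_rot: [-3.138, -0.0, 0.005]
force: [-0.1, -0.9, 1.4]
grip_width: 0.0422
t23.5 grasp [0.5773 0.0685 0.1853] yaw 0.005 tilt [ 0.     0.004 -1.   ] q6 1.62 w 0.0422 F [-0.1 -0.9  1.4]
 fix rx -0.06 ry -0.01
 shift [-0.42 -2.04 -0.36] rows>= 3 turn rz 0.07
{'pixels': 0, 'fx': 353.39764254113265, 'fy': 353.39764254113265, 'cx': 319.96094204010365, 'cy': 197.55732296536843, 'world_from_camera': array([[ 0.00509936,  0.97105896,  0.23878546,  0.64536111],
       [-0.99997905,  0.00590388, -0.00265411,  0.06735196],
       [-0.00398706, -0.23876692,  0.97106872,  0.34546823],
       [ 0.        ,  0.        ,  0.        ,  1.        ]])}
```

View pics/w17.png

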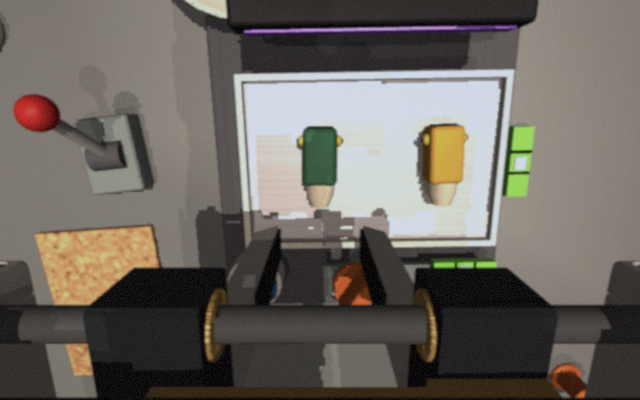

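```bash
python3 -m pendant '[{"rx":0,"ry":0,"rz":0,"tx":0,"ty":-0.6,"tz":-0.3,"grip":0.1},{"rx":0,"ry":0,"rz":0,"tx":-0.1,"ty":-0.8,"tz":-0.3,"grip":0.1},{"rx":0,"ry":0,"rz":0,"tx":-0.1,"ty":-0.8,"tz":-0.3,"grip":0.1},{"rx":0,"ry":0,"rz":0,"tx":-0.1,"ty":-0.8,"tz":-0.2,"grip":0.1},{"rx":0,"ry":0,"rz":0,"tx":0,"ty":-0.8,"tz":0,"grip":1},{"rx":0,"ry":0,"rz":0,"tx":0,"ty":-0.5,"tz":0,"grip":1},{"rx":0,"ry":0,"rz":0,"tx":0,"ty":0,"tz":0,"grip":1}]' 10
python3 -c "
from h import *
plan(.54,.25,.22,0)
shot('wrist','w18')
"
```

```text
time_s: 24.13
ee_pos: [0.5601, 0.2461, 0.3188]
eef_rot: [-3.135, -0.011, 0.001]
force: [0.5, -0.0, 0.2]
grip_width: 0.0256
t24.1 grasp [0.561  0.2466 0.2408] yaw 0.001 tilt [ 0.011  0.006 -1.   ] q6 1.92 w 0.0256 F [ 0.5 -0.   0.2]
 fix rx -0.09 ry -0.16
 shift [-0.53 -0.08  0.51] rows>= 1 turn rz 0.02
{'pixels': 0, 'fx': 353.39764254113265, 'fy': 353.39764254113265, 'cx': 319.96094204010365, 'cy': 197.55732296536843, 'world_from_camera': array([[ 0.00143936,  0.97352897,  0.22855914,  0.62734208],
       [-0.99997942,  0.00283024, -0.00575776,  0.24477351],
       [-0.00625222, -0.22854615,  0.973513  ,  0.40161424],
       [ 0.        ,  0.        ,  0.        ,  1.        ]])}
```

View pics/w18.png

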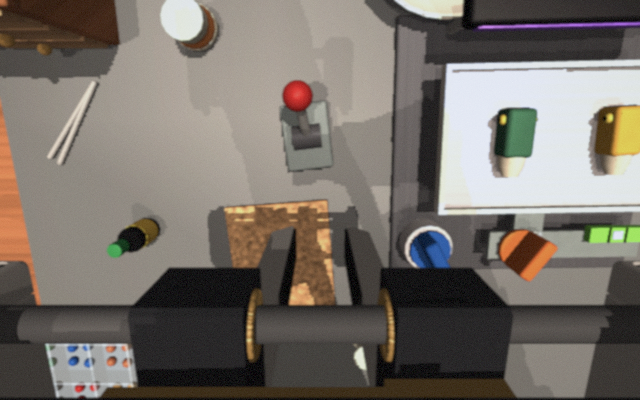

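```bash
python3 -c "
from h import *
print(tri(('w18',297,95),('top0',190+163/4,160)), ray('w18',297,95,.09), tri(('w18',297,95),('scene0',260+581/4,160+85/4)))
for p in ((284,112),(324,100),(331,165),(290,170)): print(ray('w18',*p,.025))
print(ray('w18',305,137,.03))
plan(.682,.268,.125,0)
crop('w18',440,0,640,80,4,'w18c')
"
```

```text
[0.6434 0.2663 0.0897] [0.64349165 0.26622361 0.09      ] [0.6452 0.2673 0.0908]
[0.62990059 0.28440474 0.025     ]
[0.64194824 0.24299705 0.025     ]
[0.5747829  0.23522614 0.025     ]
[0.56927385 0.27927088 0.025     ]
[0.60465836 0.26260391 0.03      ]
t24.2 grasp [0.5611 0.2451 0.2406] yaw 0.001 tilt [ 0.011  0.006 -1.   ] q6 1.92 w 0.0214 F [-0.8 -0.3 -0. ]
 fix rx -0.08 ry -0.15
 shift [ 2.99 -0.55  2.92] rows>= 3 turn rz 0.01
```

View pics/w18c.png

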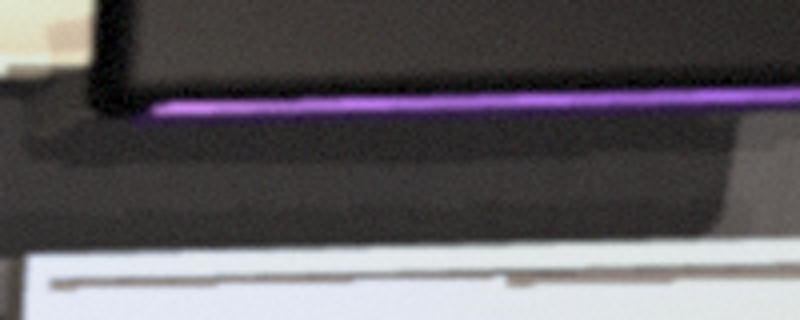

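```bash
python3 -m pendant '[{"rx":0,"ry":-0.15,"rz":0,"tx":0.6,"ty":-0.15,"tz":0,"grip":1},{"rx":0,"ry":0,"rz":0,"tx":0.7,"ty":-0.15,"tz":0,"grip":1},{"rx":0,"ry":0,"rz":0,"tx":0.7,"ty":-0.15,"tz":0,"grip":1},{"rx":0,"ry":0,"rz":0,"tx":0.7,"ty":-0.1,"tz":0,"grip":1},{"rx":0,"ry":0,"rz":0,"tx":0.5,"ty":-0.1,"tz":0.3,"grip":1},{"rx":0,"ry":0,"rz":0,"tx":0,"ty":0,"tz":0.5,"grip":1},{"rx":0,"ry":0,"rz":0,"tx":0,"ty":0,"tz":0,"grip":1}]' 10
python3 -c "
from h import *
plan(.682,.268,.125,0)
"
```

```text
time_s: 24.77
ee_pos: [0.6942, 0.263, 0.2845]
eef_rot: [-3.138, 0.002, -0.003]
force: [-0.1, -0.0, 0.0]
grip_width: 0.0007
t24.8 grasp [0.694  0.2633 0.2065] yaw -0.003 tilt [-0.002  0.004 -1.   ] q6 1.89 w 0.0007 F [-0.1 -0.   0. ]
 fix rx -0.05 ry 0.03
 shift [-0.29 -0.11  2.04] rows>= 3 turn rz -0.05
```

```bash
python3 -m pendant '[{"rx":0,"ry":0,"rz":0,"tx":-0.05,"ty":-0.08,"tz":0.5,"grip":1},{"rx":0,"ry":0,"rz":0,"tx":-0.05,"ty":0,"tz":0.6,"grip":1},{"rx":0,"ry":0,"rz":0,"tx":0,"ty":0,"tz":0.6,"grip":1},{"rx":0,"ry":0,"rz":0,"tx":0,"ty":0,"tz":0.6,"grip":1},{"rx":0,"ry":0,"rz":0,"tx":0,"ty":0,"tz":0.2,"grip":1},{"rx":0,"ry":0,"rz":0,"tx":0,"ty":0,"tz":0,"grip":1}]' 10
python3 -c "
from h import *
plan(.69,.267,.097,0)
"
```

```text
time_s: 25.27
ee_pos: [0.6908, 0.2593, 0.1861]
eef_rot: [-3.138, 0.0, -0.009]
force: [-0.3, 0.5, 0.5]
grip_width: 0.0003
t25.3 grasp [0.6908 0.2595 0.1081] yaw -0.009 tilt [-0.     0.003 -1.   ] q6 1.89 w 0.0003 F [-0.3  0.5  0.5]
 fix rx -0.05 ry 0.00
 shift [-0.02 -0.19  0.28] rows>= 1 turn rz -0.12
```

```bash
python3 -m pendant '[{"rx":0,"ry":0,"rz":-0.1,"tx":0,"ty":-0.2,"tz":0.25,"grip":1},{"rx":0,"ry":0,"rz":0,"tx":0,"ty":0,"tz":0.05,"grip":1},{"rx":0,"ry":0,"rz":0,"tx":0,"ty":0,"tz":0,"grip":1}]' 10
python3 -c "
from h import *
plan(.60,.258,.097,0)
shot('wrist','w19')
"
```

```text
time_s: 25.52
ee_pos: [0.6918, 0.2671, 0.1776]
eef_rot: [-3.137, -0.004, -0.002]
force: [0.6, -0.5, 1.3]
grip_width: 0.0003
t25.5 grasp [0.6921 0.2675 0.0996] yaw -0.002 tilt [ 0.004  0.005 -1.   ] q6 1.89 w 0.0003 F [ 0.6 -0.5  1.3]
 fix rx -0.07 ry -0.05
 shift [-2.3   0.24  0.06] rows>= 3 turn rz -0.03
{'pixels': 0, 'fx': 353.39764254113265, 'fy': 353.39764254113265, 'cx': 319.96094204010365, 'cy': 197.55732296536843, 'world_from_camera': array([[-1.64451066e-03,  9.71853993e-01,  2.35578250e-01,
         7.59590994e-01],
       [-9.99987360e-01, -4.78880054e-04, -5.00508168e-03,
         2.65708596e-01],
       [-4.75139489e-03, -2.35583503e-01,  9.71842496e-01,
         2.59963055e-01],
       [ 0.00000000e+00,  0.00000000e+00,  0.00000000e+00,
         1.00000000e+00]])}
```

View pics/w19.png

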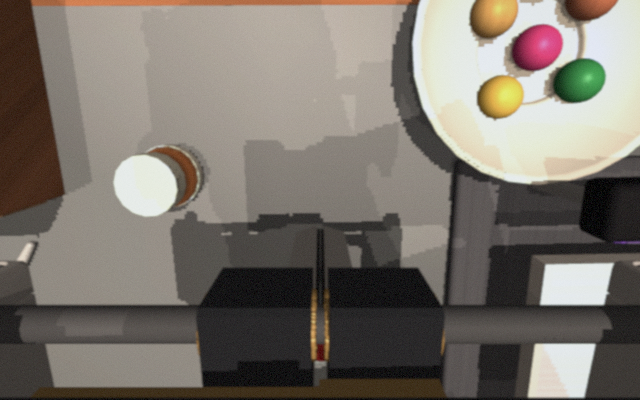

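```bash
python3 -m pendant '[{"rx":0,"ry":0,"rz":0,"tx":-0.3,"ty":0.02,"tz":0,"grip":1},{"rx":0,"ry":0,"rz":0,"tx":-0.3,"ty":0.02,"tz":0,"grip":1},{"rx":0,"ry":0,"rz":0,"tx":-0.3,"ty":0.02,"tz":0,"grip":1},{"rx":0,"ry":0,"rz":0,"tx":-0.3,"ty":0.03,"tz":0,"grip":1},{"rx":0,"ry":0,"rz":0,"tx":-0.3,"ty":0.03,"tz":0,"grip":1},{"rx":0,"ry":0,"rz":0,"tx":-0.3,"ty":0.03,"tz":0,"grip":1},{"rx":0,"ry":0,"rz":0,"tx":-0.3,"ty":0.03,"tz":0,"grip":1}]' 10
python3 -c "
from h import *
plan(.585,.253,.097,0)
"
```

```text
time_s: 26.15
ee_pos: [0.6082, 0.2605, 0.1853]
eef_rot: [-3.133, -0.018, -0.002]
force: [0.4, -0.0, -0.8]
grip_width: 0.0005
t26.1 grasp [0.6096 0.2612 0.1073] yaw -0.002 tilt [ 0.018  0.009 -1.   ] q6 1.92 w 0.0005 F [ 0.4 -0.  -0.8]
 fix rx -0.13 ry -0.26
 shift [-0.62  0.21  0.24] rows>= 1 turn rz -0.03
```

```bash
python3 -m pendant '[{"rx":-0.1,"ry":-0.25,"rz":0,"tx":-0.15,"ty":0.05,"tz":0.15,"grip":1},{"rx":0,"ry":0,"rz":0,"tx":-0.15,"ty":0.05,"tz":0.12,"grip":1},{"rx":0,"ry":0,"rz":0,"tx":-0.15,"ty":0.05,"tz":0.05,"grip":1},{"rx":0,"ry":0,"rz":0,"tx":-0.12,"ty":0,"tz":0,"grip":1}]' 10
python3 -c "
from h import *
plan(.585,.253,.097,0)
"
```

```text
time_s: 26.48
ee_pos: [0.5871, 0.2548, 0.1759]
eef_rot: [-3.137, -0.013, -0.001]
force: [50.3, 5.1, -27.8]
grip_width: 0.0002
t26.5 grasp [0.5881 0.2551 0.0979] yaw -0.001 tilt [ 0.013  0.005 -1.   ] q6 1.92 w 0.0002 F [ 50.3   5.1 -27.8]
 fix rx -0.07 ry -0.18
 shift [-0.08  0.05  0.02] rows>= 1 turn rz -0.02
```

```bash
python3 -m pendant '[{"rx":0,"ry":0,"rz":0,"tx":0.15,"ty":0,"tz":0,"grip":1},{"rx":0,"ry":0,"rz":0,"tx":0.3,"ty":0,"tz":-0.3,"grip":1},{"rx":0,"ry":0,"rz":0,"tx":0.3,"ty":0,"tz":-0.8,"grip":1},{"rx":0,"ry":0,"rz":0,"tx":0,"ty":0,"tz":-0.8,"grip":1},{"rx":0,"ry":0,"rz":0,"tx":-0.3,"ty":0,"tz":-0.8,"grip":1},{"rx":0,"ry":0,"rz":0,"tx":-0.8,"ty":0,"tz":-0.5,"grip":1},{"rx":0,"ry":0,"rz":0,"tx":-0.8,"ty":0,"tz":0,"grip":1},{"rx":0,"ry":0,"rz":0,"tx":-0.8,"ty":0,"tz":0,"grip":1}]' 10
python3 -c "
from h import *
plan(.525,.25,.22,0)
shot('wrist','w20');shot('scene','s20')
"
```

```text
time_s: 27.15
ee_pos: [0.5098, 0.2521, 0.3069]
eef_rot: [-3.139, -0.011, -0.006]
force: [0.2, -0.2, -0.5]
grip_width: 0.0006
t27.1 grasp [0.5107 0.2523 0.2289] yaw -0.006 tilt [ 0.011  0.003 -1.   ] q6 1.97 w 0.0006 F [ 0.2 -0.2 -0.5]
 fix rx -0.04 ry -0.15
 shift [0.36 0.06 0.23] rows>= 1 turn rz -0.08
{'pixels': 0, 'fx': 353.39764254113265, 'fy': 353.39764254113265, 'cx': 319.96094204010365, 'cy': 197.55732296536843, 'world_from_camera': array([[-0.0052416 ,  0.97348064,  0.22870937,  0.57705942],
       [-0.99998182, -0.00442058, -0.00410194,  0.25054235],
       [-0.00298213, -0.22872671,  0.97348611,  0.38969315],
       [ 0.        ,  0.        ,  0.        ,  1.        ]])}
{'pixels': 0, 'fx': 488.444214665119, 'fy': 488.444214665119, 'cx': 324.6181685528701, 'cy': 198.45318194013905, 'world_from_camera': array([[ 0.75356134, -0.36102276,  0.54937044,  1.26617537],
       [ 0.65727491,  0.42855195, -0.6199459 , -0.78357522],
       [-0.01161919,  0.82825467,  0.56023138,  0.84506208],
       [ 0.        ,  0.        ,  0.        ,  1.        ]])}
```

View pics/w20.png

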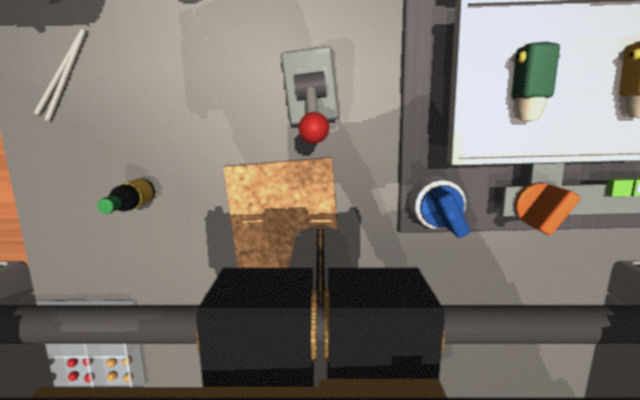

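View pics/s20.png

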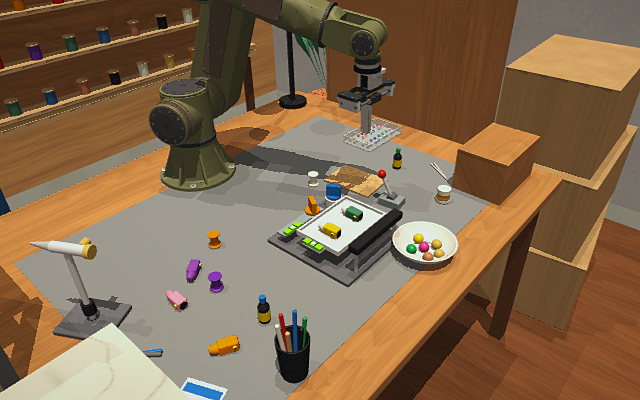

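```bash
python3 -m pendant '[{"rx":0,"ry":-0.15,"rz":0,"tx":0.2,"ty":0.7,"tz":0,"grip":1},{"rx":0,"ry":0,"rz":0,"tx":0.3,"ty":0.7,"tz":0,"grip":1},{"rx":0,"ry":0,"rz":0,"tx":0.3,"ty":0.7,"tz":0,"grip":1},{"rx":0,"ry":0,"rz":0,"tx":0.2,"ty":0.7,"tz":0,"grip":1},{"rx":0,"ry":0,"rz":0,"tx":0,"ty":0.7,"tz":0,"grip":1},{"rx":0,"ry":0,"rz":0,"tx":0,"ty":0.7,"tz":0,"grip":1},{"rx":0,"ry":0,"rz":0,"tx":0,"ty":0.5,"tz":0,"grip":1},{"rx":0,"ry":0,"rz":0,"tx":0,"ty":0,"tz":0,"grip":1}]' 10
python3 -c "
from h import *
plan(.54,.05,.24,0)
shot('wrist','w21');
shot('top','t21');crop('t21',190,120,380,250,4,'t21c')
print(tri(('w20',314,128),('s20',382,174)), ray('w20',314,128,.092))
"
```

```text
time_s: 27.92
ee_pos: [0.5516, 0.0563, 0.3083]
eef_rot: [-3.139, 0.001, 0.001]
force: [-1.1, 0.3, -0.5]
grip_width: 0.0003
t27.9 grasp [0.5515 0.0565 0.2303] yaw 0.001 tilt [-0.001  0.003 -1.   ] q6 1.60 w 0.0003 F [-1.1  0.3 -0.5]
 fix rx -0.04 ry 0.02
 shift [-0.29  0.16 -0.24] rows>= 1 turn rz 0.01
{'pixels': 0, 'fx': 353.39764254113265, 'fy': 353.39764254113265, 'cx': 319.96094204010365, 'cy': 197.55732296536843, 'world_from_camera': array([[ 0.0011643 ,  0.97066377,  0.24043812,  0.61980859],
       [-0.99999533,  0.0018097 , -0.00246351,  0.05524337],
       [-0.00282636, -0.24043413,  0.97066134,  0.39030137],
       [ 0.        ,  0.        ,  0.        ,  1.        ]])}
{'pixels': 0, 'fx': 373.0187438586598, 'fy': 373.0187438586598, 'cx': 318.20011823219187, 'cy': 199.84205599647586, 'world_from_camera': array([[ 0.0159948 ,  0.99621551, -0.08543314,  0.45421252],
       [-0.99986612,  0.01564128, -0.00480571,  0.02431614],
       [-0.00345124,  0.08549857,  0.99633232,  1.08117119],
       [ 0.        ,  0.        ,  0.        ,  1.        ]])}
[0.5686 0.258  0.0901] [0.56623966 0.25641728 0.092     ]
```

View pics/w21.png

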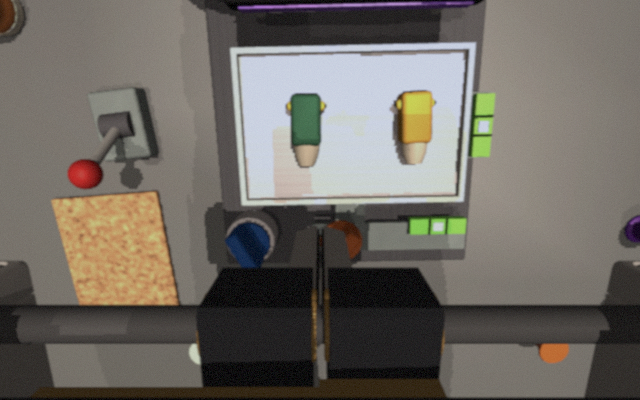

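View pics/t21c.png

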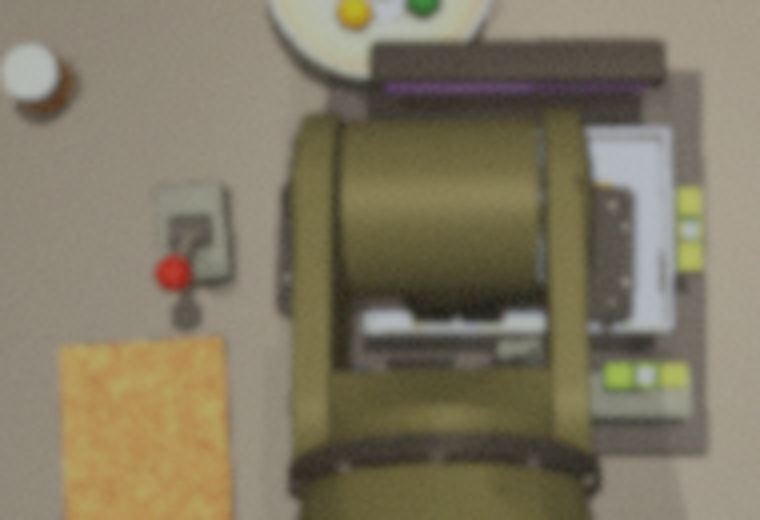

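```bash
for i in 1; do python3 -m pendant '[{"rx":0,"ry":0,"rz":0,"tx":0,"ty":0,"tz":0,"grip":1},{"rx":0,"ry":0,"rz":0,"tx":0,"ty":0,"tz":0,"grip":1},{"rx":0,"ry":0,"rz":0,"tx":0,"ty":0,"tz":0,"grip":1},{"rx":0,"ry":0,"rz":0,"tx":0,"ty":0,"tz":0,"grip":1},{"rx":0,"ry":0,"rz":0,"tx":0,"ty":0,"tz":0,"grip":1},{"rx":0,"ry":0,"rz":0,"tx":0,"ty":0,"tz":0,"grip":1},{"rx":0,"ry":0,"rz":0,"tx":0,"ty":0,"tz":0,"grip":1},{"rx":0,"ry":0,"rz":0,"tx":0,"ty":0,"tz":0,"grip":1}]'; done
python3 -m pendant '[{"rx":0,"ry":0,"rz":0,"tx":0,"ty":0,"tz":0,"grip":1},{"rx":0,"ry":0,"rz":0,"tx":0,"ty":0,"tz":0,"grip":1},{"rx":0,"ry":0,"rz":0,"tx":0,"ty":0,"tz":0,"grip":1},{"rx":0,"ry":0,"rz":0,"tx":0,"ty":0,"tz":0,"grip":1},{"rx":0,"ry":0,"rz":0,"tx":0,"ty":0,"tz":0,"grip":1},{"rx":0,"ry":0,"rz":0,"tx":0,"ty":0,"tz":0,"grip":1},{"rx":0,"ry":0,"rz":0,"tx":0,"ty":0,"tz":0,"grip":1},{"rx":0,"ry":0,"rz":0,"tx":0,"ty":0,"tz":0,"grip":1}]'
python3 -m pendant '[{"rx":0,"ry":0,"rz":0,"tx":0,"ty":0,"tz":0,"grip":1},{"rx":0,"ry":0,"rz":0,"tx":0,"ty":0,"tz":0,"grip":1},{"rx":0,"ry":0,"rz":0,"tx":0,"ty":0,"tz":0,"grip":1},{"rx":0,"ry":0,"rz":0,"tx":0,"ty":0,"tz":0,"grip":1},{"rx":0,"ry":0,"rz":0,"tx":0,"ty":0,"tz":0,"grip":1},{"rx":0,"ry":0,"rz":0,"tx":0,"ty":0,"tz":0,"grip":1},{"rx":0,"ry":0,"rz":0,"tx":0,"ty":0,"tz":0,"grip":1},{"rx":0,"ry":0,"rz":0,"tx":0,"ty":0,"tz":0,"grip":1}]'
python3 -m pendant '[{"rx":0,"ry":0,"rz":0,"tx":0,"ty":0,"tz":0,"grip":1},{"rx":0,"ry":0,"rz":0,"tx":0,"ty":0,"tz":0,"grip":1},{"rx":0,"ry":0,"rz":0,"tx":0,"ty":0,"tz":0,"grip":1},{"rx":0,"ry":0,"rz":0,"tx":0,"ty":0,"tz":0,"grip":1},{"rx":0,"ry":0,"rz":0,"tx":0,"ty":0,"tz":0,"grip":1},{"rx":0,"ry":0,"rz":0,"tx":0,"ty":0,"tz":0,"grip":1},{"rx":0,"ry":0,"rz":0,"tx":0,"ty":0,"tz":0,"grip":1},{"rx":0,"ry":0,"rz":0,"tx":0,"ty":0,"tz":0,"grip":1}]'
python3 -c "
from h import *
plan(.525,.254,.2,0)
shot('wrist','w22');
im=np.load('pics/w22.npz')['im']
cv2.imwrite('pics/w22c.png',cv2.resize(np.hstack([im[80:170,440:530],im[180:270,395:485]]),(800,400),interpolation=2))
"
```

```text
time_s: 28.68
ee_pos: [0.5519, 0.0639, 0.3082]
eef_rot: [-3.138, 0.002, 0.008]
force: [-0.1, 0.4, -0.7]
grip_width: 0.0006
time_s: 29.35
ee_pos: [0.5518, 0.0638, 0.3083]
eef_rot: [-3.138, 0.002, 0.008]
force: [-0.5, 0.6, -1.3]
grip_width: 0.0009
time_s: 30.02
ee_pos: [0.5518, 0.0638, 0.3083]
eef_rot: [-3.138, 0.002, 0.008]
force: [-0.3, -0.3, 0.8]
grip_width: 0.0002
time_s: 30.68
ee_pos: [0.5518, 0.0638, 0.3083]
eef_rot: [-3.138, 0.002, 0.008]
force: [0.0, 0.8, -0.4]
grip_width: 0.0004
t30.7 grasp [0.5517 0.0641 0.2303] yaw 0.008 tilt [-0.002  0.004 -1.   ] q6 1.61 w 0.0004 F [ 0.   0.8 -0.4]
 fix rx -0.06 ry 0.02
 shift [-0.63 -4.75  0.78] rows>= 5 turn rz 0.11
{'pixels': 0, 'fx': 353.39764254113265, 'fy': 353.39764254113265, 'cx': 319.96094204010365, 'cy': 197.55732296536843, 'world_from_camera': array([[ 0.00807744,  0.97054932,  0.24076707,  0.62008243],
       [-0.99995955,  0.00879243, -0.00189548,  0.06311598],
       [-0.00395659, -0.24074202,  0.97058108,  0.39025652],
       [ 0.        ,  0.        ,  0.        ,  1.        ]])}
```

View pics/w22c.png

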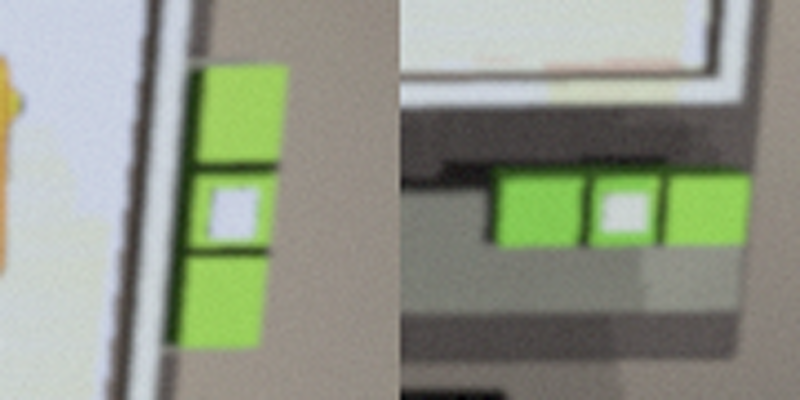

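View pics/w22.png

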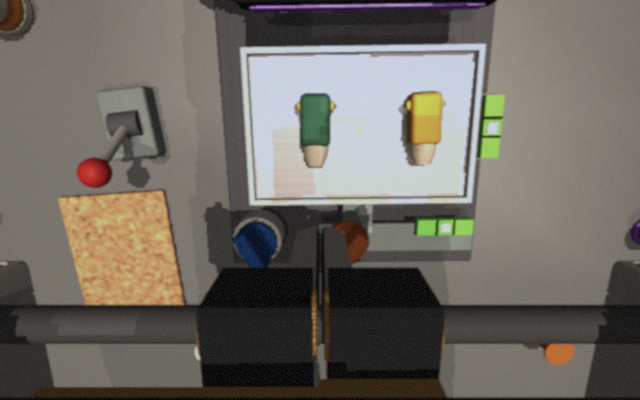

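```bash
python3 -m pendant '[{"rx":0,"ry":0,"rz":0,"tx":-0.1,"ty":-0.8,"tz":0,"grip":1},{"rx":0,"ry":0,"rz":0,"tx":-0.15,"ty":-0.8,"tz":0,"grip":1},{"rx":0,"ry":0,"rz":0,"tx":-0.15,"ty":-0.8,"tz":0,"grip":1},{"rx":0,"ry":0,"rz":0,"tx":-0.15,"ty":-0.8,"tz":0,"grip":1},{"rx":0,"ry":0,"rz":0,"tx":-0.15,"ty":-0.8,"tz":0,"grip":1},{"rx":0,"ry":0,"rz":0,"tx":-0.1,"ty":-0.8,"tz":0,"grip":1},{"rx":0,"ry":0,"rz":0,"tx":0,"ty":0,"tz":0,"grip":1}]' 10
python3 -c "
from h import *
plan(.525,.256,.098,0)
"
```

```text
time_s: 31.32
ee_pos: [0.5172, 0.2619, 0.309]
eef_rot: [-3.138, 0.001, 0.002]
force: [0.0, 1.0, -1.1]
grip_width: 0.0002
t31.3 grasp [0.5171 0.2623 0.231 ] yaw 0.002 tilt [-0.001  0.004 -1.   ] q6 1.97 w 0.0002 F [ 0.   1.  -1.1]
 fix rx -0.06 ry 0.02
 shift [0.2  0.17 3.33] rows>= 4 turn rz 0.03
```

```bash
python3 -m pendant '[{"rx":0,"ry":0,"rz":0,"tx":0.05,"ty":0.15,"tz":0.5,"grip":1},{"rx":0,"ry":0,"rz":0,"tx":0.05,"ty":0,"tz":0.6,"grip":1},{"rx":0,"ry":0,"rz":0,"tx":0,"ty":0,"tz":0.6,"grip":1},{"rx":0,"ry":0,"rz":0,"tx":0,"ty":0,"tz":0.6,"grip":1},{"rx":0,"ry":0,"rz":0,"tx":0,"ty":0,"tz":0.6,"grip":1},{"rx":0,"ry":0,"rz":0,"tx":0,"ty":0,"tz":0.6,"grip":1},{"rx":0,"ry":0,"rz":0,"tx":0,"ty":0,"tz":0.1,"grip":1},{"rx":0,"ry":0,"rz":0,"tx":0,"ty":0,"tz":0,"grip":1}]' 10
python3 -c "
from h import *
plan(.525,.256,.098,0)
shot('wrist','w23')
"
```

```text
time_s: 31.98
ee_pos: [0.5216, 0.2574, 0.161]
eef_rot: [-3.136, -0.003, 0.006]
force: [-0.2, -0.6, 1.0]
grip_width: 0.0004
t32.0 grasp [0.5218 0.2579 0.083 ] yaw 0.006 tilt [ 0.003  0.005 -1.   ] q6 1.96 w 0.0004 F [-0.2 -0.6  1. ]
 fix rx -0.07 ry -0.04
 shift [ 0.08  0.04 -0.37] rows>= 1 turn rz 0.09
{'pixels': 0, 'fx': 353.39764254113265, 'fy': 353.39764254113265, 'cx': 319.96094204010365, 'cy': 197.55732296536843, 'world_from_camera': array([[ 0.0066487 ,  0.97165311,  0.23631766,  0.58943864],
       [-0.99996388,  0.00771149, -0.00357328,  0.25655226],
       [-0.00529435, -0.23628536,  0.97166928,  0.24332736],
       [ 0.        ,  0.        ,  0.        ,  1.        ]])}
```

View pics/w23.png

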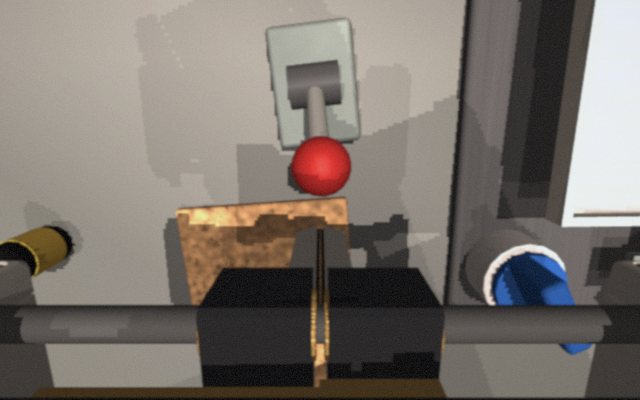

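```bash
python3 -m pendant '[{"rx":0,"ry":0,"rz":0,"tx":0.2,"ty":0,"tz":-0.2,"grip":1},{"rx":0,"ry":0,"rz":0,"tx":0.3,"ty":-0.03,"tz":0,"grip":1},{"rx":0,"ry":0,"rz":0,"tx":0.3,"ty":-0.03,"tz":0,"grip":1},{"rx":0,"ry":0,"rz":0,"tx":0.3,"ty":-0.03,"tz":0,"grip":1},{"rx":0,"ry":0,"rz":0,"tx":0.3,"ty":-0.03,"tz":0,"grip":1},{"rx":0,"ry":0,"rz":0,"tx":0.3,"ty":-0.03,"tz":0,"grip":1},{"rx":0,"ry":0,"rz":0,"tx":0.3,"ty":-0.03,"tz":0,"grip":1}]' 10
python3 -c "
from h import *
plan(.624,.265,.09,0)
"
```

```text
time_s: 32.62
ee_pos: [0.6058, 0.2659, 0.1843]
eef_rot: [-3.132, -0.014, 0.007]
force: [-1.3, 1.1, -1.1]
grip_width: 0.0005
t32.6 grasp [0.6069 0.2667 0.1064] yaw 0.007 tilt [ 0.014  0.01  -1.   ] q6 1.92 w 0.0005 F [-1.3  1.1 -1.1]
 fix rx -0.14 ry -0.20
 shift [0.42 0.05 0.41] rows>= 1 turn rz 0.10
```

```bash
python3 -m pendant '[{"rx":0,"ry":-0.1,"rz":0,"tx":0.12,"ty":0,"tz":0.15,"grip":1},{"rx":0,"ry":0,"rz":0,"tx":0.12,"ty":0,"tz":0.15,"grip":1},{"rx":0,"ry":0,"rz":0,"tx":0.1,"ty":0,"tz":0.05,"grip":1},{"rx":0,"ry":0,"rz":0,"tx":0.05,"ty":0,"tz":0,"grip":1}]' 10
python3 -c "
from h import *
plan(.624,.265,.09,0)
"
```

```text
time_s: 32.95
ee_pos: [0.6224, 0.2664, 0.1745]
eef_rot: [-3.13, -0.005, 0.007]
force: [-26.9, -3.6, 14.1]
grip_width: -0.0
t33.0 grasp [0.6228 0.2673 0.0965] yaw 0.007 tilt [ 0.005  0.011 -1.   ] q6 1.91 w -0.0000 F [-26.9  -3.6  14.1]
 fix rx -0.16 ry -0.07
 shift [0.03 0.06 0.16] rows>= 1 turn rz 0.10
```

```bash
python3 -m pendant '[{"rx":0,"ry":0,"rz":0,"tx":0.06,"ty":0,"tz":0,"grip":1}]' 10
python3 -m pendant '[{"rx":0,"ry":0,"rz":0,"tx":-0.2,"ty":0,"tz":0,"grip":1},{"rx":0,"ry":0,"rz":0,"tx":-0.4,"ty":0,"tz":-0.2,"grip":1},{"rx":0,"ry":0,"rz":0,"tx":-0.6,"ty":0,"tz":-0.8,"grip":1},{"rx":-0.15,"ry":0,"rz":0,"tx":-0.6,"ty":0,"tz":-0.8,"grip":1},{"rx":0,"ry":0,"rz":0,"tx":-0.6,"ty":0,"tz":-0.8,"grip":1},{"rx":0,"ry":0,"rz":0,"tx":0,"ty":0,"tz":-0.8,"grip":0},{"rx":0,"ry":0,"rz":0,"tx":0,"ty":0,"tz":0,"grip":0}]' 3
python3 -c "
from h import *
plan(.57,.07,.22,0)
shot('wrist','w24')
"
```

```text
time_s: 33.03
ee_pos: [0.6229, 0.2666, 0.1746]
eef_rot: [-3.131, 0.002, 0.007]
force: [-23.8, -3.3, 12.9]
grip_width: 0.0002
time_s: 33.62
ee_pos: [0.521, 0.2642, 0.3142]
eef_rot: [3.138, 0.009, 0.008]
force: [0.7, -0.6, 0.5]
grip_width: 0.0106
t33.6 grasp [0.5202 0.2639 0.2362] yaw 0.008 tilt [-0.009 -0.003 -1.   ] q6 1.97 w 0.0106 F [ 0.7 -0.6  0.5]
 fix rx 0.05 ry 0.13
 shift [1.21 4.86 0.41] rows>= 5 turn rz 0.11
{'pixels': 0, 'fx': 353.39764254113265, 'fy': 353.39764254113265, 'cx': 319.96094204010365, 'cy': 197.55732296536843, 'world_from_camera': array([[ 0.00798573,  0.96870244,  0.24809639,  0.58981201],
       [-0.99996291,  0.00693597,  0.00510505,  0.26410901],
       [ 0.00322448, -0.24812796,  0.9687219 ,  0.39565295],
       [ 0.        ,  0.        ,  0.        ,  1.        ]])}
```

View pics/w24.png

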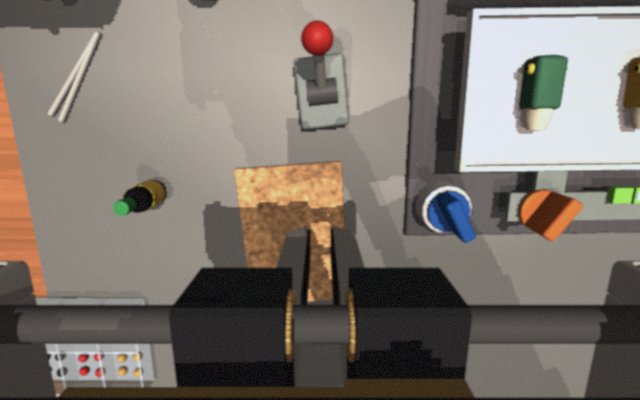

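```bash
python3 -c "
from h import *
print(ray('w24',317,38,.09))"
python3 -m pendant '[{"rx":0,"ry":0.1,"rz":0,"tx":0.15,"ty":0.65,"tz":0,"grip":0},{"rx":0,"ry":0,"rz":0,"tx":0.15,"ty":0.8,"tz":0,"grip":0},{"rx":0,"ry":0,"rz":0,"tx":0.2,"ty":0.8,"tz":0,"grip":0},{"rx":0,"ry":0,"rz":0,"tx":0.2,"ty":0.8,"tz":0,"grip":0},{"rx":0,"ry":0,"rz":0,"tx":0.2,"ty":0.8,"tz":0.1,"grip":0},{"rx":0,"ry":0,"rz":0,"tx":0.1,"ty":0.8,"tz":0.1,"grip":0},{"rx":0,"ry":0,"rz":0,"tx":0.1,"ty":0,"tz":0.2,"grip":0},{"rx":0,"ry":0,"rz":0,"tx":0,"ty":0,"tz":0,"grip":0}]' 3
python3 -c "
from h import *
plan(.608,.07,.15,0)
shot('wrist','w25')
"
```

```text
[0.64331968 0.26592031 0.09      ]
time_s: 34.33
ee_pos: [0.5667, 0.0702, 0.287]
eef_rot: [3.136, 0.012, 0.01]
force: [-1.4, 0.5, -0.3]
grip_width: 0.0471
t34.3 grasp [0.5657 0.0698 0.2091] yaw 0.010 tilt [-0.012 -0.005 -1.   ] q6 1.62 w 0.0471 F [-1.4  0.5 -0.3]
 fix rx 0.07 ry 0.18
 shift [ 1.08 -0.    1.46] rows>= 2 turn rz 0.15
{'pixels': 0, 'fx': 353.39764254113265, 'fy': 353.39764254113265, 'cx': 319.96094204010365, 'cy': 197.55732296536843, 'world_from_camera': array([[ 0.01089596,  0.96788308,  0.25116452,  0.63580412],
       [-0.99992735,  0.00925143,  0.00772746,  0.07044834],
       [ 0.00515565, -0.25123047,  0.96791356,  0.36825767],
       [ 0.        ,  0.        ,  0.        ,  1.        ]])}
```

View pics/w25.png

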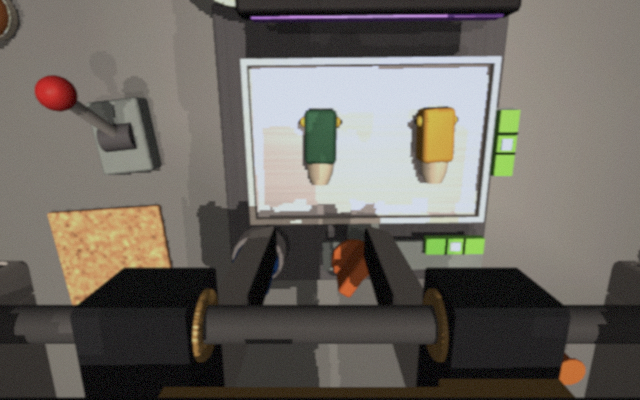

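```bash
python3 -c "
from h import *
print('g',ray('w25',320,112,.084),ray('w25',320,163,.084));print('y',ray('w25',437,110,.084),ray('w25',434,162,.084))"
python3 -m pendant '[{"rx":0.07,"ry":0.18,"rz":0.15,"tx":0.4,"ty":0,"tz":0.4,"grip":-0.05},{"rx":0,"ry":0,"rz":0,"tx":0.5,"ty":0,"tz":0.5,"grip":-0.05},{"rx":0,"ry":0,"rz":0,"tx":0.2,"ty":0,"tz":0.5,"grip":-0.05},{"rx":0,"ry":0,"rz":0,"tx":0,"ty":0,"tz":0.3,"grip":-0.05},{"rx":0,"ry":0,"rz":0,"tx":0,"ty":0,"tz":0,"grip":-0.05}]' 3
python3 -c "
from h import *
plan(.608,.07,.087,0)
"
```

```text
g [0.63115107 0.06890146 0.084     ] [0.59097557 0.06846256 0.084     ]
y [ 0.6336608  -0.02258414  0.084     ] [ 0.59272536 -0.02400529  0.084     ]
time_s: 34.8
ee_pos: [0.6114, 0.0753, 0.2171]
eef_rot: [-3.141, -0.002, 0.004]
force: [-0.1, 0.1, -0.5]
grip_width: 0.0496
t34.8 grasp [0.6115 0.0753 0.1391] yaw 0.004 tilt [ 0.002  0.    -1.   ] q6 1.63 w 0.0496 F [-0.1  0.1 -0.5]
 fix rx -0.00 ry -0.03
 shift [-0.09  0.13  1.3 ] rows>= 2 turn rz 0.06
```

```bash
python3 -m pendant '[{"rx":0,"ry":0,"rz":0,"tx":-0.07,"ty":0.15,"tz":0.4,"grip":-0.05},{"rx":0,"ry":0,"rz":0,"tx":0,"ty":0,"tz":0.4,"grip":-0.05},{"rx":0,"ry":0,"rz":0,"tx":0,"ty":0,"tz":0.3,"grip":-0.05},{"rx":0,"ry":0,"rz":0,"tx":0,"ty":0,"tz":0.1,"grip":-0.05},{"rx":0,"ry":0,"rz":0,"tx":0,"ty":0,"tz":0,"grip":-0.05}]' 3
python3 -c "
from h import *
plan(.608,.069,.087,0)
shot('wrist','w26')
"
```

```text
time_s: 35.22
ee_pos: [0.6072, 0.0726, 0.1705]
eef_rot: [-3.141, -0.004, 0.009]
force: [0.3, -0.7, 0.1]
grip_width: 0.0493
t35.2 grasp [0.6076 0.0727 0.0925] yaw 0.009 tilt [ 0.004  0.001 -1.   ] q6 1.62 w 0.0493 F [ 0.3 -0.7  0.1]
 fix rx -0.01 ry -0.06
 shift [0.01 0.09 0.14] rows>= 1 turn rz 0.12
{'pixels': 0, 'fx': 353.39764254113265, 'fy': 353.39764254113265, 'cx': 319.96094204010365, 'cy': 197.55732296536843, 'world_from_camera': array([[ 8.95237733e-03,  9.71873407e-01,  2.35333667e-01,
         6.75017375e-01],
       [-9.99959764e-01,  8.83511614e-03,  1.55270048e-03,
         7.23055695e-02],
       [-5.70171977e-04, -2.35338098e-01,  9.71913399e-01,
         2.52861651e-01],
       [ 0.00000000e+00,  0.00000000e+00,  0.00000000e+00,
         1.00000000e+00]])}
```

View pics/w26.png

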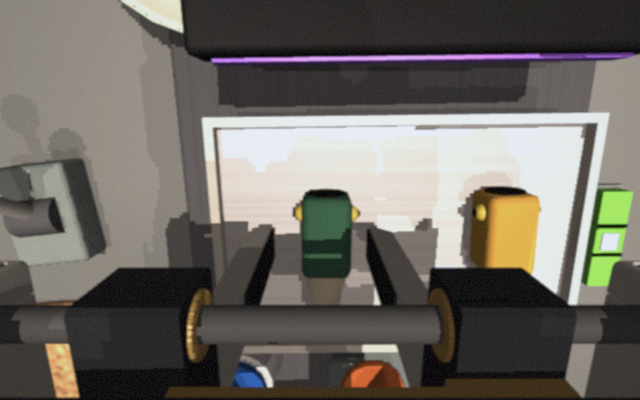

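```bash
python3 -m pendant '[{"rx":0,"ry":0,"rz":0,"tx":0,"ty":0.09,"tz":0.1,"grip":-0.05},{"rx":0,"ry":0,"rz":0,"tx":0,"ty":0,"tz":0,"grip":0.1},{"rx":0,"ry":0,"rz":0,"tx":0,"ty":0,"tz":0,"grip":0.3},{"rx":0,"ry":0,"rz":0,"tx":0,"ty":0,"tz":0,"grip":0.4},{"rx":0,"ry":0,"rz":0,"tx":0,"ty":0,"tz":0,"grip":0.5},{"rx":0,"ry":0,"rz":0,"tx":0,"ty":0,"tz":0,"grip":0.7},{"rx":0,"ry":0,"rz":0,"tx":0,"ty":0,"tz":0,"grip":1},{"rx":0,"ry":0,"rz":0,"tx":0,"ty":0,"tz":0,"grip":1}]' 3
python3 -c "
from h import *
plan(.608,.069,.087,0)"
python3 -m pendant '[{"rx":0,"ry":0,"rz":0,"tx":0,"ty":0,"tz":-0.3,"grip":1},{"rx":0,"ry":0,"rz":0,"tx":0,"ty":0,"tz":-0.5,"grip":1},{"rx":0,"ry":0,"rz":0,"tx":0,"ty":0,"tz":-0.6,"grip":1},{"rx":0,"ry":0,"rz":0,"tx":0,"ty":0,"tz":-0.6,"grip":1},{"rx":0,"ry":0,"rz":0,"tx":-0.1,"ty":0,"tz":-0.4,"grip":1}]' 3
python3 -c "
from h import *
plan(.50,.26,.2,0)"
```

```text
time_s: 35.93
ee_pos: [0.6084, 0.0689, 0.1707]
eef_rot: [-3.141, -0.01, 0.009]
force: [0.2, 0.4, -0.2]
grip_width: 0.0262
t35.9 grasp [0.6092 0.069  0.0927] yaw 0.009 tilt [ 0.01   0.001 -1.   ] q6 1.61 w 0.0262 F [ 0.2  0.4 -0.2]
 fix rx -0.01 ry -0.14
 shift [-0.03  0.    0.14] rows>= 1 turn rz 0.12
time_s: 36.35
ee_pos: [0.6025, 0.0688, 0.2693]
eef_rot: [-3.141, -0.003, 0.009]
force: [-0.2, 0.0, 1.3]
grip_width: 0.0259
t36.4 grasp [0.6027 0.0688 0.1913] yaw 0.009 tilt [ 0.003  0.    -1.   ] q6 1.62 w 0.0259 F [-0.2  0.   1.3]
 fix rx -0.01 ry -0.04
 shift [-2.53 -4.8  -0.22] rows>= 5 turn rz 0.12
```

```bash
python3 -c "
from h import *
print('white',ray('top0',259,268,.04))
for p in ((206,206),(247,203),(249,264),(208,266)): print(ray('top0',*p,.008))
plan(.455,.26,.2,0)"
python3 -m pendant '[{"rx":0,"ry":0,"rz":0,"tx":-0.3,"ty":-0.5,"tz":0,"grip":1},{"rx":0,"ry":0,"rz":0,"tx":-0.5,"ty":-0.65,"tz":0,"grip":1},{"rx":0,"ry":0,"rz":0,"tx":-0.5,"ty":-0.65,"tz":0,"grip":1},{"rx":0,"ry":0,"rz":0,"tx":-0.5,"ty":-0.65,"tz":0,"grip":1},{"rx":0,"ry":0,"rz":0,"tx":-0.5,"ty":-0.65,"tz":0,"grip":1},{"rx":0,"ry":0,"rz":0,"tx":-0.5,"ty":-0.65,"tz":0,"grip":1},{"rx":0,"ry":0,"rz":0,"tx":-0.5,"ty":-0.65,"tz":0,"grip":1},{"rx":0,"ry":0,"rz":0,"tx":-0.3,"ty":-0.4,"tz":0,"grip":1}]' 3
python3 -c "
from h import *
plan(.455,.26,.043,0)"
```

```text
white [0.35216144 0.18967528 0.04      ]
[0.52331215 0.35303469 0.008     ]
[0.53385644 0.23490465 0.008     ]
[0.35981086 0.22357597 0.008     ]
[0.35227835 0.3401893  0.008     ]
t36.4 grasp [0.6027 0.0688 0.1913] yaw 0.009 tilt [ 0.003  0.    -1.   ] q6 1.62 w 0.0259 F [-0.2  0.   1.3]
 fix rx -0.01 ry -0.04
 shift [-3.65 -4.81 -0.22] rows>= 5 turn rz 0.12
time_s: 37.02
ee_pos: [0.4528, 0.2636, 0.2813]
eef_rot: [-3.139, -0.018, 0.002]
force: [0.2, 0.4, 0.2]
grip_width: 0.026
t37.0 grasp [0.4542 0.2638 0.2034] yaw 0.002 tilt [ 0.018  0.003 -1.   ] q6 2.03 w 0.0260 F [0.2 0.4 0.2]
 fix rx -0.04 ry -0.25
 shift [-0.05  0.11  4.01] rows>= 5 turn rz 0.02
```

```bash
python3 -m pendant '[{"rx":0,"ry":-0.25,"rz":0,"tx":0,"ty":0.1,"tz":0.5,"grip":1},{"rx":0,"ry":0,"rz":0,"tx":0,"ty":0,"tz":0.7,"grip":1},{"rx":0,"ry":0,"rz":0,"tx":0,"ty":0,"tz":0.7,"grip":1},{"rx":0,"ry":0,"rz":0,"tx":0,"ty":0,"tz":0.7,"grip":1},{"rx":0,"ry":0,"rz":0,"tx":0,"ty":0,"tz":0.5,"grip":1},{"rx":0,"ry":0,"rz":0,"tx":0,"ty":0,"tz":0.3,"grip":1},{"rx":0,"ry":0,"rz":0,"tx":0,"ty":0,"tz":0,"grip":1}]' 3
python3 -c "
from h import *
plan(.455,.26,.043,0)
shot('wrist','w27')"
```

```text
time_s: 37.6
ee_pos: [0.4513, 0.2657, 0.149]
eef_rot: [-3.133, -0.01, 0.009]
force: [-0.1, -0.4, -0.3]
grip_width: 0.026
t37.6 grasp [0.4521 0.2664 0.071 ] yaw 0.009 tilt [ 0.009  0.009 -1.   ] q6 2.02 w 0.0260 F [-0.1 -0.4 -0.3]
 fix rx -0.12 ry -0.14
 shift [0.06 0.17 0.7 ] rows>= 1 turn rz 0.13
{'pixels': 0, 'fx': 353.39764254113265, 'fy': 353.39764254113265, 'cx': 319.96094204010365, 'cy': 197.55732296536843, 'world_from_camera': array([[ 0.00969235,  0.97317835,  0.22984767,  0.51866523],
       [-0.99991477,  0.01144324, -0.00628589,  0.26472898],
       [-0.00874749, -0.22976715,  0.97320632,  0.23176728],
       [ 0.        ,  0.        ,  0.        ,  1.        ]])}
```

View pics/w27.png

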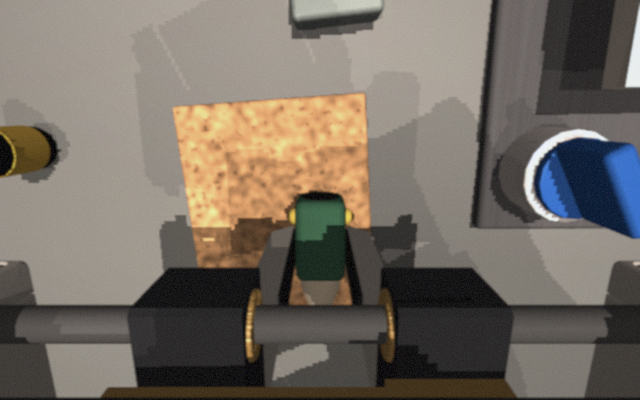

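```bash
python3 -m pendant '[{"rx":-0.1,"ry":-0.14,"rz":0,"tx":0.05,"ty":0.05,"tz":0.25,"grip":1},{"rx":0,"ry":0,"rz":0,"tx":0,"ty":0,"tz":0.2,"grip":1},{"rx":0,"ry":0,"rz":0,"tx":0,"ty":0,"tz":0.1,"grip":1},{"rx":0,"ry":0,"rz":0,"tx":0,"ty":0,"tz":0.05,"grip":1},{"rx":0,"ry":0,"rz":0,"tx":0,"ty":0,"tz":0,"grip":1}]' 3
python3 -c "
from h import *
plan(.455,.26,.043,0)"
```

```text
time_s: 38.07
ee_pos: [0.4558, 0.2645, 0.1285]
eef_rot: [-3.137, -0.006, 0.009]
force: [-0.7, 0.5, -0.1]
grip_width: 0.026
t38.1 grasp [0.4562 0.2648 0.0505] yaw 0.009 tilt [ 0.006  0.004 -1.   ] q6 2.02 w 0.0260 F [-0.7  0.5 -0.1]
 fix rx -0.06 ry -0.08
 shift [-0.03  0.12  0.19] rows>= 1 turn rz 0.13
```

```bash
python3 -m pendant '[{"rx":0,"ry":0,"rz":0,"tx":0,"ty":0.03,"tz":0.1,"grip":1},{"rx":0,"ry":0,"rz":0,"tx":0,"ty":0,"tz":0.06,"grip":1},{"rx":0,"ry":0,"rz":0,"tx":0,"ty":0,"tz":0.05,"grip":1},{"rx":0,"ry":0,"rz":0,"tx":0,"ty":0,"tz":0.03,"grip":1},{"rx":0,"ry":0,"rz":0,"tx":0,"ty":0,"tz":0,"grip":1}]' 3
python3 -c "
from h import *
plan(.455,.26,.043,0)"
```

```text
time_s: 38.48
ee_pos: [0.4564, 0.2634, 0.1193]
eef_rot: [-3.136, -0.008, 0.009]
force: [-1.5, 0.4, 0.4]
grip_width: 0.0257
t38.5 grasp [0.457  0.2638 0.0413] yaw 0.009 tilt [ 0.008  0.005 -1.   ] q6 2.01 w 0.0257 F [-1.5  0.4  0.4]
 fix rx -0.07 ry -0.11
 shift [-0.05  0.1  -0.04] rows>= 1 turn rz 0.13
```

```bash
python3 -m pendant '[{"rx":0,"ry":0,"rz":0,"tx":0,"ty":0,"tz":0,"grip":0.4},{"rx":0,"ry":0,"rz":0,"tx":0,"ty":0,"tz":0,"grip":0.1},{"rx":0,"ry":0,"rz":0,"tx":0,"ty":0,"tz":0,"grip":0.1},{"rx":0,"ry":0,"rz":0,"tx":0,"ty":0,"tz":-0.4,"grip":0.1},{"rx":0,"ry":0,"rz":0,"tx":0,"ty":0,"tz":-0.8,"grip":0.1},{"rx":0,"ry":0,"rz":0,"tx":0,"ty":0,"tz":-0.8,"grip":0.1},{"rx":0,"ry":0,"rz":0,"tx":0,"ty":0,"tz":-0.8,"grip":0},{"rx":0,"ry":0,"rz":0,"tx":0,"ty":0,"tz":-0.8,"grip":-0.05}]' 3
python3 -c "
from h import *
plan(.61,-.023,.19,0)
shot('wrist','w28')"
```

```text
time_s: 39.15
ee_pos: [0.4532, 0.2617, 0.2617]
eef_rot: [3.141, 0.005, 0.009]
force: [0.9, -0.3, -0.3]
grip_width: 0.0484
t39.1 grasp [0.4527 0.2616 0.1837] yaw 0.009 tilt [-0.005 -0.001 -1.   ] q6 2.01 w 0.0484 F [ 0.9 -0.3 -0.3]
 fix rx 0.01 ry 0.08
 shift [ 3.87  7.15 -0.17] rows>= 8 turn rz 0.13
{'pixels': 0, 'fx': 353.39764254113265, 'fy': 353.39764254113265, 'cx': 319.96094204010365, 'cy': 197.55732296536843, 'world_from_camera': array([[ 9.46400818e-03,  9.69699853e-01,  2.44116011e-01,
         5.21695409e-01],
       [-9.99954814e-01,  8.95887121e-03,  3.17949007e-03,
         2.61503931e-01],
       [ 8.96147151e-04, -2.44135071e-01,  9.69740823e-01,
         3.43473524e-01],
       [ 0.00000000e+00,  0.00000000e+00,  0.00000000e+00,
         1.00000000e+00]])}
```

View pics/w28.png

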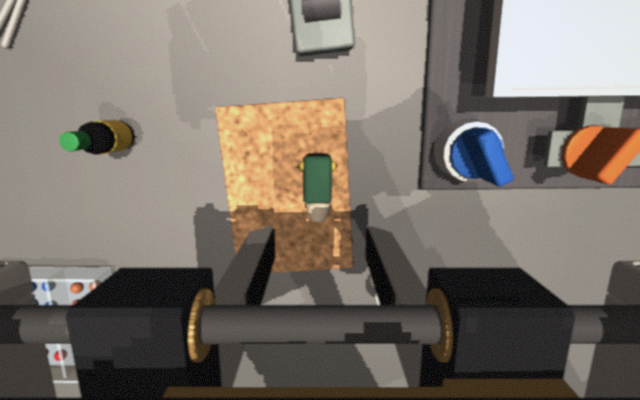

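Green lies flat on the cork, at (318,185). Now the yellow one.

```bash
python3 -m pendant '[{"rx":0,"ry":0,"rz":0,"tx":0.25,"ty":0.5,"tz":-0.1,"grip":-0.05},{"rx":0,"ry":0,"rz":0,"tx":0.4,"ty":0.75,"tz":0,"grip":-0.05},{"rx":0,"ry":0,"rz":0,"tx":0.4,"ty":0.75,"tz":0,"grip":-0.05},{"rx":0,"ry":0,"rz":0,"tx":0.4,"ty":0.75,"tz":0,"grip":-0.05},{"rx":0,"ry":0,"rz":0,"tx":0.4,"ty":0.75,"tz":0,"grip":-0.05},{"rx":0,"ry":0,"rz":0,"tx":0.4,"ty":0.75,"tz":0,"grip":-0.05},{"rx":0,"ry":0,"rz":0,"tx":0.3,"ty":0.75,"tz":0,"grip":-0.05},{"rx":0,"ry":0,"rz":0,"tx":0.2,"ty":0.75,"tz":0,"grip":-0.05}]' 3
python3 -m pendant '[{"rx":0,"ry":0,"rz":0,"tx":0,"ty":0.6,"tz":0,"grip":-0.05},{"rx":0,"ry":0,"rz":0,"tx":0,"ty":0.3,"tz":0,"grip":-0.05},{"rx":0,"ry":0,"rz":0,"tx":0,"ty":0,"tz":0,"grip":-0.05}]' 3
python3 -c "
from h import *
plan(.61,-.023,.15,0.035)
shot('wrist','w29')"
```

```text
time_s: 39.87
ee_pos: [0.5707, 0.0291, 0.2768]
eef_rot: [-3.135, -0.013, 0.019]
force: [0.7, -0.3, -0.4]
grip_width: 0.0498
time_s: 40.12
ee_pos: [0.5723, -0.0136, 0.2754]
eef_rot: [-3.135, -0.012, 0.013]
force: [0.5, -0.1, -0.2]
grip_width: 0.0493
t40.1 grasp [ 0.5733 -0.0131  0.1974] yaw 0.013 tilt [ 0.012  0.006 -1.   ] q6 1.46 w 0.0493 F [ 0.5 -0.1 -0.2]
 fix rx -0.09 ry -0.18
 shift [0.9  0.27 1.19] rows>= 2 turn rz -0.31
{'pixels': 0, 'fx': 353.39764254113265, 'fy': 353.39764254113265, 'cx': 319.96094204010365, 'cy': 197.55732296536843, 'world_from_camera': array([[ 0.01384023,  0.97373982,  0.22724262,  0.63944171],
       [-0.99988391,  0.01492646, -0.0030622 , -0.01414194],
       [-0.00637372, -0.22717386,  0.97383336,  0.35834484],
       [ 0.        ,  0.        ,  0.        ,  1.        ]])}
```

View pics/w29.png

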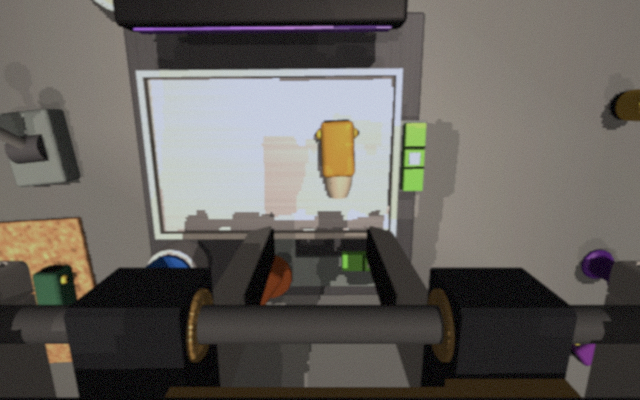

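```bash
python3 -c "
from h import *
print(ray('w29',337,122,.084),ray('w29',339,176,.084))"
python3 -m pendant '[{"rx":-0.09,"ry":-0.18,"rz":-0.3,"tx":0.35,"ty":0.12,"tz":0.3,"grip":-0.05},{"rx":0,"ry":0,"rz":0,"tx":0.4,"ty":0.1,"tz":0.5,"grip":-0.05},{"rx":0,"ry":0,"rz":0,"tx":0.2,"ty":0,"tz":0.5,"grip":-0.05},{"rx":0,"ry":0,"rz":0,"tx":0,"ty":0,"tz":0.5,"grip":-0.05},{"rx":0,"ry":0,"rz":0,"tx":0,"ty":0,"tz":0.4,"grip":-0.05},{"rx":0,"ry":0,"rz":0,"tx":0,"ty":0,"tz":0,"grip":-0.05}]' 3
python3 -c "
from h import *
plan(.609,-.023,.09,0.03)
shot('wrist','w30')"
```

```text
[ 0.63450928 -0.02539671  0.084     ] [ 0.59304387 -0.02799625  0.084     ]
time_s: 40.67
ee_pos: [0.6122, -0.0108, 0.186]
eef_rot: [-3.141, -0.004, 0.043]
force: [-1.4, 0.1, -0.2]
grip_width: 0.0492
t40.7 grasp [ 0.6125 -0.0107  0.108 ] yaw 0.043 tilt [ 0.004  0.001 -1.   ] q6 1.45 w 0.0492 F [-1.4  0.1 -0.2]
 fix rx -0.01 ry -0.05
 shift [-0.1   0.3   0.45] rows>= 1 turn rz 0.18
{'pixels': 0, 'fx': 353.39764254113265, 'fy': 353.39764254113265, 'cx': 319.96094204010365, 'cy': 197.55732296536843, 'world_from_camera': array([[ 4.28526989e-02,  9.70954945e-01,  2.35393587e-01,
         6.79967149e-01],
       [-9.99081215e-01,  4.17900320e-02,  9.50360738e-03,
        -8.80452515e-03],
       [-6.09530943e-04, -2.35584566e-01,  9.71853662e-01,
         2.68369999e-01],
       [ 0.00000000e+00,  0.00000000e+00,  0.00000000e+00,
         1.00000000e+00]])}
```

View pics/w30.png

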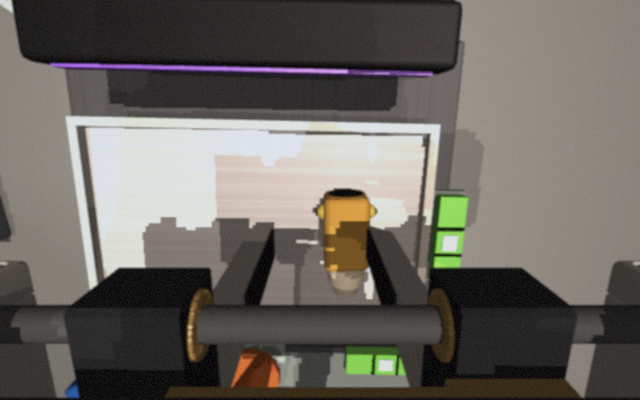

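```bash
python3 -m pendant '[{"rx":0,"ry":0,"rz":0.1,"tx":-0.05,"ty":0.36,"tz":0,"grip":-0.05},{"rx":0,"ry":0,"rz":0,"tx":0,"ty":0.03,"tz":0,"grip":-0.05},{"rx":0,"ry":0,"rz":0,"tx":0,"ty":0,"tz":0,"grip":-0.05}]' 3
python3 -c "
from h import *
plan(.609,-.026,.091,0.04)
shot('wrist','w31')"
```

```text
time_s: 40.97
ee_pos: [0.6117, -0.0255, 0.1911]
eef_rot: [-3.141, -0.009, 0.038]
force: [-0.5, 0.1, -0.7]
grip_width: 0.0491
t41.0 grasp [ 0.6124 -0.0255  0.1131] yaw 0.038 tilt [ 0.009  0.    -1.   ] q6 1.43 w 0.0491 F [-0.5  0.1 -0.7]
 fix rx -0.00 ry -0.13
 shift [-0.09  0.01  0.55] rows>= 1 turn rz -0.03
{'pixels': 0, 'fx': 353.39764254113265, 'fy': 353.39764254113265, 'cx': 319.96094204010365, 'cy': 197.55732296536843, 'world_from_camera': array([[ 3.81780950e-02,  9.72334390e-01,  2.30452310e-01,
         6.79019923e-01],
       [-9.99270940e-01,  3.71826832e-02,  8.66235299e-03,
        -2.38569745e-02],
       [-1.46131544e-04, -2.30615009e-01,  9.73045064e-01,
         2.73738577e-01],
       [ 0.00000000e+00,  0.00000000e+00,  0.00000000e+00,
         1.00000000e+00]])}
```

View pics/w31.png

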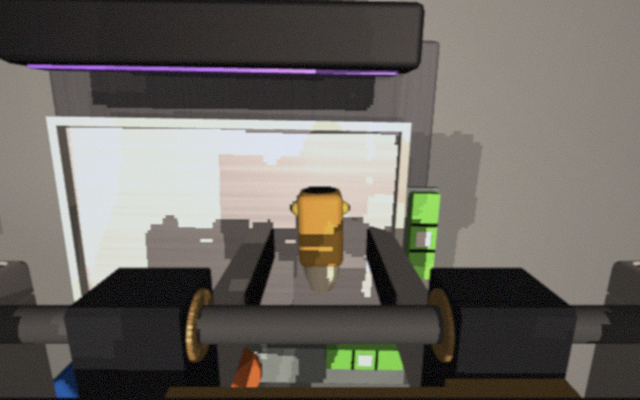

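```bash
python3 -m pendant '[{"rx":0,"ry":-0.1,"rz":0,"tx":-0.08,"ty":0,"tz":0.3,"grip":-0.05},{"rx":0,"ry":0,"rz":0,"tx":0,"ty":0,"tz":0.25,"grip":-0.05},{"rx":0,"ry":0,"rz":0,"tx":0,"ty":0,"tz":0.1,"grip":-0.05},{"rx":0,"ry":0,"rz":0,"tx":0,"ty":0,"tz":0,"grip":-0.05}]' 3
python3 -c "
from h import *
plan(.609,-.026,.091,0.04)"
```

```text
time_s: 41.35
ee_pos: [0.6085, -0.026, 0.1643]
eef_rot: [3.141, -0.004, 0.037]
force: [-0.3, -0.2, 1.0]
grip_width: 0.0495
t41.4 grasp [ 0.6088 -0.026   0.0863] yaw 0.037 tilt [ 0.004 -0.    -1.   ] q6 1.43 w 0.0495 F [-0.3 -0.2  1. ]
 fix rx 0.01 ry -0.06
 shift [ 0.    0.   -0.12] rows>= 1 turn rz -0.04
```

```bash
python3 -m pendant '[{"rx":0,"ry":0,"rz":0,"tx":0,"ty":0,"tz":0,"grip":0.1},{"rx":0,"ry":0,"rz":0,"tx":0,"ty":0,"tz":0,"grip":0.3},{"rx":0,"ry":0,"rz":0,"tx":0,"ty":0,"tz":0,"grip":0.4},{"rx":0,"ry":0,"rz":0,"tx":0,"ty":0,"tz":0,"grip":0.5},{"rx":0,"ry":0,"rz":0,"tx":0,"ty":0,"tz":0,"grip":0.7},{"rx":0,"ry":0,"rz":0,"tx":0,"ty":0,"tz":0,"grip":1},{"rx":0,"ry":0,"rz":0,"tx":0,"ty":0,"tz":0,"grip":1}]' 3
python3 -c "
from h import *
plan(.608,.069,.087,0)"
python3 -m pendant '[{"rx":0,"ry":0,"rz":0,"tx":0,"ty":0,"tz":-0.3,"grip":1},{"rx":0,"ry":0,"rz":0,"tx":0,"ty":0,"tz":-0.5,"grip":1},{"rx":0,"ry":0,"rz":0,"tx":0,"ty":0,"tz":-0.6,"grip":1},{"rx":0,"ry":0,"rz":0,"tx":0,"ty":0,"tz":-0.6,"grip":1},{"rx":0,"ry":0,"rz":0,"tx":0,"ty":0,"tz":-0.6,"grip":1},{"rx":0,"ry":0,"rz":0,"tx":-0.1,"ty":0,"tz":-0.3,"grip":1}]' 3
python3 -c "
from h import *
plan(.455,.322,.2,0.03)"
```

```text
time_s: 41.93
ee_pos: [0.6087, -0.0258, 0.1642]
eef_rot: [3.141, -0.004, 0.037]
force: [0.6, -0.2, 0.1]
grip_width: 0.0263
t41.9 grasp [ 0.609  -0.0258  0.0862] yaw 0.037 tilt [ 0.004 -0.    -1.   ] q6 1.43 w 0.0263 F [ 0.6 -0.2  0.1]
 fix rx 0.00 ry -0.06
 shift [ 0.06 -2.37 -0.02] rows>= 3 turn rz 0.53
time_s: 42.43
ee_pos: [0.6033, -0.0258, 0.286]
eef_rot: [-3.141, 0.001, 0.037]
force: [-0.5, 0.4, 0.6]
grip_width: 0.0262
t42.4 grasp [ 0.6033 -0.0258  0.208 ] yaw 0.037 tilt [-0.001  0.    -1.   ] q6 1.43 w 0.0262 F [-0.5  0.4  0.6]
 fix rx -0.01 ry 0.01
 shift [-3.38 -8.83  0.21] rows>= 9 turn rz 0.10
```

```bash
python3 -m pendant '[{"rx":0,"ry":0,"rz":0,"tx":-0.2,"ty":-0.5,"tz":0,"grip":1},{"rx":0,"ry":0,"rz":0,"tx":-0.28,"ty":-0.72,"tz":0,"grip":1},{"rx":0,"ry":0,"rz":0,"tx":-0.28,"ty":-0.72,"tz":0,"grip":1},{"rx":0,"ry":0,"rz":0,"tx":-0.28,"ty":-0.72,"tz":0,"grip":1},{"rx":0,"ry":0,"rz":0,"tx":-0.28,"ty":-0.72,"tz":0,"grip":1},{"rx":0,"ry":0,"rz":0,"tx":-0.28,"ty":-0.72,"tz":0,"grip":1},{"rx":0,"ry":0,"rz":0,"tx":-0.28,"ty":-0.72,"tz":0,"grip":1},{"rx":0,"ry":0,"rz":0,"tx":-0.28,"ty":-0.72,"tz":0,"grip":1}]' 3
python3 -c "
from h import *
plan(.455,.325,.2,0.05)"
```

```text
time_s: 43.1
ee_pos: [0.5041, 0.1954, 0.2926]
eef_rot: [3.141, -0.009, 0.029]
force: [0.2, 0.4, -0.2]
grip_width: 0.0263
t43.1 grasp [0.5048 0.1954 0.2146] yaw 0.029 tilt [ 0.009 -0.    -1.   ] q6 1.85 w 0.0263 F [ 0.2  0.4 -0.2]
 fix rx 0.01 ry -0.12
 shift [-1.15 -3.27  0.35] rows>= 4 turn rz -0.31
```

```bash
python3 -m pendant '[{"rx":0,"ry":-0.1,"rz":-0.1,"tx":-0.26,"ty":-0.7,"tz":0,"grip":1},{"rx":0,"ry":0,"rz":-0.1,"tx":-0.26,"ty":-0.7,"tz":0,"grip":1},{"rx":0,"ry":0,"rz":0,"tx":-0.26,"ty":-0.7,"tz":0,"grip":1},{"rx":0,"ry":0,"rz":0,"tx":-0.2,"ty":-0.6,"tz":0,"grip":1},{"rx":0,"ry":0,"rz":0,"tx":0,"ty":-0.2,"tz":0,"grip":1},{"rx":0,"ry":0,"rz":0,"tx":0,"ty":0,"tz":0,"grip":1}]' 3
python3 -c "
from h import *
plan(.455,.325,.07,0.05)"
```

```text
time_s: 43.6
ee_pos: [0.4533, 0.3184, 0.2944]
eef_rot: [-3.141, -0.002, 0.049]
force: [0.0, -0.2, 0.3]
grip_width: 0.0262
t43.6 grasp [0.4534 0.3184 0.2164] yaw 0.049 tilt [ 0.002  0.    -1.   ] q6 2.07 w 0.0262 F [ 0.  -0.2  0.3]
 fix rx -0.00 ry -0.03
 shift [ 0.04 -0.16  3.66] rows>= 4 turn rz -0.02
```

```bash
python3 -m pendant '[{"rx":0,"ry":0,"rz":0,"tx":0.04,"ty":-0.16,"tz":0.5,"grip":1},{"rx":0,"ry":0,"rz":0,"tx":0,"ty":0,"tz":0.7,"grip":1},{"rx":0,"ry":0,"rz":0,"tx":0,"ty":0,"tz":0.7,"grip":1},{"rx":0,"ry":0,"rz":0,"tx":0,"ty":0,"tz":0.7,"grip":1},{"rx":0,"ry":0,"rz":0,"tx":0,"ty":0,"tz":0.6,"grip":1},{"rx":0,"ry":0,"rz":0,"tx":0,"ty":0,"tz":0.3,"grip":1},{"rx":0,"ry":0,"rz":0,"tx":0,"ty":0,"tz":0,"grip":1}]' 3
python3 -c "
from h import *
plan(.455,.325,.0362,0.05)
shot('wrist','w32')"
```

```text
time_s: 44.18
ee_pos: [0.4587, 0.3182, 0.1512]
eef_rot: [-3.14, -0.007, 0.045]
force: [0.2, -0.8, -1.2]
grip_width: 0.0261
t44.2 grasp [0.4592 0.3183 0.0732] yaw 0.045 tilt [ 0.007  0.001 -1.   ] q6 2.07 w 0.0261 F [ 0.2 -0.8 -1.2]
 fix rx -0.02 ry -0.10
 shift [-0.1  -0.17  0.93] rows>= 1 turn rz -0.07
{'pixels': 0, 'fx': 353.39764254113265, 'fy': 353.39764254113265, 'cx': 319.96094204010365, 'cy': 197.55732296536843, 'world_from_camera': array([[ 0.04523791,  0.97157666,  0.23236248,  0.52616371],
       [-0.99897553,  0.04427538,  0.0093588 ,  0.32024762],
       [-0.00119514, -0.2325478 ,  0.97258423,  0.23381103],
       [ 0.        ,  0.        ,  0.        ,  1.        ]])}
```

View pics/w32.png

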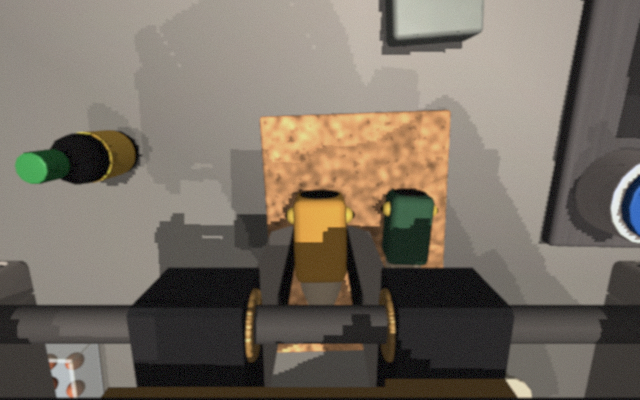

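```bash
python3 -m pendant '[{"rx":0,"ry":-0.1,"rz":0,"tx":-0.08,"ty":-0.18,"tz":0.2,"grip":1},{"rx":0,"ry":0,"rz":0,"tx":0,"ty":0,"tz":0.3,"grip":1},{"rx":0,"ry":0,"rz":0,"tx":0,"ty":0,"tz":0.2,"grip":1},{"rx":0,"ry":0,"rz":0,"tx":0,"ty":0,"tz":0.1,"grip":1},{"rx":0,"ry":0,"rz":0,"tx":0,"ty":0,"tz":0,"grip":1}]' 3
python3 -c "
from h import *
plan(.455,.325,.0362,0.05)"
```

```text
time_s: 44.65
ee_pos: [0.4572, 0.3253, 0.1212]
eef_rot: [-3.137, -0.005, 0.043]
force: [-0.3, -1.2, -0.4]
grip_width: 0.0262
t44.6 grasp [0.4576 0.3256 0.0432] yaw 0.043 tilt [ 0.005  0.004 -1.   ] q6 2.08 w 0.0262 F [-0.3 -1.2 -0.4]
 fix rx -0.06 ry -0.07
 shift [-0.07  0.01  0.17] rows>= 1 turn rz -0.10
```

```bash
python3 -m pendant '[{"rx":0,"ry":0,"rz":0,"tx":0,"ty":0,"tz":0.1,"grip":1},{"rx":0,"ry":0,"rz":0,"tx":0,"ty":0,"tz":0.06,"grip":1},{"rx":0,"ry":0,"rz":0,"tx":0,"ty":0,"tz":0.04,"grip":1},{"rx":0,"ry":0,"rz":0,"tx":0,"ty":0,"tz":0,"grip":1}]' 3
python3 -c "
from h import *
plan(.455,.325,.0362,0.05)"
```

```text
time_s: 44.98
ee_pos: [0.4577, 0.3257, 0.1133]
eef_rot: [-3.137, -0.006, 0.044]
force: [0.5, -0.2, 1.2]
grip_width: 0.026
t45.0 grasp [0.4582 0.3261 0.0353] yaw 0.044 tilt [ 0.006  0.005 -1.   ] q6 2.08 w 0.0260 F [ 0.5 -0.2  1.2]
 fix rx -0.07 ry -0.09
 shift [-0.08  0.02 -0.02] rows>= 1 turn rz -0.09
```

```bash
python3 -m pendant '[{"rx":0,"ry":0,"rz":0,"tx":0,"ty":0,"tz":0,"grip":0.4},{"rx":0,"ry":0,"rz":0,"tx":0,"ty":0,"tz":0,"grip":0.15},{"rx":0,"ry":0,"rz":0,"tx":0,"ty":0,"tz":0,"grip":0.15},{"rx":0,"ry":0,"rz":0,"tx":0,"ty":0,"tz":-0.4,"grip":0.15},{"rx":0,"ry":0,"rz":0,"tx":0,"ty":0,"tz":-0.8,"grip":0.15},{"rx":0,"ry":0,"rz":0,"tx":0,"ty":0,"tz":-0.8,"grip":0.15},{"rx":0,"ry":0,"rz":0,"tx":0,"ty":0,"tz":-0.8,"grip":0.15},{"rx":0,"ry":0,"rz":0,"tx":0,"ty":0,"tz":-0.8,"grip":0.15}]' 3
python3 -m pendant '[{"rx":0,"ry":0,"rz":0,"tx":-0.2,"ty":0.6,"tz":-0.4,"grip":0.15},{"rx":0,"ry":0,"rz":0,"tx":-0.2,"ty":0.8,"tz":-0.4,"grip":0.15},{"rx":0,"ry":0,"rz":0,"tx":-0.2,"ty":0.8,"tz":-0.4,"grip":0.15},{"rx":0,"ry":0,"rz":0,"tx":0,"ty":0.8,"tz":0,"grip":0.15},{"rx":0,"ry":0,"rz":0,"tx":0,"ty":0.8,"tz":0,"grip":0.15},{"rx":0,"ry":0,"rz":0,"tx":0,"ty":0,"tz":0,"grip":0.15}]' 3
python3 -c "
from h import *
plan(.455,.15,.25,0)
shot('wrist','w33');shot('scene','s33');shot('top','t33')"
```

```text
time_s: 45.65
ee_pos: [0.455, 0.3237, 0.2562]
eef_rot: [3.14, 0.005, 0.043]
force: [1.2, 0.2, 0.5]
grip_width: 0.0403
time_s: 46.15
ee_pos: [0.4367, 0.1667, 0.3155]
eef_rot: [-3.138, -0.009, 0.048]
force: [-0.1, 0.6, -0.1]
grip_width: 0.0401
t46.1 grasp [0.4374 0.167  0.2375] yaw 0.048 tilt [ 0.009  0.004 -1.   ] q6 1.81 w 0.0401 F [-0.1  0.6 -0.1]
 fix rx -0.05 ry -0.13
 shift [ 0.42  0.44 -0.31] rows>= 1 turn rz 0.69
{'pixels': 0, 'fx': 353.39764254113265, 'fy': 353.39764254113265, 'cx': 319.96094204010365, 'cy': 197.55732296536843, 'world_from_camera': array([[ 0.04835864,  0.97200172,  0.22994369,  0.50396617],
       [-0.99882259,  0.04794846,  0.00737447,  0.16876335],
       [-0.00385745, -0.23002957,  0.973176  ,  0.39821475],
       [ 0.        ,  0.        ,  0.        ,  1.        ]])}
{'pixels': 0, 'fx': 488.444214665119, 'fy': 488.444214665119, 'cx': 324.6181685528701, 'cy': 198.45318194013905, 'world_from_camera': array([[ 0.75356134, -0.36102276,  0.54937044,  1.26617537],
       [ 0.65727491,  0.42855195, -0.6199459 , -0.78357522],
       [-0.01161919,  0.82825467,  0.56023138,  0.84506208],
       [ 0.        ,  0.        ,  0.        ,  1.        ]])}
{'pixels': 0, 'fx': 373.0187438586598, 'fy': 373.0187438586598, 'cx': 318.20011823219187, 'cy': 199.84205599647586, 'world_from_camera': array([[ 0.0159948 ,  0.99621551, -0.08543314,  0.45421252],
       [-0.99986612,  0.01564128, -0.00480571,  0.02431614],
       [-0.00345124,  0.08549857,  0.99633232,  1.08117119],
       [ 0.        ,  0.        ,  0.        ,  1.        ]])}
```

View pics/w33.png

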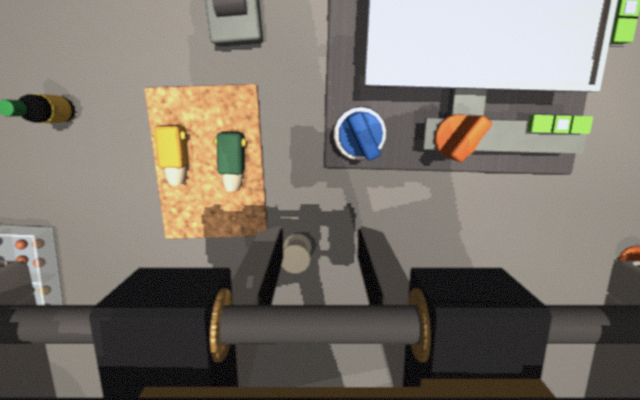

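View pics/s33.png

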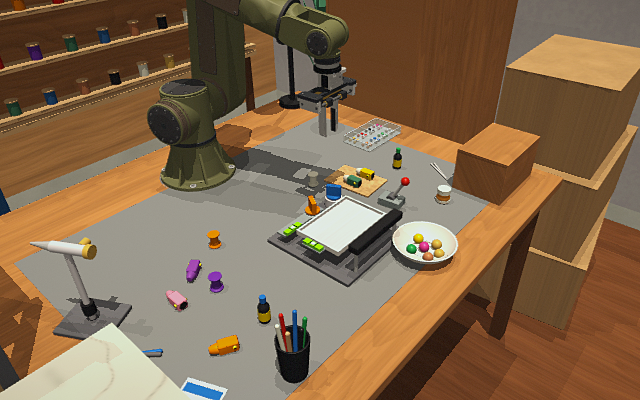

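View pics/t33.png

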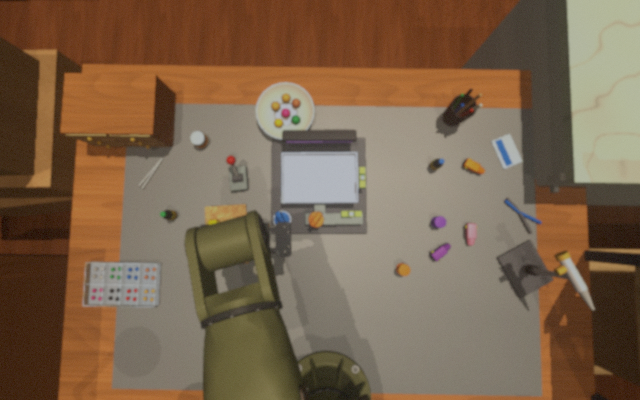

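```bash
python3 -m pendant '[{"rx":0,"ry":0,"rz":0,"tx":0,"ty":0.7,"tz":-0.1,"grip":0.15},{"rx":0,"ry":0,"rz":0,"tx":0.3,"ty":0.8,"tz":0,"grip":0.15},{"rx":0,"ry":0,"rz":0,"tx":0.3,"ty":0.8,"tz":0,"grip":0.15},{"rx":0,"ry":0,"rz":0,"tx":0.3,"ty":0.5,"tz":0,"grip":0.15},{"rx":0,"ry":0,"rz":0,"tx":0,"ty":0,"tz":0,"grip":0.15},{"rx":0,"ry":0,"rz":0,"tx":0,"ty":0,"tz":0,"grip":0.15}]' 3
python3 -c "
from h import *
plan(.455,.15,.25,0)
shot('wrist','w34');shot('top','t34');crop('t34',190,190,290,280,6,'t34c')"
```

```text
time_s: 46.8
ee_pos: [0.4804, 0.0626, 0.317]
eef_rot: [-3.136, -0.005, 0.06]
force: [-0.5, 0.5, -0.0]
grip_width: 0.0399
t46.8 grasp [0.4808 0.0631 0.239 ] yaw 0.060 tilt [ 0.005  0.006 -1.   ] q6 1.56 w 0.0399 F [-0.5  0.5 -0. ]
 fix rx -0.08 ry -0.07
 shift [-0.51 -2.21 -0.27] rows>= 3 turn rz 0.86
{'pixels': 0, 'fx': 353.39764254113265, 'fy': 353.39764254113265, 'cx': 319.96094204010365, 'cy': 197.55732296536843, 'world_from_camera': array([[ 0.06011001,  0.97037828,  0.23399312,  0.54799261],
       [-0.99817714,  0.05970278,  0.00883001,  0.06544058],
       [-0.00540159, -0.23409736,  0.97219815,  0.39944197],
       [ 0.        ,  0.        ,  0.        ,  1.        ]])}
{'pixels': 0, 'fx': 373.0187438586598, 'fy': 373.0187438586598, 'cx': 318.20011823219187, 'cy': 199.84205599647586, 'world_from_camera': array([[ 0.0159948 ,  0.99621551, -0.08543314,  0.45421252],
       [-0.99986612,  0.01564128, -0.00480571,  0.02431614],
       [-0.00345124,  0.08549857,  0.99633232,  1.08117119],
       [ 0.        ,  0.        ,  0.        ,  1.        ]])}
```

View pics/w34.png

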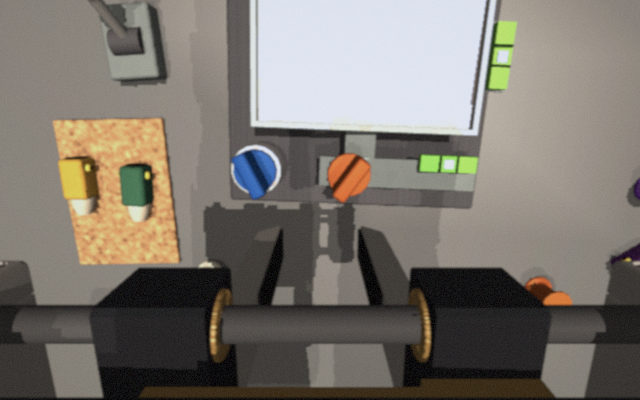

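View pics/t34c.png

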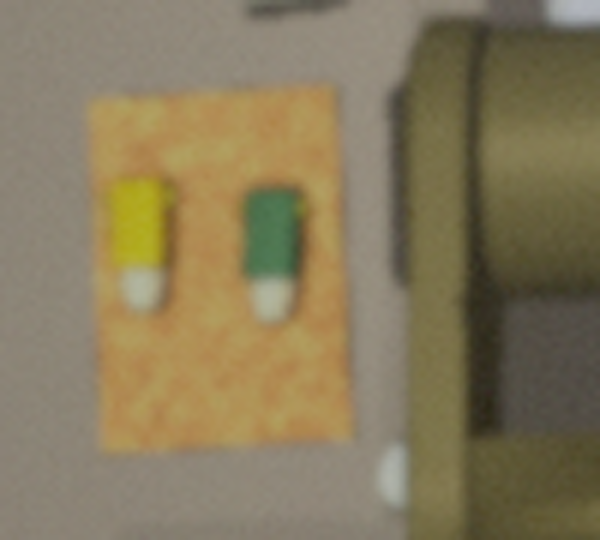

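```bash
python3 -c "
from h import *
ctrl.hand_in(); print(ctrl.get_obs()['time_s'])"
```

```text
the job is handed in; nothing more can be done
the job is handed in; nothing more can be done
```

The job is handed in at about 47 s of robot time. Two things about the lamp lever could not be confirmed (see below).

- **Poppers:** Only two were on the bench, yellow (popper2) and green (popper3). I left the orange, pink and purple look-alikes alone. Both were held with 3 N throughout.
- **Levelling:** I turned the orange knob about 0.95 rad clockwise and the blue knob about 0.43 rad clockwise. Both bubbles sat between their marks before the cure, during it and in the last wrist picture.
- **Cure:** I laid both poppers on the tray, apart from each other, and pushed the lever against its far stop. It stayed there about 5–6 s, then I pushed it back against the other stop. The red ball ended at x ≈ 0.643 m, the same as at the start.
- **Finish:** The last pictures show both poppers lying flat and fully on the cork pad and not touching each other. The bystanders appear where they were.

**What disagreed or could not be checked:**
- **Lever direction:** The text says the lever swings along about world +y. The pictures showed the box and the lever along world x, leaning away from the robot at the start. I took that start position as off, and pulling it toward the robot as on.
- **Lamp state:** The purple strip on the light bar looked the same either way, so the pictures did not confirm the on/off sense.
- **Forces:** At the lever's on stop the force briefly read about 57 N at the wrist, pushed with the fingertips. While I closed on the blue knob, a sideways force of about 38 N came up and I relieved it.

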